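Clear the tray and spread a pellet sample for the camera

TASK

Clear the four slats off the white tray and stack them crosswise on the cork pad, two side by side a few fingers apart and two lying flat across them, likewise apart. Then shake all the clay pellets out of the hand shaker over the tray so that every pellet lies in a cell and none of the four cells is empty, and set the shaker back upright on its rubber mat. Swivel and tilt the camera head by its handle to look at the middle of the four cells; leave the bottle and the jar alone.

Things in the scene. Friction and masses are not known exactly. Their poses are not given: they have to be found in the camera images.
- tray: White plastic inspection tray fixed to the bench, 172 x 172 mm, with 2 x 2 open cells; origin on its underside, under the point where its dividing walls cross, the middle of the four cells. Walls 4 mm thick, tops 15 mm above the bench, floor top at 6 mm. At the start the four slats lie on its walls, along its y, 48 mm apart
- cell0 (a point): centre of the floor of the tray's cell at its -x, -y side; the cell is 80 x 80 mm inside
- cell1 (a point): centre of the floor of the tray's cell at its -x, +y side; the cell is 80 x 80 mm inside
- cell2 (a point): centre of the floor of the tray's cell at its +x, -y side; the cell is 80 x 80 mm inside
- cell3 (a point): centre of the floor of the tray's cell at its +x, +y side; the cell is 80 x 80 mm inside
- mat: Thin grey rubber mat, 170 x 120 x 4 mm, fixed to the bench, on which the shaker stands; origin under its centre
- pad: Cork pad, 200 x 200 x 3 mm, fixed to the bench, on which to stack the slats; origin under its centre
- slat0: Wooden slat, 180 x 20 x 16 mm (x, y, z), 50 g; origin at the middle of its underside. At the start it lies across the tray with its underside 15 mm above the bench; its middle is right over a dividing wall of the tray
- slat1: Wooden slat, 180 x 20 x 16 mm (x, y, z), 50 g; origin at the middle of its underside. At the start it lies across the tray with its underside 15 mm above the bench; its middle is right over a dividing wall of the tray
- slat2: Wooden slat, 180 x 20 x 16 mm (x, y, z), 50 g; origin at the middle of its underside. At the start it lies across the tray with its underside 15 mm above the bench; its middle is right over a dividing wall of the tray
- slat3: Wooden slat, 180 x 20 x 16 mm (x, y, z), 50 g; origin at the middle of its underside. At the start it lies across the tray with its underside 15 mm above the bench; its middle is right over a dividing wall of the tray
- shaker: Flat closed box with clear sides and top, 0.25 kg, holding all pellets at first. 144 mm long (x, -75 to +69), 82 wide, 39 high; origin on its underside, z up. Only opening: the mouth at the -x end, 40 x 32 mm, middle of its lower lip at (-75, 0, 4) mm, sill 2 mm. On top the handle, a grey fin over the origin, 64 mm along x, 14 thick, z = 39 to 85 mm: hold it at about z = 66
- pellet0: Fired-clay pellet, brown, round-ended cylinder 20 mm thick, 30 mm long along its y; origin at its centre; 14 g. 5 to 7 of the 7 are present. Inside the level shaker they stay put; tipped mouth down they roll or slide out, few at a time, from 0.2 to 0.9 rad (friction varies), jams being freed by shaking. Dropped, it rolls a little way
- pellet1: Fired-clay pellet, brown, round-ended cylinder 20 mm thick, 30 mm long along its y; origin at its centre; 14 g. 5 to 7 of the 7 are present. Inside the level shaker they stay put; tipped mouth down they roll or slide out, few at a time, from 0.2 to 0.9 rad (friction varies), jams being freed by shaking. Dropped, it rolls a little way
- pellet2: Fired-clay pellet, brown, round-ended cylinder 20 mm thick, 30 mm long along its y; origin at its centre; 14 g. 5 to 7 of the 7 are present. Inside the level shaker they stay put; tipped mouth down they roll or slide out, few at a time, from 0.2 to 0.9 rad (friction varies), jams being freed by shaking. Dropped, it rolls a little way
- pellet3: Fired-clay pellet, brown, round-ended cylinder 20 mm thick, 30 mm long along its y; origin at its centre; 14 g. 5 to 7 of the 7 are present. Inside the level shaker they stay put; tipped mouth down they roll or slide out, few at a time, from 0.2 to 0.9 rad (friction varies), jams being freed by shaking. Dropped, it rolls a little way
- pellet4: Fired-clay pellet, brown, round-ended cylinder 20 mm thick, 30 mm long along its y; origin at its centre; 14 g. 5 to 7 of the 7 are present. Inside the level shaker they stay put; tipped mouth down they roll or slide out, few at a time, from 0.2 to 0.9 rad (friction varies), jams being freed by shaking. Dropped, it rolls a little way
- pellet5: Fired-clay pellet, brown, round-ended cylinder 20 mm thick, 30 mm long along its y; origin at its centre; 14 g. 5 to 7 of the 7 are present. Inside the level shaker they stay put; tipped mouth down they roll or slide out, few at a time, from 0.2 to 0.9 rad (friction varies), jams being freed by shaking. Dropped, it rolls a little way
- pellet6: Fired-clay pellet, brown, round-ended cylinder 20 mm thick, 30 mm long along its y; origin at its centre; 14 g. 5 to 7 of the 7 are present. Inside the level shaker they stay put; tipped mouth down they roll or slide out, few at a time, from 0.2 to 0.9 rad (friction varies), jams being freed by shaking. Dropped, it rolls a little way
- camera (a point): Centre of the camera head (a tube 52 mm across, 116 long), 190 mm up on a fixed post, where its swivel (vertical) and tilt (y) axes cross. It looks along this frame's +x, the end with the thick black ring. Handle: a round bar 12 mm thick, 68 long, along y at (0, 0, 70) mm, 38 clear above the tube, held at both ends. Pinched across from above it turns between the fingers as the head tilts
- swivel (a joint): swivel of the camera head about the vertical post, rad, -1.6 to 1.6, positive anticlockwise from above. Friction (0.15 N m) holds it where it is left
- head (a joint): tilt of the camera head, rad, -0.35 to 1.1; 0 is level, positive looks down (the handle moves forward, in the looking direction). Friction (0.22 N m) holds it where it is left.
- bottle_a: bystander: glass bottle with a blue cap, 76 mm in diameter, 160 mm high; leave alone
- jar: bystander: small glass jar, 60 mm in diameter, 90 mm high; leave alone

How it is judged:
By the outcome, as a careful person would: the job done as asked, in the order asked, and still so for the second after the job is handed in, with the robot touching nothing.
Of pellet0, pellet1, pellet2, pellet3, pellet4, pellet5, pellet6 only 5 to 7 are there at a start; the rules pass over those that are not, and their reading is None.
At some moment in a run one of shaker, pellet0, pellet1, pellet2, pellet3, pellet4, pellet5, pellet6 may be knocked a few centimetres aside while the robot is not near it.
It also fails if it takes over 210 s, if anything falls off the work surface, if the arm or the gripper's body presses on something with over 40 N, if the wrist force passes 120 N, or if a joint passes its speed limit or range.

ROBOT

A 6-joint arm with a two-finger parallel gripper is mounted at the origin on the work surface. World frame = base frame: x ahead of the robot, y to its left, z up, the work surface at z = 0. Lengths are in m, angles in rad, forces in N, time in s.
With the tool pointing down it reaches from about 0.35 to 0.85 m from the base axis. Payload 8.1 kg.
Tool frame: the origin (TCP) lies at the very end of the fingers, on their centre line; the grasp point (between the pads) lies 19 mm behind it (ctrl.hold_point_z is the distance from the TCP to the grasp point, in m); z points along the fingers, y is the direction in which the jaws open and shut (so a half turn about z gives the same grasp; the last joint's range is limited). The gripper opens to 85 mm and grips with 20 to 120 N. Pads are 22 mm wide; open, the fingers measure 114 mm over their backs; the gripper's body (76 mm by 85 mm) begins 54 mm behind the grasp point. The pads swing forward as they close: fully open they stand 13 mm farther back than shut.
Start: joints at [1.102, 0.13, 1.488, -0, 1.523, -0.085], TCP at [0.225, 0.556, 0.231] pointing down, gripper open.
Joint ranges: [-2.96, 2.96], [-0.89, 2.26], [0.02, 2.5], [-1.34, 4.48], [0, 2.73], [-2.66, 2.66]. Speed limits (rad/s): [2.39, 2.39, 2.79, 3.14, 3.14, 3.14].

INTERFACE

Orientations are given as a 3x3 rotation matrix whose columns are the frame's x, y, z axes.
In Python, from cell import ctrl gives the robot as it stands. The module is installed in compiled form; this text tells all that it offers.
- The arm moves only by the tool jog_arm, never from a script. Its argument "plan" is a list of rows, each an object with "delta_rot": the turn, a rotation vector about the tool's x, y, z in units of 5 degrees (1.0 is 5 degrees), a list of three; "slide": the shift along the tool's x, y, z in cm, a list of three; "gripper": the finger opening in cm, from 0 to 8.54. A call has 1 to 10 rows; each row is the pose to reach, as a shift and turn from the pose measured when the call began, along the tool's axes at that moment; what a row does not reach only later rows make up. A row lasts 1/12 s, in which the tool goes at most 41.7 mm and 7.16 degrees, less where a joint would pass 70% of its speed; a pose out of reach is approached as far as the arm can. A call with a gripper value outside its range is refused whole. The fingers move at their own pace and stop on an object; "force" is the grip in N (left out, the last holds). Time passes only in rows, so rows that repeat a pose let the fingers close. It gives the time, the measured TCP pose, the force and the opening at its end, in the units of the state.
- ctrl.get_state(): the state, without advancing time (a new reading comes with each control period).
- ctrl.get_image(name): name is "scene" or "top" or "wrist"; returns the picture (420x560x3 uint8, blue, green, red); there is no depth.
- ctrl.calibration(name): a dict with "vertical_fov" (degrees; the focal length in pixels is half the picture's height over the tangent of half this angle, whatever the lens; pixels are square), "cx", "cy" (the principal point, pixels), "rvec" (rotation vector, rad) and "tvec" (3), from world to camera coordinates, as OpenCV has them; the wrist camera has in their place "hand_eye" (4x4, takes a point from camera to tool coordinates, whose origin is the TCP and whose axes are the flange's). Camera axes: x right, y down, z forward; pixel columns grow to the right and rows downward; lengths in m; the calibration is good to about 2 mm. A picture is of the moment at which its call begins: read the wrist's pose just before it. calibration takes no time and is no camera call.
- ctrl.job_done(): hands the job in, once; it reports no verdict.
Trained networks look in the newest picture that a camera, given by its name, has taken for a name from the list of things; names that differ only in an ending like _2 or _b are one class to them, and where a whole thing is asked for, a point or a joint stands for the part that bears it (a point fixed in the world has none). Each returns a list of dicts, best first, with "p" (0 to 1); they miss things now and then, are a little off and sometimes report something else, mostly with a low value. They report only what shows in the picture. A call takes as long as a camera call.
- ctrl.masks_of(camera, target): "pixels" (420x560 bool, what is visible of it) and "uv" ([column, row] in pixels, amid what is visible of it).
- ctrl.spot_point(camera, target): "uv" ([column, row] in pixels: a listed point, or the origin of a listed thing).
The state is a dict: "clock": time; "joint_positions": joint angles; "qd": joint speeds; "tau": joint torques, N m; "eef_pos": TCP position; "eef_rot": TCP orientation; "wrist_force": force on the tool from outside, world axes, zero at the start; "moment": the same for the moment, N m; "grip_width": finger opening in m.
Only numpy, scipy, OpenCV 4.12 (cv2) and the standard library are available. Lean on these libraries where they do the work, as an engineer would, in place of code of your own. Each camera call takes 0.05 s, during which the arm holds its last target.

## Working session

There is one attempt and no reset: what is moved stays moved. The work goes in short steps, Python scripts to look and compute and a tool call to move; the robot and the scene stay as the last step left them, time stands still between calls to the robot, and variables do not carry over. Pictures are saved under pics/ and viewed, and the job is handed in when it is done.

Besides the shell and the picture viewer there is one more tool, called after "Emit:" by a JSON object that holds its "api" and its "payload", one argument or row to a line. jog_arm: Moves the arm, as the interface text tells. Its arguments: {"type":"object","properties":{"plan":{"type":"array"},"force":{"type":"number"}},"required":["plan"]}

```bash
mkdir -p pics; ls; cat > h.py <<'E'
import numpy as np, cv2
from cell import ctrl
def st(): return ctrl.get_state()
def K(name):
    c=ctrl.calibration(name); f=210/np.tan(np.radians(c["vertical_fov"])/2)
    return np.array([[f,0,c["cx"]],[0,f,c["cy"]],[0,0,1]]),c
def cam(name,s=None):
    k,c=K(name)
    if "rvec" in c:
        R=cv2.Rodrigues(np.array(c["rvec"],float))[0]; t=np.array(c["tvec"],float).ravel()
        return k,R,t
    s=s or st(); H=np.array(c["hand_eye"]); T=np.eye(4);T[:3,:3]=np.array(s["eef_rot"]);T[:3,3]=s["eef_pos"]
    M=np.linalg.inv(T@H); return k,M[:3,:3],M[:3,3]
def proj(P,name,s=None):
    k,R,t=cam(name,s); p=(k@(R@np.atleast_2d(P).T+t[:,None])); return (p[:2]/p[2]).T
def ray(uv,name,z,s=None):
    k,R,t=cam(name,s); uv=np.atleast_2d(uv); d=R.T@np.linalg.inv(k)@np.c_[uv,np.ones(len(uv))].T
    o=-R.T@t; l=(z-o[2])/d[2]; return (o[:,None]+d*l).T
def snap(name,fn):
    im=ctrl.get_image(name); cv2.imwrite("pics/"+fn,im); return im
E
python3 - <<'E'
from h import *
for n in("scene","top","wrist"):
    s=st(); snap(n,n+"0.png"); print(n,ctrl.calibration(n))
    if n!="wrist": k,R,t=cam(n); print(-R.T@t)
print(st())
E
```

```text
pics
scene {'vertical_fov': 44.88832013218059, 'cx': 291.1744408462498, 'cy': 213.58418958730195, 'rvec': array([ 1.7511734 ,  1.87051264, -0.67107777]), 'tvec': array([ 0.0912487 , -0.30548588,  1.63035051])}
[ 1.29546216 -0.0349529   1.03934923]
top {'vertical_fov': 44.252917380427554, 'cx': 281.75886622713966, 'cy': 211.70986215809592, 'rvec': array([ 2.08268713, -2.14087185,  0.19678056]), 'tvec': array([-0.01520451,  0.55264466,  1.07864942])}
[ 0.32911193 -0.04096569  1.16582118]
wrist {'vertical_fov': 67.57375589043544, 'cx': 280.5355215677882, 'cy': 209.5307298610275, 'hand_eye': array([[ 5.12322873e-04, -9.63860090e-01, -2.66408455e-01,
         6.73815036e-02],
       [ 9.99998318e-01,  9.62990449e-04, -1.56100920e-03,
         5.24662303e-04],
       [ 1.76114327e-03, -2.66407207e-01,  9.63858962e-01,
        -1.41834571e-01],
       [ 0.00000000e+00,  0.00000000e+00,  0.00000000e+00,
         1.00000000e+00]])}
{'clock': 0.15, 'joint_positions': array([ 1.10160737e+00,  1.30980536e-01,  1.48906758e+00,  7.71762343e-07,
        1.52298888e+00, -8.53704297e-02]), 'qd': array([-6.60749028e-04, -2.00584116e-03, -2.71413908e-03, -1.24739719e-04,
        9.27369576e-07, -4.54854480e-04]), 'tau': array([ 5.00609713e-04, -5.70071447e+01, -5.01152587e+01, -2.04281537e-04,
        9.85262945e-03, -2.83844696e-05]), 'eef_pos': array([0.22444408, 0.55597176, 0.23046856]), 'eef_rot': array([[-9.27241444e-01,  3.74463453e-01, -6.53768173e-04],
       [ 3.74464003e-01,  9.27240557e-01, -1.28791605e-03],
       [ 1.23922873e-04, -1.43902179e-03, -9.99998957e-01]]), 'wrist_force': array([-0.0449598 , -0.47122323,  0.37932928]), 'moment': array([-0.00028301, -0.00318957, -0.01329386]), 'grip_width': 0.08524357772318479}
```

View pics/scene0.png

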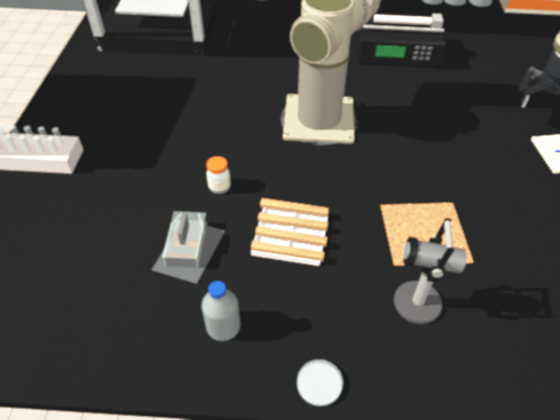

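View pics/top0.png

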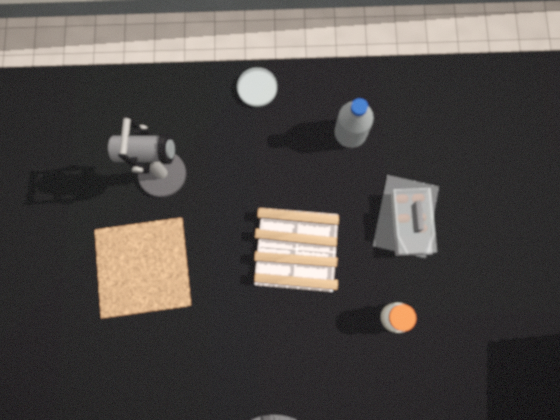

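View pics/wrist0.png

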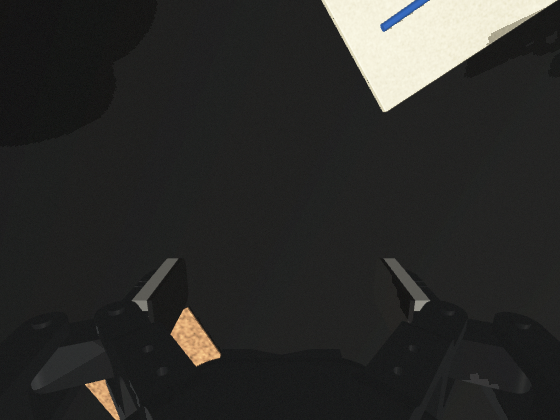

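The top view shows the pad near (143,267), the tray with its four slats near (296,248), the shaker on its mat near (412,222), the camera post near (160,172), the bottle near (353,125) and the jar near (400,318). In the scene view the slats are at (290,232), the shaker at (185,240) and the pad at (425,235). Next I measure these.

```bash
cat > m.py <<'E'
from h import *
np.set_printoptions(precision=4,suppress=True)
zz={"tray":.015,"mat":.004,"pad":.003,"slat0":.031,"shaker":.039,"camera":.19,"bottle_a":.1,"jar":.09}
for n in("top","scene"):
    ctrl.get_image(n)
    for k,z in zz.items():
        for d in ctrl.masks_of(n,k)[:7]:
            if d["p"]<.3: continue
            m=d["pixels"].astype(np.uint8); 
            c=max(cv2.findContours(m,0,2)[0],key=cv2.contourArea)
            r=cv2.minAreaRect(c); b=cv2.boxPoints(r); 
            w=ray(b,n,z)
            print(n,k,round(d["p"],2),d["uv"],m.sum(),"ctr",w.mean(0)[:2],"corners",w[:,:2].round(3).tolist())
    for k in["tray","mat","pad","slat0","shaker","camera","cell0","cell1","cell2","cell3"]:
        for d in ctrl.spot_point(n,k)[:4]:
            if d["p"]>.3: print("pt",n,k,round(d["p"],2),d["uv"],ray(d["uv"],n,{"camera":.19,"slat0":.015,"shaker":.004}.get(k,0.006 if "cell" in k else 0))[0,:2])
E
python3 m.py
```

```text
top tray 0.71 [298.9, 249.0] 2801 ctr [ 0.4269 -0.0549] corners [[0.421, 0.032], [0.451, 0.029], [0.433, -0.142], [0.403, -0.139]]
top mat 0.86 [388.2, 209.9] 1341 ctr [ 0.546  -0.3105] corners [[0.479, -0.229], [0.643, -0.276], [0.612, -0.393], [0.45, -0.344]]
top mat 0.45 [297.2, 253.4] 2849 ctr [ 0.4291 -0.0547] corners [[0.425, 0.033], [0.452, 0.03], [0.433, -0.143], [0.406, -0.139]]
top mat 0.35 [138.1, 148.5] 2219 ctr [0.7262 0.2981] corners [[0.709, 0.391], [0.816, 0.346], [0.742, 0.204], [0.637, 0.251]]
top pad 0.74 [142.0, 269.0] 7794 ctr [0.4463 0.2925] corners [[0.539, 0.412], [0.557, 0.202], [0.354, 0.177], [0.336, 0.379]]
top slat0 0.93 [297.5, 281.5] 805 ctr [ 0.4035 -0.056 ] corners [[0.403, 0.034], [0.425, 0.031], [0.404, -0.146], [0.382, -0.143]]
top slat0 0.91 [295.1, 258.1] 856 ctr [ 0.4505 -0.0564] corners [[0.448, 0.035], [0.473, 0.033], [0.453, -0.148], [0.428, -0.145]]
top slat0 0.73 [294.8, 235.8] 769 ctr [ 0.4986 -0.057 ] corners [[0.498, 0.034], [0.522, 0.032], [0.499, -0.149], [0.476, -0.145]]
top slat0 0.56 [298.3, 216.5] 764 ctr [ 0.5457 -0.0651] corners 
[... 3896 characters left out ...]
] [ 0.5202 -0.0245]
pt scene cell0 0.32 [438.2, 254.9] [0.5218 0.31  ]
pt scene cell1 0.98 [307.7, 220.2] [ 0.4327 -0.0222]
pt scene cell1 0.59 [277.9, 216.5] [ 0.4259 -0.1018]
pt scene cell1 0.56 [305.5, 246.6] [ 0.5202 -0.0245]
pt scene cell1 0.32 [438.2, 254.9] [0.5218 0.31  ]
pt scene cell2 0.98 [307.7, 220.2] [ 0.4327 -0.0222]
pt scene cell2 0.59 [277.9, 216.5] [ 0.4259 -0.1018]
pt scene cell2 0.56 [305.5, 246.6] [ 0.5202 -0.0245]
pt scene cell2 0.32 [438.2, 254.9] [0.5218 0.31  ]
pt scene cell3 0.98 [307.7, 220.2] [ 0.4327 -0.0222]
pt scene cell3 0.59 [277.9, 216.5] [ 0.4259 -0.1018]
pt scene cell3 0.56 [305.5, 246.6] [ 0.5202 -0.0245]
pt scene cell3 0.32 [438.2, 254.9] [0.5218 0.31  ]
```

```bash
cat >> h.py <<'E'
from scipy.spatial.transform import Rotation as Ro
def down(th): # tool x heading th, z down
    x=np.array([np.cos(th),np.sin(th),0]); z=np.array([0,0,-1.]); return np.c_[x,np.cross(z,x),z]
def rel(pos,R,label=""):
    s=st(); R0=np.array(s["eef_rot"]); 
    sl=R0.T@(np.array(pos)-s["eef_pos"])*100; dr=np.degrees(Ro.from_matrix(R0.T@R).as_rotvec())/5
    print(label,"slide",sl.round(2).tolist(),"rot",dr.round(2).tolist(),"rows>=",int(np.ceil(max(np.linalg.norm(sl)/4.17,np.linalg.norm(dr)*5/7.16))))
E
python3 -c "
from h import *
rel([.475,-.06,.23],down(np.pi/2-.118))"
```

```text
slide [-46.29, -47.78, 0.13] rot [0.0, 0.0, 14.95] rows>= 16
```

Emit:
{"api": "jog_arm", "payload": {
  "plan": [
    {"slide":[-4.1,0,0],"delta_rot":[0,0,1],"gripper":3.6},
    {"slide":[-46.3,-47.8,0],"delta_rot":[0,0,15],"gripper":3.6},
    {"slide":[-46.3,-47.8,0],"delta_rot":[0,0,15],"gripper":3.6},
    {"slide":[-46.3,-47.8,0],"delta_rot":[0,0,15],"gripper":3.6},
    {"slide":[-46.3,-47.8,0],"delta_rot":[0,0,15],"gripper":3.6},
    {"slide":[-46.3,-47.8,0],"delta_rot":[0,0,15],"gripper":3.6},
    {"slide":[-46.3,-47.8,0],"delta_rot":[0,0,15],"gripper":3.6},
    {"slide":[-46.3,-47.8,0],"delta_rot":[0,0,15],"gripper":3.6},
    {"slide":[-46.3,-47.8,0],"delta_rot":[0,0,15],"gripper":3.6},
    {"slide":[-46.3,-47.8,0],"delta_rot":[0,0,15],"gripper":3.6}
  ]
}}

```text
clock: 2.88
eef_pos: [0.3877, 0.1856, 0.2316]
eef_rot: [[0.031, 1.0, 0.001], [1.0, -0.031, 0.0], [0.0, 0.001, -1.0]]
wrist_force: [1.8, 0.4, 0.2]
grip_width: 0.0363
```

```bash
python3 -c "
from h import *
rel([.475,-.06,.23],down(np.pi/2-.118))"
```

```text
slide [-24.28, 9.48, 0.16] rot [0.01, -0.0, 1.0] rows>= 7
```

Emit:
{"api": "jog_arm", "payload": {
  "plan": [
    {"slide":[-24.3,9.5,0.2],"delta_rot":[0,0,1],"gripper":3.6},
    {"slide":[-24.3,9.5,0.2],"delta_rot":[0,0,1],"gripper":3.6},
    {"slide":[-24.3,9.5,0.2],"delta_rot":[0,0,1],"gripper":3.6},
    {"slide":[-24.3,9.5,0.2],"delta_rot":[0,0,1],"gripper":3.6},
    {"slide":[-24.3,9.5,0.2],"delta_rot":[0,0,1],"gripper":3.6},
    {"slide":[-24.3,9.5,0.2],"delta_rot":[0,0,1],"gripper":3.6},
    {"slide":[-24.3,9.5,0.2],"delta_rot":[0,0,1],"gripper":3.6},
    {"slide":[-24.3,9.5,0.2],"delta_rot":[0,0,1],"gripper":3.6}
  ]
}}

```text
clock: 3.55
eef_pos: [0.4756, -0.0634, 0.2295]
eef_rot: [[0.122, 0.992, 0.001], [0.992, -0.122, -0.0], [-0.0, 0.001, -1.0]]
wrist_force: [0.1, 0.1, -0.7]
grip_width: 0.0359
```

```bash
cat > sl.py <<'E'
from h import *
import sys
np.set_printoptions(precision=4,suppress=True)
s=st(); im=snap("wrist",sys.argv[1]); print(s["eef_pos"])
for d in ctrl.masks_of("wrist","slat0")[:6]:
    m=d["pixels"].astype(np.uint8); c=max(cv2.findContours(m,0,2)[0],key=cv2.contourArea)
    w=ray(cv2.boxPoints(cv2.minAreaRect(c)),"wrist",.031,s)[:,:2]
    (cx,cy),(a,b),an=cv2.minAreaRect((w*1000).astype(np.float32))
    bx=cv2.boxPoints(((cx,cy),(a,b),an)); e=bx[1]-bx[0]; e2=bx[2]-bx[1]; e=e if np.linalg.norm(e)>np.linalg.norm(e2) else e2; e=e*np.sign(e[1])
    print(round(d["p"],2),"c",cx/1e3,cy/1e3,"size",round(a,1),round(b,1),"head",np.arctan2(e[1],e[0]).round(3))
E
python3 sl.py w1.png
```

```text
[ 0.4756 -0.0634  0.2295]
0.91 c 0.45106304931640623 -0.05913861083984375 size 177.9 22.5 head 1.472
0.78 c 0.40412106323242186 -0.05532167816162109 size 173.5 25.0 head 1.457
0.77 c 0.5000586242675781 -0.060770057678222654 size 178.8 23.0 head 1.428
0.56 c 0.5472278442382813 -0.066516845703125 size 179.8 27.2 head 1.445
```

View pics/w1.png

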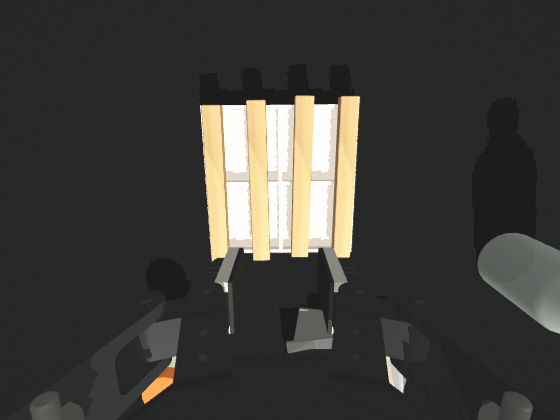

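```bash
python3 -c "
from h import *
h=1.452
rel([.5471,-.069,.06],down(h),'a')
rel([.5471,-.069,.018],down(h),'b')"
```

```text
a slide [-0.04, 7.27, 16.95] rot [0.0, -0.01, -0.01] rows>= 5
b slide [-0.04, 7.27, 21.15] rot [0.0, -0.01, -0.01] rows>= 6
```

Emit:
{"api": "jog_arm", "payload": {
  "plan": [
    {"slide":[0,7.3,8],"delta_rot":[0,0,0],"gripper":3.6},
    {"slide":[0,7.3,14],"delta_rot":[0,0,0],"gripper":3.6},
    {"slide":[0,7.3,14],"delta_rot":[0,0,0],"gripper":3.6},
    {"slide":[0,7.3,14],"delta_rot":[0,0,0],"gripper":3.6},
    {"slide":[0,7.3,17],"delta_rot":[0,0,0],"gripper":3.6},
    {"slide":[0,7.3,19.5],"delta_rot":[0,0,0],"gripper":3.6},
    {"slide":[0,7.3,21.1],"delta_rot":[0,0,0],"gripper":3.6},
    {"slide":[0,7.3,21.1],"delta_rot":[0,0,0],"gripper":3.6}
  ]
}}

```text
clock: 4.32
eef_pos: [0.5454, -0.0659, 0.0153]
eef_rot: [[0.117, 0.993, -0.004], [0.993, -0.117, 0.002], [0.002, -0.004, -1.0]]
wrist_force: [0.0, -0.6, 0.8]
grip_width: 0.0361
```

Emit:
{"api": "jog_arm", "payload": {
  "plan": [
    {"slide":[0,0,0],"delta_rot":[0,0,0],"gripper":1.5},
    {"slide":[0,0,0],"delta_rot":[0,0,0],"gripper":1.5},
    {"slide":[0,0,0],"delta_rot":[0,0,0],"gripper":1.5},
    {"slide":[0,0,0],"delta_rot":[0,0,0],"gripper":1.5},
    {"slide":[0,0,0],"delta_rot":[0,0,0],"gripper":1.5}
  ],
  "force": 40
}}

```text
clock: 4.73
eef_pos: [0.5459, -0.0659, 0.0162]
eef_rot: [[0.117, 0.993, -0.003], [0.993, -0.117, 0.002], [0.002, -0.003, -1.0]]
wrist_force: [0.5, 0.5, -0.2]
grip_width: 0.0191
```

```bash
python3 -c "
from h import *
ctrl.get_image('top')
d=ctrl.masks_of('top','pad')[0]; c=max(cv2.findContours(d['pixels'].astype(np.uint8),0,2)[0],key=cv2.contourArea)
ap=cv2.approxPolyDP(c,10,True)[:,0]; w=ray(ap,'top',.003); print(ap.tolist(),w.round(3))
(a,b,an)=cv2.minAreaRect((ray(c[:,0].astype(float),'top',.003)[:,:2]*1000).astype(np.float32)); print(a,b,an)
y=.1; C=np.array([.446,.291]); u=np.array([np.cos(y),np.sin(y)])
for sg in(1,-1):
  p=C+sg*.0375*u; print(p); rel([*p,.13],down(np.pi/2+y))
"
```

```text
[[181, 218], [95, 231], [102, 316], [189, 303]] [[0.554 0.202 0.003]
 [0.53  0.399 0.003]
 [0.338 0.375 0.003]
 [0.361 0.182 0.003]]
(446.8828125, 289.48504638671875) (202.10081481933594, 201.68258666992188) 6.3867926597595215
[0.48331266 0.29474375]
 slide [35.12, -10.46, -11.32] rot [-0.04, -0.03, -2.49] rows>= 10
[0.40868734 0.28725625]
 slide [33.5, -17.78, -11.29] rot [-0.04, -0.03, -2.49] rows>= 10
```

Emit:
{"api": "jog_arm", "payload": {
  "plan": [
    {"slide":[0,0,-4],"delta_rot":[0,0,0],"gripper":1.5},
    {"slide":[0,0,-8],"delta_rot":[0,0,0],"gripper":1.5},
    {"slide":[3.5,-1,-10],"delta_rot":[0,0,-0.5],"gripper":1.5},
    {"slide":[7,-2.1,-11.3],"delta_rot":[0,0,-1],"gripper":1.5},
    {"slide":[35,-10.5,-11.3],"delta_rot":[0,0,-2.7],"gripper":1.5},
    {"slide":[35,-10.5,-11.3],"delta_rot":[0,0,-2.7],"gripper":1.5},
    {"slide":[35,-10.5,-11.3],"delta_rot":[0,0,-2.7],"gripper":1.5},
    {"slide":[35,-10.5,-11.3],"delta_rot":[0,0,-2.7],"gripper":1.5},
    {"slide":[35,-10.5,-11.3],"delta_rot":[0,0,-2.7],"gripper":1.5},
    {"slide":[35,-10.5,-11.3],"delta_rot":[0,0,-2.7],"gripper":1.5}
  ]
}}

```text
clock: 5.67
eef_pos: [0.4895, 0.2537, 0.1302]
eef_rot: [[-0.117, 0.993, -0.002], [0.993, 0.117, 0.003], [0.003, -0.002, -1.0]]
wrist_force: [0.4, -0.7, -0.6]
grip_width: 0.0189
```

```bash
cat > pl.py <<'E'
from h import *
import sys
y=.115; C=np.array([.447,.2895]); u=np.array([np.cos(y),np.sin(y)]); v=np.array([-u[1],u[0]])
B={"b+":(C+.0375*u,np.pi/2+y),"b-":(C-.0375*u,np.pi/2+y),"t+":(C+.0375*v,np.pi+y),"t-":(C-.0375*v,np.pi+y)}
n=.119; T=np.array([.4756,-.0604]); a=np.array([np.cos(n),-np.sin(n)])
for i,k in enumerate((-72,-24,24,72)): B["s%d"%i]=(T+a*k/1000,np.pi/2-n)
def go(k,*zs):
    p,h=B[k]
    for z in zs: rel([*p,z],down(h),k+" z%.3f"%z)
if __name__=="__main__":
    print(st()["eef_pos"],st()["grip_width"]); go(sys.argv[1],*map(float,sys.argv[2:]))
E
python3 pl.py b+ .13 .04 .007
```

```text
[0.48946994 0.25371762 0.13015746] 0.01885890016484737
b+ z0.130 slide [4.04, -0.05, 0.03] rot [-0.02, -0.03, 0.03] rows>= 1
b+ z0.040 slide [4.02, -0.03, 9.03] rot [-0.02, -0.03, 0.03] rows>= 3
b+ z0.007 slide [4.01, -0.02, 12.33] rot [-0.02, -0.03, 0.03] rows>= 4
```

Emit:
{"api": "jog_arm", "payload": {
  "plan": [
    {"slide":[4,0,1],"delta_rot":[0,0,0],"gripper":1.5},
    {"slide":[4,0,4],"delta_rot":[0,0,0],"gripper":1.5},
    {"slide":[4,0,8],"delta_rot":[0,0,0],"gripper":1.5},
    {"slide":[4,0,10.5],"delta_rot":[0,0,0],"gripper":1.5},
    {"slide":[4,0,11.8],"delta_rot":[0,0,0],"gripper":1.5},
    {"slide":[4,0,12.2],"delta_rot":[0,0,0],"gripper":1.5},
    {"slide":[4,0,12.3],"delta_rot":[0,0,0],"gripper":1.5},
    {"slide":[4,0,12.3],"delta_rot":[0,0,0],"gripper":1.5},
    {"slide":[4,0,12.3],"delta_rot":[0,0,0],"gripper":1.5}
  ]
}}

```text
clock: 6.42
eef_pos: [0.4864, 0.2943, 0.0096]
eef_rot: [[-0.117, 0.993, 0.001], [0.993, 0.117, 0.004], [0.004, 0.001, -1.0]]
wrist_force: [1.0, 0.3, -0.9]
grip_width: 0.019
```

```bash
python3 pl.py b+ .006; python3 -c "
from h import *;print(st()['wrist_force'])"
```

```text
[0.48640033 0.29432315 0.00962393] 0.01898187287572043
b+ z0.006 slide [-0.03, -0.22, 0.36] rot [0.02, -0.05, 0.02] rows>= 1
[ 0.95722011  0.31537586 -0.8588632 ]
```

Emit:
{"api": "jog_arm", "payload": {
  "plan": [
    {"slide":[0,-0.2,0.3],"delta_rot":[0,0,0],"gripper":1.5},
    {"slide":[0,-0.2,0.4],"delta_rot":[0,0,0],"gripper":1.5},
    {"slide":[0,-0.2,0.4],"delta_rot":[0,0,0],"gripper":1.5},
    {"slide":[0,-0.2,0.4],"delta_rot":[0,0,0],"gripper":1.5}
  ]
}}

```text
clock: 6.75
eef_pos: [0.4846, 0.2942, 0.0061]
eef_rot: [[-0.117, 0.993, 0.002], [0.993, 0.117, 0.004], [0.004, 0.002, -1.0]]
wrist_force: [-0.3, -0.2, 0.1]
grip_width: 0.0192
```

Emit:
{"api": "jog_arm", "payload": {
  "plan": [
    {"slide":[0,0,0.1],"delta_rot":[0,0,0],"gripper":1.5},
    {"slide":[0,0,0.1],"delta_rot":[0,0,0],"gripper":3.6},
    {"slide":[0,0,0.1],"delta_rot":[0,0,0],"gripper":3.6},
    {"slide":[0,0,0.1],"delta_rot":[0,0,0],"gripper":3.6},
    {"slide":[0,0,-3],"delta_rot":[0,0,0],"gripper":3.6},
    {"slide":[0,0,-7],"delta_rot":[0,0,0],"gripper":3.6},
    {"slide":[0,0,-11],"delta_rot":[0,0,0],"gripper":3.6},
    {"slide":[0,0,-12],"delta_rot":[0,0,0],"gripper":3.6},
    {"slide":[0,0,-12],"delta_rot":[0,0,0],"gripper":3.6}
  ]
}}

```text
clock: 7.5
eef_pos: [0.4877, 0.2953, 0.1318]
eef_rot: [[-0.117, 0.993, 0.01], [0.993, 0.117, 0.009], [0.007, 0.011, -1.0]]
wrist_force: [1.3, -0.1, 0.1]
grip_width: 0.036
```

```bash
python3 sl.py w2.png; python3 pl.py s2 .12 .05 .017
```

```text
[0.4877 0.2953 0.1318]
0.96 c 0.4845499267578125 0.29528265380859375 size 22.7 169.4 head 1.682
[0.48482023 0.29384498 0.12654178] 0.03597427863354403
s2 z0.120 slide [-35.64, -2.72, 0.48] rot [0.03, -0.06, 2.7] rows>= 9
s2 z0.050 slide [-35.67, -2.74, 7.48] rot [0.03, -0.06, 2.7] rows>= 9
s2 z0.017 slide [-35.69, -2.76, 10.78] rot [0.03, -0.06, 2.7] rows>= 9
```

View pics/w2.png

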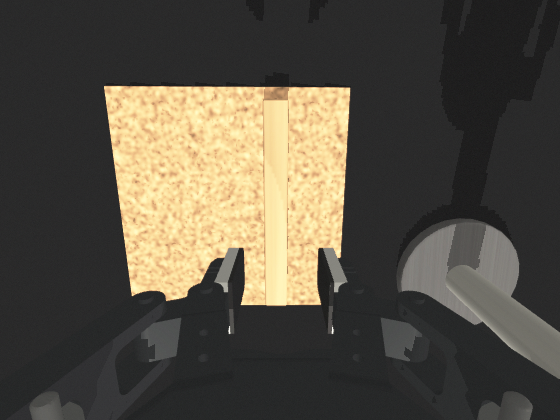

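The wrist view shows the slat lying parallel to the pad edges at column 276. On to the next slat.

Emit:
{"api": "jog_arm", "payload": {
  "plan": [
    {"slide":[-35.7,-2.7,0.5],"delta_rot":[0,0,2.7],"gripper":3.6},
    {"slide":[-35.7,-2.7,0.5],"delta_rot":[0,0,2.7],"gripper":3.6},
    {"slide":[-35.7,-2.7,0.5],"delta_rot":[0,0,2.7],"gripper":3.6},
    {"slide":[-35.7,-2.7,0.5],"delta_rot":[0,0,2.7],"gripper":3.6},
    {"slide":[-35.7,-2.7,0.5],"delta_rot":[0,0,2.7],"gripper":3.6},
    {"slide":[-35.7,-2.7,0.5],"delta_rot":[0,0,2.7],"gripper":3.6},
    {"slide":[-35.7,-2.7,0.5],"delta_rot":[0,0,2.7],"gripper":3.6},
    {"slide":[-35.7,-2.7,0.5],"delta_rot":[0,0,2.7],"gripper":3.6},
    {"slide":[-35.7,-2.7,0.5],"delta_rot":[0,0,2.7],"gripper":3.6},
    {"slide":[-35.7,-2.7,4.5],"delta_rot":[0,0,2.7],"gripper":3.6}
  ]
}}

```text
clock: 8.43
eef_pos: [0.5046, -0.0696, 0.0852]
eef_rot: [[0.122, 0.992, 0.013], [0.992, -0.122, 0.001], [0.002, 0.013, -1.0]]
wrist_force: [2.3, -0.6, 1.7]
grip_width: 0.0358
```

```bash
python3 pl.py s2 .05 .017
```

```text
[ 0.50459785 -0.06961115  0.08520032] 0.035835322138263
s2 z0.050 slide [0.56, -0.64, 3.51] rot [0.15, -0.03, -0.04] rows>= 1
s2 z0.017 slide [0.55, -0.68, 6.81] rot [0.15, -0.03, -0.04] rows>= 2
```

Emit:
{"api": "jog_arm", "payload": {
  "plan": [
    {"slide":[0.6,-0.6,1],"delta_rot":[0.15,0,0],"gripper":3.6},
    {"slide":[0.6,-0.7,3.5],"delta_rot":[0.15,0,0],"gripper":3.6},
    {"slide":[0.6,-0.7,5.5],"delta_rot":[0.15,0,0],"gripper":3.6},
    {"slide":[0.6,-0.7,6.7],"delta_rot":[0.15,0,0],"gripper":3.6},
    {"slide":[0.6,-0.7,6.8],"delta_rot":[0.15,0,0],"gripper":3.6},
    {"slide":[0.6,-0.7,6.8],"delta_rot":[0.15,0,0],"gripper":3.6},
    {"slide":[0.6,-0.7,6.8],"delta_rot":[0.15,0,0],"gripper":3.6}
  ]
}}

```text
clock: 9.02
eef_pos: [0.4989, -0.0622, 0.017]
eef_rot: [[0.122, 0.993, -0.001], [0.993, -0.122, 0.003], [0.003, -0.001, -1.0]]
wrist_force: [-0.1, -0.1, 0.2]
grip_width: 0.0361
```

Emit:
{"api": "jog_arm", "payload": {
  "plan": [
    {"slide":[0,0,0],"delta_rot":[0,0,0],"gripper":1.5},
    {"slide":[0,0,0],"delta_rot":[0,0,0],"gripper":1.5},
    {"slide":[0,0,0],"delta_rot":[0,0,0],"gripper":1.5},
    {"slide":[0,0,0],"delta_rot":[0,0,0],"gripper":1.5},
    {"slide":[0,0,0],"delta_rot":[0,0,0],"gripper":1.5}
  ]
}}

```text
clock: 9.43
eef_pos: [0.4994, -0.0622, 0.0176]
eef_rot: [[0.122, 0.993, 0.0], [0.993, -0.122, 0.003], [0.003, -0.0, -1.0]]
wrist_force: [-0.4, 1.4, 5.2]
grip_width: 0.0189
```

```bash
python3 pl.py b- .13
```

```text
[ 0.4993866  -0.06217196  0.01755245] 0.018929705692472903
b- z0.130 slide [33.42, -13.13, -11.15] rot [0.0, -0.03, -2.72] rows>= 10
```

Emit:
{"api": "jog_arm", "payload": {
  "plan": [
    {"slide":[0,0,-4],"delta_rot":[0,0,0],"gripper":1.5},
    {"slide":[0,0,-8],"delta_rot":[0,0,0],"gripper":1.5},
    {"slide":[33.4,-13.1,-11.2],"delta_rot":[0,0,-2.7],"gripper":1.5},
    {"slide":[33.4,-13.1,-11.2],"delta_rot":[0,0,-2.7],"gripper":1.5},
    {"slide":[33.4,-13.1,-11.2],"delta_rot":[0,0,-2.7],"gripper":1.5},
    {"slide":[33.4,-13.1,-11.2],"delta_rot":[0,0,-2.7],"gripper":1.5},
    {"slide":[33.4,-13.1,-11.2],"delta_rot":[0,0,-2.7],"gripper":1.5},
    {"slide":[33.4,-13.1,-11.2],"delta_rot":[0,0,-2.7],"gripper":1.5},
    {"slide":[33.4,-13.1,-11.2],"delta_rot":[0,0,-2.7],"gripper":1.5},
    {"slide":[33.4,-13.1,-11.2],"delta_rot":[0,0,-2.7],"gripper":1.5}
  ]
}}

```text
clock: 10.27
eef_pos: [0.4156, 0.2608, 0.1282]
eef_rot: [[-0.113, 0.994, 0.001], [0.994, 0.113, 0.003], [0.002, 0.001, -1.0]]
wrist_force: [1.0, 0.1, -1.4]
grip_width: 0.0189
```

```bash
python3 pl.py b- .13 .007
```

```text
[0.41564468 0.26075181 0.12817705] 0.01890700601412773
b- z0.130 slide [2.5, -0.31, -0.18] rot [0.01, -0.03, -0.02] rows>= 1
b- z0.007 slide [2.47, -0.32, 12.12] rot [0.01, -0.03, -0.02] rows>= 3
```

Emit:
{"api": "jog_arm", "payload": {
  "plan": [
    {"slide":[2.5,-0.3,1],"delta_rot":[0,0,0],"gripper":1.5},
    {"slide":[2.5,-0.3,4],"delta_rot":[0,0,0],"gripper":1.5},
    {"slide":[2.5,-0.3,8],"delta_rot":[0,0,0],"gripper":1.5},
    {"slide":[2.5,-0.3,10.5],"delta_rot":[0,0,0],"gripper":1.5},
    {"slide":[2.5,-0.3,11.8],"delta_rot":[0,0,0],"gripper":1.5},
    {"slide":[2.5,-0.3,12],"delta_rot":[0,0,0],"gripper":1.5},
    {"slide":[2.5,-0.3,12.1],"delta_rot":[0,0,0],"gripper":1.5},
    {"slide":[2.5,-0.3,12.1],"delta_rot":[0,0,0],"gripper":1.5},
    {"slide":[2.5,-0.3,12.1],"delta_rot":[0,0,0],"gripper":1.5},
    {"slide":[2.5,-0.3,12.1],"delta_rot":[0,0,0],"gripper":1.5}
  ]
}}

```text
clock: 11.1
eef_pos: [0.4107, 0.2859, 0.0083]
eef_rot: [[-0.113, 0.994, 0.002], [0.994, 0.113, 0.003], [0.003, 0.002, -1.0]]
wrist_force: [0.9, 0.1, -0.7]
grip_width: 0.019
```

Emit:
{"api": "jog_arm", "payload": {
  "plan": [
    {"slide":[0,-0.1,0.15],"delta_rot":[0,0,0],"gripper":1.5},
    {"slide":[0,-0.1,0.15],"delta_rot":[0,0,0],"gripper":1.5},
    {"slide":[0,-0.1,0.15],"delta_rot":[0,0,0],"gripper":3.6},
    {"slide":[0,-0.1,0.1],"delta_rot":[0,0,0],"gripper":3.6},
    {"slide":[0,-0.1,0.1],"delta_rot":[0,0,0],"gripper":3.6},
    {"slide":[0,0,-3],"delta_rot":[0,0,0],"gripper":3.6},
    {"slide":[0,0,-7],"delta_rot":[0,0,0],"gripper":3.6},
    {"slide":[0,0,-11],"delta_rot":[0,0,0],"gripper":3.6},
    {"slide":[0,0,-12],"delta_rot":[0,0,0],"gripper":3.6}
  ]
}}

```text
clock: 11.85
eef_pos: [0.4137, 0.2873, 0.1355]
eef_rot: [[-0.113, 0.994, 0.01], [0.994, 0.113, 0.008], [0.007, 0.011, -1.0]]
wrist_force: [1.4, 0.1, 1.6]
grip_width: 0.036
```

```bash
sed -i 's/,.031,s/,float(sys.argv[2]),s/' sl.py; python3 sl.py w3.png .019; python3 pl.py s1 .12
```

```text
[0.4137 0.2873 0.1355]
0.9 c 0.41052975463867186 0.28743093872070313 size 22.2 178.8 head 1.678
0.82 c 0.4819654846191406 0.301991943359375 size 26.3 159.8 head 1.664
[0.41296419 0.28692485 0.13243151] 0.035780905537470986
s1 z0.120 slide [-34.67, -0.05, 1.03] rot [0.1, -0.08, 2.66] rows>= 9
```

View pics/w3.png

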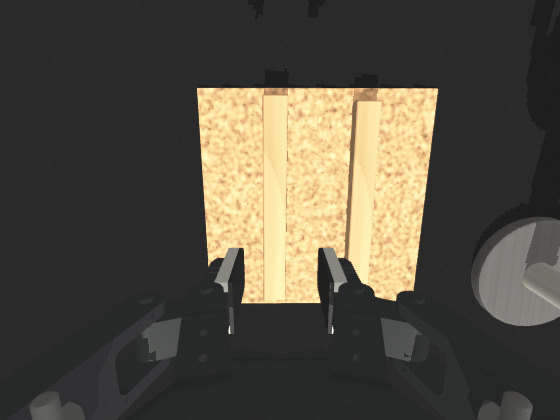

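The two bottom slats lie parallel on the pad, at columns 275 and 365. Next is the third slat.

Emit:
{"api": "jog_arm", "payload": {
  "plan": [
    {"slide":[-34.7,0,1],"delta_rot":[0.1,0,2.7],"gripper":3.6},
    {"slide":[-34.7,0,1],"delta_rot":[0.1,0,2.7],"gripper":3.6},
    {"slide":[-34.7,0,1],"delta_rot":[0.1,0,2.7],"gripper":3.6},
    {"slide":[-34.7,0,1],"delta_rot":[0.1,0,2.7],"gripper":3.6},
    {"slide":[-34.7,0,1],"delta_rot":[0.1,0,2.7],"gripper":3.6},
    {"slide":[-34.7,0,1],"delta_rot":[0.1,0,2.7],"gripper":3.6},
    {"slide":[-34.7,0,1],"delta_rot":[0.1,0,2.7],"gripper":3.6},
    {"slide":[-34.7,0,1],"delta_rot":[0.1,0,2.7],"gripper":3.6},
    {"slide":[-34.7,0,1],"delta_rot":[0.1,0,2.7],"gripper":3.6},
    {"slide":[-34.7,0,4],"delta_rot":[0.1,0,2.7],"gripper":3.6}
  ]
}}

```text
clock: 12.78
eef_pos: [0.4562, -0.0621, 0.0941]
eef_rot: [[0.126, 0.992, 0.008], [0.992, -0.126, 0.004], [0.005, 0.008, -1.0]]
wrist_force: [1.4, 0.1, 2.0]
grip_width: 0.0363
```

```bash
python3 pl.py s1 .05 .017
```

```text
[ 0.45623932 -0.0620689   0.09411673] 0.03626334428137726
s1 z0.050 slide [0.37, -0.53, 4.41] rot [0.09, -0.06, -0.09] rows>= 2
s1 z0.017 slide [0.35, -0.56, 7.71] rot [0.09, -0.06, -0.09] rows>= 2
```

Emit:
{"api": "jog_arm", "payload": {
  "plan": [
    {"slide":[0.4,-0.5,1],"delta_rot":[0.1,0,-0.1],"gripper":3.6},
    {"slide":[0.4,-0.6,3.5],"delta_rot":[0.1,0,-0.1],"gripper":3.6},
    {"slide":[0.4,-0.6,5.5],"delta_rot":[0.1,0,-0.1],"gripper":3.6},
    {"slide":[0.4,-0.6,7.2],"delta_rot":[0.1,0,-0.1],"gripper":3.6},
    {"slide":[0.4,-0.6,7.7],"delta_rot":[0.1,0,-0.1],"gripper":3.6},
    {"slide":[0.4,-0.6,7.7],"delta_rot":[0.1,0,-0.1],"gripper":3.6},
    {"slide":[0.4,-0.6,7.7],"delta_rot":[0.1,0,-0.1],"gripper":3.6}
  ]
}}

```text
clock: 13.37
eef_pos: [0.4506, -0.0563, 0.0165]
eef_rot: [[0.117, 0.993, -0.003], [0.993, -0.117, 0.006], [0.005, -0.003, -1.0]]
wrist_force: [-0.5, -1.0, 0.2]
grip_width: 0.0361
```

Emit:
{"api": "jog_arm", "payload": {
  "plan": [
    {"slide":[0,0,0],"delta_rot":[0,0,0],"gripper":1.5},
    {"slide":[0,0,0],"delta_rot":[0,0,0],"gripper":1.5},
    {"slide":[0,0,0],"delta_rot":[0,0,0],"gripper":1.5},
    {"slide":[0,0,0],"delta_rot":[0,0,0],"gripper":1.5},
    {"slide":[0,0,0],"delta_rot":[0,0,0],"gripper":1.5}
  ]
}}

```text
clock: 13.78
eef_pos: [0.4509, -0.0562, 0.017]
eef_rot: [[0.117, 0.993, -0.002], [0.993, -0.117, 0.006], [0.006, -0.003, -1.0]]
wrist_force: [-0.7, 1.6, 2.6]
grip_width: 0.0187
```

```bash
python3 pl.py t+ .13;  python3 pl.py t- .13
```

```text
[ 0.45092995 -0.05622852  0.01699798] 0.01866108758311664
t+ z0.130 slide [38.0, -5.31, -11.08] rot [0.04, -0.07, -20.66] rows>= 15
[ 0.45092995 -0.05622852  0.01699798] 0.01866108758311664
t- z0.130 slide [30.7, -3.59, -11.12] rot [0.04, -0.07, -20.66] rows>= 15
```

Emit:
{"api": "jog_arm", "payload": {
  "plan": [
    {"slide":[0,0,-4],"delta_rot":[0,0,0],"gripper":1.5},
    {"slide":[0,0,-8],"delta_rot":[0,0,0],"gripper":1.5},
    {"slide":[38,-5.3,-11.1],"delta_rot":[0,0,-20.7],"gripper":1.5},
    {"slide":[38,-5.3,-11.1],"delta_rot":[0,0,-20.7],"gripper":1.5},
    {"slide":[38,-5.3,-11.1],"delta_rot":[0,0,-20.7],"gripper":1.5},
    {"slide":[38,-5.3,-11.1],"delta_rot":[0,0,-20.7],"gripper":1.5},
    {"slide":[38,-5.3,-11.1],"delta_rot":[0,0,-20.7],"gripper":1.5},
    {"slide":[38,-5.3,-11.1],"delta_rot":[0,0,-20.7],"gripper":1.5},
    {"slide":[38,-5.3,-11.1],"delta_rot":[0,0,-20.7],"gripper":1.5},
    {"slide":[38,-5.3,-11.1],"delta_rot":[0,0,-20.7],"gripper":1.5}
  ]
}}

```text
clock: 14.62
eef_pos: [0.4433, 0.2773, 0.1259]
eef_rot: [[-0.777, 0.63, -0.002], [0.63, 0.777, 0.006], [0.005, 0.003, -1.0]]
wrist_force: [0.1, -0.2, -1.1]
grip_width: 0.0185
```

```bash
python3 pl.py t+ .13 
```

```text
[0.44334047 0.27732521 0.12593292] 0.018511919850134517
t+ z0.130 slide [3.17, 3.8, -0.38] rot [0.06, -0.04, -9.13] rows>= 7
```

Emit:
{"api": "jog_arm", "payload": {
  "plan": [
    {"slide":[3.2,3.8,-0.4],"delta_rot":[0,0,-9.1],"gripper":1.5},
    {"slide":[3.2,3.8,-0.4],"delta_rot":[0,0,-9.1],"gripper":1.5},
    {"slide":[3.2,3.8,-0.4],"delta_rot":[0,0,-9.1],"gripper":1.5},
    {"slide":[3.2,3.8,-0.4],"delta_rot":[0,0,-9.1],"gripper":1.5},
    {"slide":[3.2,3.8,-0.4],"delta_rot":[0,0,-9.1],"gripper":1.5},
    {"slide":[3.2,3.8,-0.4],"delta_rot":[0,0,-9.1],"gripper":1.5},
    {"slide":[3.2,3.8,-0.4],"delta_rot":[0,0,-9.1],"gripper":1.5},
    {"slide":[3.2,3.8,2],"delta_rot":[0,0,-9.1],"gripper":1.5},
    {"slide":[3.2,3.8,5],"delta_rot":[0,0,-9.1],"gripper":1.5},
    {"slide":[3.2,3.8,6],"delta_rot":[0,0,-9.1],"gripper":1.5}
  ]
}}

```text
clock: 15.45
eef_pos: [0.4401, 0.3259, 0.0622]
eef_rot: [[-0.994, -0.112, -0.006], [-0.112, 0.994, 0.003], [0.006, 0.004, -1.0]]
wrist_force: [-1.5, 0.1, -2.7]
grip_width: 0.019
```

```bash
python3 pl.py t+ .05 .023 
```

```text
[0.44011821 0.32592088 0.06222864] 0.01896053890585076
t+ z0.050 slide [-0.27, 0.05, 1.22] rot [0.04, -0.06, -0.03] rows>= 1
t+ z0.023 slide [-0.29, 0.04, 3.92] rot [0.04, -0.06, -0.03] rows>= 1
```

Emit:
{"api": "jog_arm", "payload": {
  "plan": [
    {"slide":[-0.3,0,1],"delta_rot":[0,0,0],"gripper":1.5},
    {"slide":[-0.3,0,2.2],"delta_rot":[0,0,0],"gripper":1.5},
    {"slide":[-0.3,0,3.2],"delta_rot":[0,0,0],"gripper":1.5},
    {"slide":[-0.3,0,3.8],"delta_rot":[0,0,0],"gripper":1.5},
    {"slide":[-0.3,0,3.9],"delta_rot":[0,0,0],"gripper":1.5},
    {"slide":[-0.3,0,3.9],"delta_rot":[0,0,0],"gripper":1.5},
    {"slide":[-0.3,0,3.9],"delta_rot":[0,0,0],"gripper":1.5}
  ]
}}

```text
clock: 16.03
eef_pos: [0.4434, 0.3267, 0.024]
eef_rot: [[-0.994, -0.112, -0.005], [-0.112, 0.994, 0.004], [0.004, 0.004, -1.0]]
wrist_force: [0.1, 0.1, -0.9]
grip_width: 0.0192
```

Emit:
{"api": "jog_arm", "payload": {
  "plan": [
    {"slide":[0,0,0.2],"delta_rot":[0,0,0],"gripper":1.5},
    {"slide":[0,0,0.2],"delta_rot":[0,0,0],"gripper":1.5},
    {"slide":[0,0,0.2],"delta_rot":[0,0,0],"gripper":3.6},
    {"slide":[0,0,0.1],"delta_rot":[0,0,0],"gripper":3.6},
    {"slide":[0,0,0.1],"delta_rot":[0,0,0],"gripper":3.6},
    {"slide":[0,0,-3],"delta_rot":[0,0,0],"gripper":3.6},
    {"slide":[0,0,-7],"delta_rot":[0,0,0],"gripper":3.6},
    {"slide":[0,0,-11],"delta_rot":[0,0,0],"gripper":3.6},
    {"slide":[0,0,-12],"delta_rot":[0,0,0],"gripper":3.6}
  ]
}}

```text
clock: 16.78
eef_pos: [0.4473, 0.3282, 0.1517]
eef_rot: [[-0.994, -0.112, 0.004], [-0.112, 0.994, 0.009], [-0.005, 0.008, -1.0]]
wrist_force: [1.2, 0.8, 0.7]
grip_width: 0.0361
```

```bash
python3 sl.py w4.png .035; python3 pl.py s0 .12; python3 -c "
from h import *
snap('top','top1.png')"
```

```text
[0.4473 0.3282 0.1517]
0.58 c 0.4797926330566406 0.26406939697265625 size 23.7 113.7 head 1.67
0.57 c 0.4474821166992187 0.3268548583984375 size 179.7 25.1 head 0.109
0.57 c 0.4106280822753906 0.25811807250976565 size 19.4 109.9 head 1.675
[0.44659144 0.32782719 0.1486965 ] 0.03571142348046539
s0 z0.120 slide [8.5, -37.27, 2.56] rot [0.09, -0.05, 20.65] rows>= 15
```

View pics/w4.png

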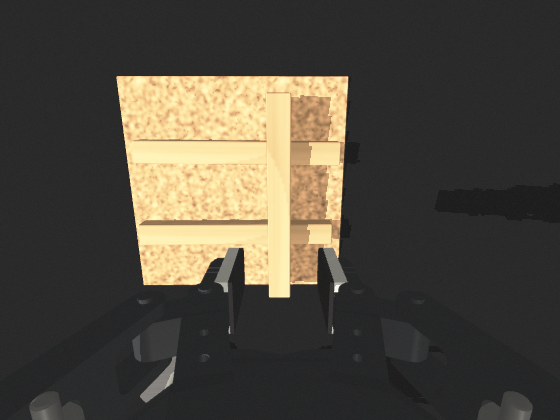

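View pics/top1.png

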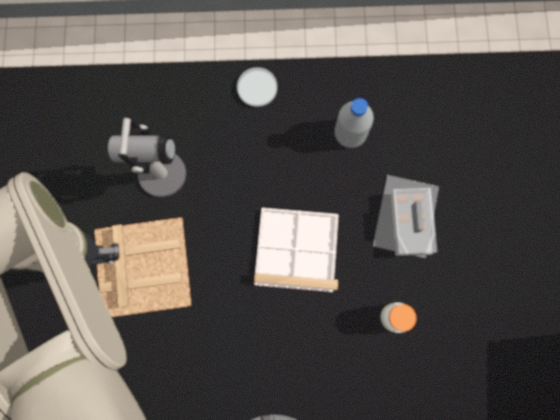

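The third slat lies across both bottom ones (column 278 in the wrist view), and only the slat nearest the robot remains on the tray.

Emit:
{"api": "jog_arm", "payload": {
  "plan": [
    {"slide":[8.5,-37.3,1],"delta_rot":[0.1,0,20.6],"gripper":3.6},
    {"slide":[8.5,-37.3,1],"delta_rot":[0.1,0,20.6],"gripper":3.6},
    {"slide":[8.5,-37.3,1],"delta_rot":[0.1,0,20.6],"gripper":3.6},
    {"slide":[8.5,-37.3,1],"delta_rot":[0.1,0,20.6],"gripper":3.6},
    {"slide":[8.5,-37.3,1],"delta_rot":[0.1,0,20.6],"gripper":3.6},
    {"slide":[8.5,-37.3,1],"delta_rot":[0.1,0,20.6],"gripper":3.6},
    {"slide":[8.5,-37.3,1],"delta_rot":[0.1,0,20.6],"gripper":3.6},
    {"slide":[8.5,-37.3,1],"delta_rot":[0.1,0,20.6],"gripper":3.6},
    {"slide":[8.5,-37.3,1],"delta_rot":[0.1,0,20.6],"gripper":3.6},
    {"slide":[8.5,-37.3,1],"delta_rot":[0.1,0,20.6],"gripper":3.6}
  ]
}}

```text
clock: 17.77
eef_pos: [0.4004, -0.0582, 0.132]
eef_rot: [[-0.41, 0.912, -0.009], [0.912, 0.41, -0.001], [0.003, -0.008, -1.0]]
wrist_force: [-0.1, 1.1, 0.3]
grip_width: 0.0361
```

```bash
python3 pl.py s0 .12 
```

```text
[ 0.4004441  -0.05819721  0.13197306] 0.036078625510342084
s0 z0.120 slide [0.42, 0.6, 1.19] rot [-0.1, -0.01, 6.21] rows>= 5
```

Emit:
{"api": "jog_arm", "payload": {
  "plan": [
    {"slide":[0.4,0.6,2],"delta_rot":[-0.1,0,6.2],"gripper":3.6},
    {"slide":[0.4,0.6,4],"delta_rot":[-0.1,0,6.2],"gripper":3.6},
    {"slide":[0.4,0.6,5],"delta_rot":[-0.1,0,6.2],"gripper":3.6},
    {"slide":[0.4,0.6,6],"delta_rot":[-0.1,0,6.2],"gripper":3.6},
    {"slide":[0.4,0.6,6],"delta_rot":[-0.1,0,6.2],"gripper":3.6},
    {"slide":[0.4,0.6,6],"delta_rot":[-0.1,0,6.2],"gripper":3.6},
    {"slide":[0.4,0.6,6],"delta_rot":[-0.1,0,6.2],"gripper":3.6}
  ]
}}

```text
clock: 18.35
eef_pos: [0.4027, -0.0519, 0.0707]
eef_rot: [[0.116, 0.993, -0.003], [0.993, -0.116, 0.001], [0.001, -0.003, -1.0]]
wrist_force: [-0.5, -0.1, 0.2]
grip_width: 0.0362
```

```bash
python3 pl.py s0 .017 
```

```text
[ 0.40269425 -0.05188286  0.07065753] 0.03617734852100025
s0 z0.017 slide [0.01, 0.15, 5.37] rot [-0.03, -0.01, 0.03] rows>= 2
```

Emit:
{"api": "jog_arm", "payload": {
  "plan": [
    {"slide":[0,0.1,2],"delta_rot":[0,0,0],"gripper":3.6},
    {"slide":[0,0.1,4],"delta_rot":[0,0,0],"gripper":3.6},
    {"slide":[0,0.1,5.1],"delta_rot":[0,0,0],"gripper":3.6},
    {"slide":[0,0.1,5.4],"delta_rot":[0,0,0],"gripper":3.6},
    {"slide":[0,0.1,5.4],"delta_rot":[0,0,0],"gripper":3.6},
    {"slide":[0,0.1,5.4],"delta_rot":[0,0,0],"gripper":1.5},
    {"slide":[0,0.1,5.4],"delta_rot":[0,0,0],"gripper":1.5},
    {"slide":[0,0.1,5.4],"delta_rot":[0,0,0],"gripper":1.5},
    {"slide":[0,0.1,5.4],"delta_rot":[0,0,0],"gripper":1.5},
    {"slide":[0,0.1,5.4],"delta_rot":[0,0,0],"gripper":1.5}
  ]
}}

```text
clock: 19.18
eef_pos: [0.4044, -0.0521, 0.0176]
eef_rot: [[0.116, 0.993, -0.001], [0.993, -0.116, 0.001], [0.001, -0.001, -1.0]]
wrist_force: [-1.6, -0.1, 5.4]
grip_width: 0.0193
```

```bash
python3 pl.py t- .13
```

```text
[ 0.404422   -0.05214399  0.01758986] 0.019327404549470396
t- z0.130 slide [30.78, 1.12, -11.22] rot [-0.0, -0.01, -20.65] rows>= 15
```

Emit:
{"api": "jog_arm", "payload": {
  "plan": [
    {"slide":[0,0,-4],"delta_rot":[0,0,0],"gripper":1.5},
    {"slide":[0,0,-8],"delta_rot":[0,0,0],"gripper":1.5},
    {"slide":[30.8,1.1,-11.2],"delta_rot":[0,0,-20.6],"gripper":1.5},
    {"slide":[30.8,1.1,-11.2],"delta_rot":[0,0,-20.6],"gripper":1.5},
    {"slide":[30.8,1.1,-11.2],"delta_rot":[0,0,-20.6],"gripper":1.5},
    {"slide":[30.8,1.1,-11.2],"delta_rot":[0,0,-20.6],"gripper":1.5},
    {"slide":[30.8,1.1,-11.2],"delta_rot":[0,0,-20.6],"gripper":1.5},
    {"slide":[30.8,1.1,-11.2],"delta_rot":[0,0,-20.6],"gripper":1.5},
    {"slide":[30.8,1.1,-11.2],"delta_rot":[0,0,-20.6],"gripper":1.5},
    {"slide":[30.8,1.1,-11.2],"delta_rot":[0,0,-20.6],"gripper":1.5}
  ]
}}

```text
clock: 20.02
eef_pos: [0.4514, 0.2571, 0.1307]
eef_rot: [[-0.779, 0.627, 0.001], [0.627, 0.779, 0.003], [0.001, 0.003, -1.0]]
wrist_force: [1.2, 0.3, -0.0]
grip_width: 0.0191
```

```bash
python3 pl.py t- .13 
```

```text
[0.45136458 0.25706353 0.13071451] 0.019129423181444626
t- z0.130 slide [-0.3, -0.38, 0.07] rot [0.03, -0.0, -9.09] rows>= 7
```

Emit:
{"api": "jog_arm", "payload": {
  "plan": [
    {"slide":[-0.3,-0.4,0],"delta_rot":[0,0,-9.1],"gripper":1.5},
    {"slide":[-0.3,-0.4,0],"delta_rot":[0,0,-9.1],"gripper":1.5},
    {"slide":[-0.3,-0.4,0],"delta_rot":[0,0,-9.1],"gripper":1.5},
    {"slide":[-0.3,-0.4,0],"delta_rot":[0,0,-9.1],"gripper":1.5},
    {"slide":[-0.3,-0.4,0],"delta_rot":[0,0,-9.1],"gripper":1.5},
    {"slide":[-0.3,-0.4,0],"delta_rot":[0,0,-9.1],"gripper":1.5},
    {"slide":[-0.3,-0.4,1],"delta_rot":[0,0,-9.1],"gripper":1.5},
    {"slide":[-0.3,-0.4,3],"delta_rot":[0,0,-9.1],"gripper":1.5},
    {"slide":[-0.3,-0.4,5],"delta_rot":[0,0,-9.1],"gripper":1.5},
    {"slide":[-0.3,-0.4,6],"delta_rot":[0,0,-9.1],"gripper":1.5}
  ]
}}

```text
clock: 20.85
eef_pos: [0.4498, 0.2517, 0.0683]
eef_rot: [[-0.993, -0.116, -0.002], [-0.116, 0.993, 0.002], [0.002, 0.002, -1.0]]
wrist_force: [-0.4, -1.0, -1.7]
grip_width: 0.0192
```

```bash
python3 pl.py t- .023 
```

```text
[0.44984297 0.25166389 0.06831573] 0.01919914014030529
t- z0.023 slide [-0.16, 0.03, 4.53] rot [0.02, -0.02, 0.01] rows>= 2
```

Emit:
{"api": "jog_arm", "payload": {
  "plan": [
    {"slide":[-0.2,0,1.5],"delta_rot":[0,0,0],"gripper":1.5},
    {"slide":[-0.2,0,3],"delta_rot":[0,0,0],"gripper":1.5},
    {"slide":[-0.2,0,4],"delta_rot":[0,0,0],"gripper":1.5},
    {"slide":[-0.2,0,4.5],"delta_rot":[0,0,0],"gripper":1.5},
    {"slide":[-0.2,0,4.6],"delta_rot":[0,0,0],"gripper":1.5},
    {"slide":[-0.2,0,4.6],"delta_rot":[0,0,0],"gripper":1.5},
    {"slide":[-0.2,0,4.6],"delta_rot":[0,0,0],"gripper":1.5}
  ]
}}

```text
clock: 21.43
eef_pos: [0.4522, 0.2522, 0.023]
eef_rot: [[-0.993, -0.116, -0.001], [-0.116, 0.993, 0.002], [0.001, 0.002, -1.0]]
wrist_force: [-0.9, 0.7, -1.2]
grip_width: 0.0192
```

Emit:
{"api": "jog_arm", "payload": {
  "plan": [
    {"slide":[0,0,0.1],"delta_rot":[0,0,0],"gripper":1.5},
    {"slide":[0,0,0.1],"delta_rot":[0,0,0],"gripper":1.5},
    {"slide":[0,0,0.1],"delta_rot":[0,0,0],"gripper":3.6},
    {"slide":[0,0,0.1],"delta_rot":[0,0,0],"gripper":3.6},
    {"slide":[0,0,0.1],"delta_rot":[0,0,0],"gripper":3.6},
    {"slide":[0,0,-3],"delta_rot":[0,0,0],"gripper":3.6},
    {"slide":[0,0,-7],"delta_rot":[0,0,0],"gripper":3.6},
    {"slide":[0,0,-11],"delta_rot":[0,0,0],"gripper":3.6},
    {"slide":[0,0,-15],"delta_rot":[0,0,0],"gripper":3.6},
    {"slide":[0,0,-17],"delta_rot":[0,0,0],"gripper":3.6}
  ]
}}

```text
clock: 22.27
eef_pos: [0.4543, 0.2526, 0.199]
eef_rot: [[-0.993, -0.116, 0.005], [-0.116, 0.993, 0.005], [-0.006, 0.004, -1.0]]
wrist_force: [0.7, 0.5, -0.5]
grip_width: 0.036
```

```bash
python3 sl.py w5.png .035
```

```text
[0.4543 0.2526 0.199 ]
0.87 c 0.4080689086914063 0.2843228454589844 size 20.5 52.9 head 1.715
0.81 c 0.4585596923828125 0.2533646240234375 size 178.4 21.5 head 0.115
0.79 c 0.4460304870605469 0.32715573120117186 size 177.5 25.9 head 0.115
0.75 c 0.47706304931640625 0.2921077880859375 size 21.3 52.7 head 1.687
```

View pics/w5.png

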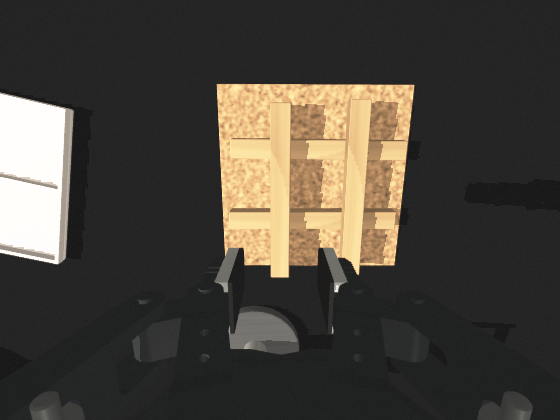

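The stack is complete: two slats below (rows 150 and 218), two across (columns 280 and 355), all inside the pad. Now I look closely at the shaker.

```bash
python3 -c "
from h import *
a=ctrl.get_image('top')[165:275,360:460]; b=ctrl.get_image('scene')[195:285,145:235]
cv2.imwrite('pics/z1.png',np.hstack([cv2.resize(a,(400,440),interpolation=2),cv2.resize(b,(400,440),interpolation=2)]))
rel([.49,-.31,.26],down(np.pi)); rel([.49,-.31,.26],down(0))"
```

```text
slide [2.8, -56.23, -6.8] rot [0.03, 0.0, 1.33] rows>= 14
 slide [2.8, -56.23, -6.8] rot [-0.01, 0.05, -34.67] rows>= 25
```

View pics/z1.png

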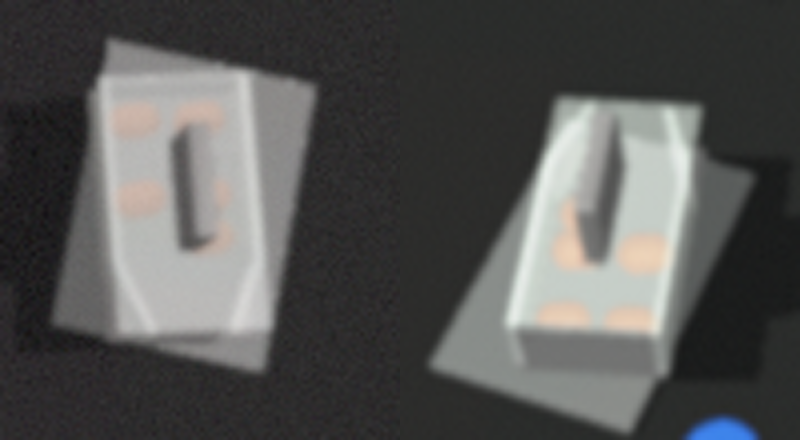

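The funnel and mouth point toward the robot (world -x) and about five pellets show inside. I move above the shaker for the wrist view.

Emit:
{"api": "jog_arm", "payload": {
  "plan": [
    {"slide":[2.8,-56.2,-6.8],"delta_rot":[0,0,1.3],"gripper":5},
    {"slide":[2.8,-56.2,-6.8],"delta_rot":[0,0,1.3],"gripper":5},
    {"slide":[2.8,-56.2,-6.8],"delta_rot":[0,0,1.3],"gripper":5},
    {"slide":[2.8,-56.2,-6.8],"delta_rot":[0,0,1.3],"gripper":5},
    {"slide":[2.8,-56.2,-6.8],"delta_rot":[0,0,1.3],"gripper":5},
    {"slide":[2.8,-56.2,-6.8],"delta_rot":[0,0,1.3],"gripper":5},
    {"slide":[2.8,-56.2,-6.8],"delta_rot":[0,0,1.3],"gripper":5},
    {"slide":[2.8,-56.2,-6.8],"delta_rot":[0,0,1.3],"gripper":5},
    {"slide":[2.8,-56.2,-6.8],"delta_rot":[0,0,1.3],"gripper":5},
    {"slide":[2.8,-56.2,-6.8],"delta_rot":[0,0,1.3],"gripper":5}
  ]
}}

```text
clock: 23.3
eef_pos: [0.4786, -0.1627, 0.24]
eef_rot: [[-1.0, -0.002, -0.003], [-0.002, 1.0, 0.004], [0.003, 0.004, -1.0]]
wrist_force: [1.5, 0.1, -0.3]
grip_width: 0.0504
```

```bash
python3 -c "
from h import *
rel([.49,-.31,.26],down(np.pi)); print(st()['joint_positions'])"
```

```text
slide [-1.09, -14.73, -2.06] rot [0.05, -0.03, 0.03] rows>= 4
[-0.43094486 -0.12677203  1.72982539  0.00261747  1.54300418 -2.00423189]
```

Emit:
{"api": "jog_arm", "payload": {
  "plan": [
    {"slide":[-1.1,-14.7,-2],"delta_rot":[0,0,0],"gripper":5},
    {"slide":[-1.1,-14.7,-2],"delta_rot":[0,0,0],"gripper":5},
    {"slide":[-1.1,-14.7,-2],"delta_rot":[0,0,0],"gripper":5},
    {"slide":[-1.1,-14.7,-2],"delta_rot":[0,0,0],"gripper":5},
    {"slide":[-1.1,-14.7,-2],"delta_rot":[0,0,0],"gripper":5},
    {"slide":[-1.1,-14.7,-2],"delta_rot":[0,0,0],"gripper":5}
  ]
}}

```text
clock: 23.8
eef_pos: [0.4889, -0.3105, 0.2566]
eef_rot: [[-1.0, 0.0, -0.006], [0.0, 1.0, 0.007], [0.006, 0.007, -1.0]]
wrist_force: [0.2, 0.1, -0.9]
grip_width: 0.0503
```

```bash
python3 - <<'E'
from h import *
s=st(); snap("wrist","w6.png"); print(s["eef_pos"])
for k,z in(("shaker",.004),("mat",0)):
  for d in ctrl.spot_point("wrist",k)[:2]: print(k,d["p"],d["uv"],ray(d["uv"],"wrist",z,s)[0])
  for d in ctrl.masks_of("wrist",k)[:2]:
    c=max(cv2.findContours(d["pixels"].astype(np.uint8),0,2)[0],key=cv2.contourArea)
    print(k,d["p"],cv2.minAreaRect(c),cv2.approxPolyDP(c,6,True)[:,0].tolist())
E
```

```text
[ 0.48890778 -0.31054526  0.25655171]
shaker 0.87 [281.3, 217.7] [ 0.53986862 -0.30789784  0.004     ]
shaker 0.72 ((283.0, 222.0), (120.0, 72.0), 90.0) [[251, 163], [251, 280], [315, 281], [319, 167]]
mat 0.71 ((248.510498046875, 210.2005615234375), (48.6982421875, 126.38274383544922), 21.44773292541504) [[250, 148], [224, 242], [230, 270], [246, 275], [246, 168], [294, 161]]
```

View pics/w6.png

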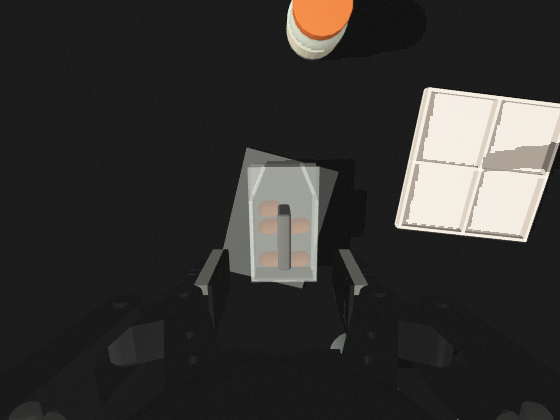

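```bash
python3 - <<'E'
from h import *
np.set_printoptions(precision=4,suppress=True)
s=st(); 
print(ray([[248,163],[319,163],[318,281],[251,281]],"wrist",.039,s)[:,:2])
print("fin",ray([[284.5,207],[284.5,270]],"wrist",.085,s)[:,:2])
print("tray",ray([[426,89],[561,103],[525,241],[397,228],[480,166]],"wrist",.015,s)[:,:2])
im=cv2.imread("pics/w6.png")[140:300,200:360]; t=ctrl.get_image("top")[165:275,360:460]
cv2.imwrite('pics/z2.png',np.hstack([cv2.resize(im,(400,400),interpolation=2),cv2.resize(t,(400,400),interpolation=2)]))
for d in ctrl.spot_point("top","shaker")[:2]: print(d["p"],d["uv"],ray(d["uv"],"top",.004)[0])
E
```

```text
[[ 0.4665 -0.3448]
 [ 0.4661 -0.2632]
 [ 0.6158 -0.259 ]
 [ 0.6161 -0.3444]]
fin [[ 0.5064 -0.3033]
 [ 0.5781 -0.3027]]
tray [[ 0.3833 -0.1397]
 [ 0.3979  0.0204]
 [ 0.5699  0.0141]
 [ 0.5525 -0.156 ]
 [ 0.4718 -0.0619]]
0.83 [399.8, 214.5] [ 0.5479 -0.2993  0.004 ]
```

View pics/z2.png

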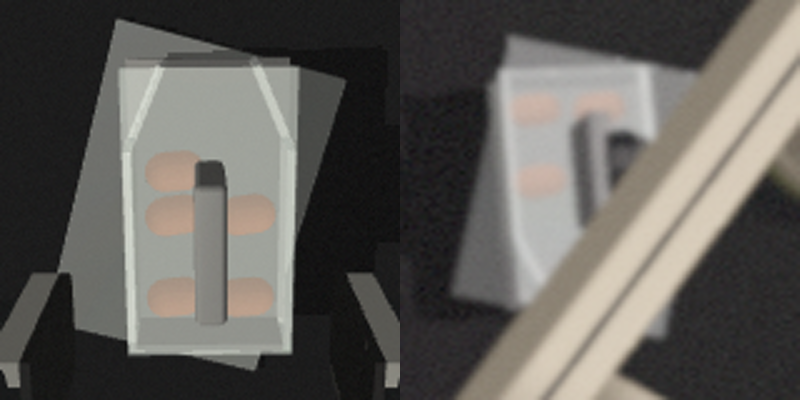

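The wrist view shows the shaker with its fin at column 284, rows 215-270, yaw about 0, mouth toward the robot. At least five pellets are visible.

```bash
python3 -c "
from h import *
rel([.546,-.303,.12],down(np.pi));rel([.546,-.303,.051],down(np.pi))"
```

```text
slide [-5.62, 0.48, 13.92] rot [0.05, -0.03, 0.04] rows>= 4
 slide [-5.64, 0.45, 20.82] rot [0.05, -0.03, 0.04] rows>= 6
```

Emit:
{"api": "jog_arm", "payload": {
  "plan": [
    {"slide":[-3,0.3,2.5],"delta_rot":[0.1,0,0],"gripper":4.5},
    {"slide":[-5.6,0.5,5],"delta_rot":[0.1,0,0],"gripper":4.5},
    {"slide":[-5.6,0.5,9],"delta_rot":[0.1,0,0],"gripper":4.5},
    {"slide":[-5.6,0.5,12],"delta_rot":[0.1,0,0],"gripper":4.5},
    {"slide":[-5.6,0.5,13],"delta_rot":[0.1,0,0],"gripper":4.5},
    {"slide":[-5.6,0.5,13],"delta_rot":[0.1,0,0],"gripper":4.5}
  ]
}}

```text
clock: 24.65
eef_pos: [0.5437, -0.3008, 0.1253]
eef_rot: [[-1.0, -0.005, -0.009], [-0.005, 1.0, -0.001], [0.009, -0.0, -1.0]]
wrist_force: [-0.5, 1.6, -0.9]
grip_width: 0.0451
```

```bash
python3 -c "
from h import *
s=st();snap('wrist','w7.png')
print(proj([[.516,-.303,.089],[.546,-.303,.089],[.578,-.303,.089]],'wrist',s))
rel([.546,-.303,.051],down(np.pi))"
```

```text
[[276.71382679 193.94097676]
 [276.61080442 242.39618007]
 [276.50974473 289.92826401]]
 slide [-0.13, -0.08, 7.75] rot [-0.03, -0.06, 0.05] rows>= 2
```

View pics/w7.png

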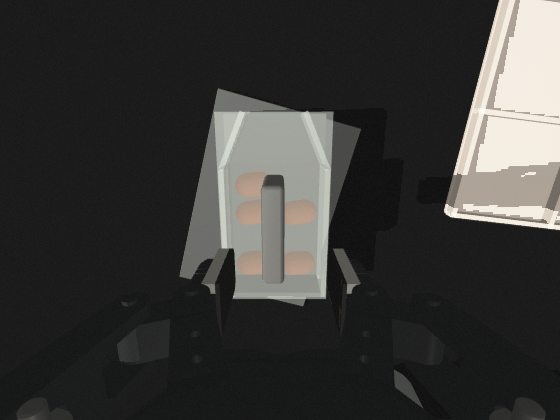

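```bash
python3 -c "
from h import *
rel([.543,-.305,.051],down(np.pi))"
```

```text
slide [0.17, -0.27, 7.75] rot [-0.03, -0.06, 0.05] rows>= 2
```

Emit:
{"api": "jog_arm", "payload": {
  "plan": [
    {"slide":[0.2,-0.3,3],"delta_rot":[0,-0.1,0],"gripper":4.5},
    {"slide":[0.2,-0.3,5.5],"delta_rot":[0,-0.1,0],"gripper":4.5},
    {"slide":[0.2,-0.3,7.2],"delta_rot":[0,-0.1,0],"gripper":4.5},
    {"slide":[0.2,-0.3,7.7],"delta_rot":[0,-0.1,0],"gripper":4.5},
    {"slide":[0.2,-0.3,7.7],"delta_rot":[0,-0.1,0],"gripper":4.5},
    {"slide":[0.2,-0.3,7.7],"delta_rot":[0,-0.1,0],"gripper":4.5}
  ]
}}

```text
clock: 25.2
eef_pos: [0.5442, -0.3063, 0.0544]
eef_rot: [[-1.0, -0.004, 0.007], [-0.004, 1.0, -0.005], [-0.007, -0.005, -1.0]]
wrist_force: [-0.5, -0.0, -0.0]
grip_width: 0.0449
```

Emit:
{"api": "jog_arm", "payload": {
  "plan": [
    {"slide":[0,0,0],"delta_rot":[0,0,0],"gripper":2.5},
    {"slide":[0,0,0],"delta_rot":[0,0,0],"gripper":1},
    {"slide":[0,0,0],"delta_rot":[0,0,0],"gripper":0.8},
    {"slide":[0,0,0],"delta_rot":[0,0,0],"gripper":0.8},
    {"slide":[0,0,0],"delta_rot":[0,0,0],"gripper":0.8},
    {"slide":[0,0,0],"delta_rot":[0,0,0],"gripper":0.8}
  ],
  "force": 100
}}

```text
clock: 25.7
eef_pos: [0.546, -0.3075, 0.0573]
eef_rot: [[-1.0, -0.004, 0.011], [-0.004, 1.0, -0.007], [-0.011, -0.008, -1.0]]
wrist_force: [0.2, 0.5, 6.9]
grip_width: 0.0127
```

Emit:
{"api": "jog_arm", "payload": {
  "plan": [
    {"slide":[0,0,-2],"delta_rot":[0,0,0],"gripper":0.8},
    {"slide":[0,0,-4],"delta_rot":[0,0,0],"gripper":0.8},
    {"slide":[0,0,-7],"delta_rot":[0,0,0],"gripper":0.8},
    {"slide":[0,0,-9],"delta_rot":[0,0,0],"gripper":0.8},
    {"slide":[0,0,-9],"delta_rot":[0,0,0],"gripper":0.8},
    {"slide":[0,0,-9],"delta_rot":[0,0,0],"gripper":0.8}
  ]
}}

```text
clock: 26.2
eef_pos: [0.546, -0.3074, 0.1491]
eef_rot: [[-1.0, -0.004, 0.014], [-0.004, 1.0, -0.01], [-0.014, -0.01, -1.0]]
wrist_force: [0.4, 0.5, -4.0]
grip_width: 0.0126
```

```bash
python3 -c "
from h import *
s=st();snap('wrist','w8.png');snap('scene','s8.png');print(s['wrist_force'],s['joint_positions'])"
```

```text
[ 0.36087623  0.50136814 -3.96750154] [-5.94436412e-01  2.35554494e-01  1.52181357e+00 -3.07184555e-04
  1.36767157e+00 -2.16945961e+00]
```

View pics/w8.png

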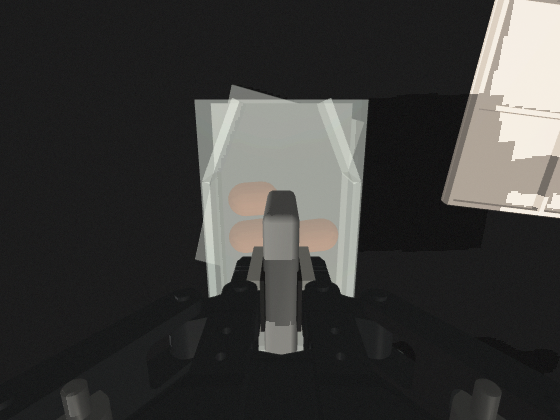

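View pics/s8.png

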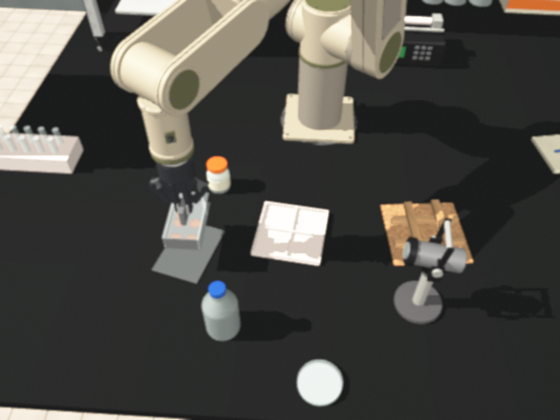

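```bash
cat >> h.py <<'E'
PHI=-.119; TR=np.array([.4756,-.0604])
def tray(x,y): c,s_=np.cos(PHI),np.sin(PHI); return TR+np.array([c*x-s_*y,s_*x+c*y])
DX=0.0; DZ=.053
def shk(lip,a,yaw=PHI):
    Rb=(Ro.from_euler('z',yaw)*Ro.from_euler('y',-a)).as_matrix()
    p=np.array(lip)+Rb@np.array([DX+.075,0,DZ-.004]); return p,Rb@np.diag([-1,1,-1.])
def rs(lip,a,label="",yaw=PHI): p,R=shk(lip,a,yaw); rel(p,R,label+" a%.2f"%a)
E
python3 - <<'E'
from h import *
k,c=K("wrist"); H=np.array(c["hand_eye"])
for uv,zt in (([281,100],.014),([281,193],-.032),([196,100],.014),([367,100],.014),([233,100],.014),([352,100],.014)):
    d=H[:3,:3]@np.linalg.inv(k)@np.array([*uv,1]); o=H[:3,3]; l=(zt-o[2])/d[2]; print(uv,(o+d*l).round(4))
for n,x,y in(("c0",-42,-42),("c1",-42,42),("c2",42,-42),("c3",42,42)): print(n,tray(x/1e3,y/1e3))
E
```

```text
[281, 100] [0.0776 0.0004 0.014 ]
[281, 193] [ 0.043   0.0005 -0.032 ]
[196, 100] [ 0.0776 -0.0395  0.014 ]
[367, 100] [0.0776 0.0408 0.014 ]
[233, 100] [ 0.0776 -0.0221  0.014 ]
[352, 100] [0.0776 0.0338 0.014 ]
c0 [ 0.42891082 -0.09711676]
c1 [ 0.43888324 -0.01371082]
c2 [ 0.51231676 -0.10708918]
c3 [ 0.52228918 -0.02368324]
```

```bash
sed -i 's/^DX=0.0/DX=0.0026/' h.py; python3 - <<'E'
from h import *
L=tray(-.024,.042)
rs([*L,.09],0); rs([*L,.035],.15)
E
```

```text
a0.00 slide [0.93, 28.12, 0.48] rot [-0.07, 0.1, 1.41] rows>= 7
 a0.15 slide [1.78, 28.25, 4.87] rot [0.04, -1.61, 1.42] rows>= 7
```

Emit:
{"api": "jog_arm", "payload": {
  "plan": [
    {"slide":[0,1,0],"delta_rot":[0,0.1,0.1],"gripper":0.8},
    {"slide":[0.1,3,0],"delta_rot":[0,0.1,0.2],"gripper":0.8},
    {"slide":[0.3,6,0.1],"delta_rot":[0,0.1,0.4],"gripper":0.8},
    {"slide":[0.4,9.5,0.1],"delta_rot":[0,0.1,0.6],"gripper":0.8},
    {"slide":[0.5,13.5,0.2],"delta_rot":[0,0.1,0.8],"gripper":0.8},
    {"slide":[0.6,17.5,0.3],"delta_rot":[0,0.1,1],"gripper":0.8},
    {"slide":[0.7,21.5,0.4],"delta_rot":[0,0.1,1.2],"gripper":0.8},
    {"slide":[0.8,24.5,0.5],"delta_rot":[0,0.1,1.3],"gripper":0.8},
    {"slide":[0.9,27,0.5],"delta_rot":[0,0.1,1.4],"gripper":0.8},
    {"slide":[0.9,28.1,0.5],"delta_rot":[0,0.1,1.4],"gripper":0.8}
  ]
}}

```text
clock: 27.13
eef_pos: [0.532, -0.0218, 0.1362]
eef_rot: [[-0.993, 0.116, -0.004], [0.116, 0.993, -0.004], [0.004, -0.004, -1.0]]
wrist_force: [-0.6, -0.0, -3.4]
grip_width: 0.013
```

```bash
cat > look.py <<'E'
from h import *
import sys
s=st(); w=ctrl.get_image("wrist"); t=ctrl.get_image("top")[190:310,235:360]; sc=ctrl.get_image("scene")[175:285,220:350]
cv2.imwrite("pics/"+sys.argv[1],np.hstack([cv2.resize(w,(400,300)),np.vstack([cv2.resize(t,(200,150)),cv2.resize(sc,(200,150))])])) if 0 else cv2.imwrite("pics/"+sys.argv[1],np.vstack([np.hstack([cv2.resize(t,(350,300),interpolation=2),cv2.resize(sc,(350,300),interpolation=2)]),cv2.resize(w,(700,525))[:300]]))
print(s["clock"],s["eef_pos"].round(4),s["wrist_force"].round(1))
E
python3 look.py l1.png; python3 - <<'E'
from h import *
L=tray(-.024,.042)
rs([*L,.035],.15);rs([*L,.035],.4);rs([*L,.035],.6)
E
```

```text
27.1333 [ 0.532  -0.0218  0.1362] [-0.6 -0.  -3.4]
 a0.15 slide [0.74, 0.01, 4.22] rot [-0.07, -1.74, 0.04] rows>= 2
 a0.40 slide [2.44, 0.01, 2.69] rot [-0.06, -4.61, 0.05] rows>= 4
 a0.60 slide [4.05, 0.01, 1.8] rot [-0.06, -6.9, 0.06] rows>= 5
```

View pics/l1.png

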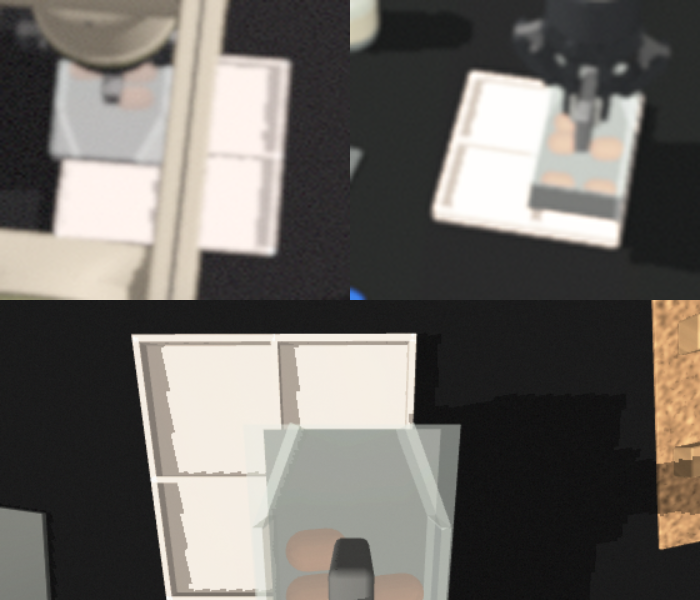

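The wrist view shows the mouth over the near +y cell, with the pellets still behind the funnel. I lower and start tilting in small steps.

Emit:
{"api": "jog_arm", "payload": {
  "plan": [
    {"slide":[0.3,0,0.5],"delta_rot":[-0.1,-0.7,0],"gripper":0.8},
    {"slide":[0.7,0,2],"delta_rot":[-0.1,-1.7,0],"gripper":0.8},
    {"slide":[0.7,0,3.5],"delta_rot":[-0.1,-1.7,0],"gripper":0.8},
    {"slide":[0.7,0,4.2],"delta_rot":[-0.1,-1.7,0],"gripper":0.8},
    {"slide":[0.7,0,4.2],"delta_rot":[-0.1,-1.7,0],"gripper":0.8},
    {"slide":[0.7,0,4.2],"delta_rot":[-0.1,-1.7,0],"gripper":0.8}
  ]
}}

```text
clock: 27.78
eef_pos: [0.5268, -0.0254, 0.0957]
eef_rot: [[-0.983, 0.116, 0.145], [0.115, 0.993, -0.015], [-0.146, 0.002, -0.989]]
wrist_force: [0.5, -0.2, -2.2]
grip_width: 0.0123
```

```bash
python3 look.py l2.png; python3 - <<'E'
from h import *
L=tray(-.024,.042)
for a in (.15,.3,.4,.5): rs([*L,.035],a)
E
```

```text
27.7833 [ 0.5268 -0.0254  0.0957] [ 0.5 -0.2 -2.2]
 a0.15 slide [0.25, 0.06, 0.15] rot [0.03, -0.01, 0.03] rows>= 1
 a0.30 slide [1.07, 0.06, -0.95] rot [0.04, -1.73, 0.03] rows>= 2
 a0.40 slide [1.71, 0.07, -1.61] rot [0.04, -2.88, 0.03] rows>= 3
 a0.50 slide [2.41, 0.07, -2.21] rot [0.04, -4.03, 0.03] rows>= 3
```

View pics/l2.png

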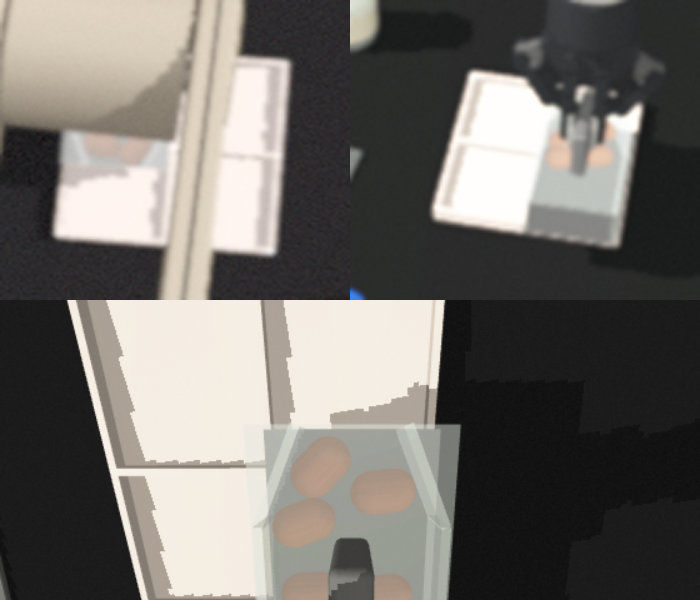

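Three pellets are already in the funnel at 0.15 rad. I look again right away.

```bash
python3 look.py l3.png
```

```text
27.9333 [ 0.5279 -0.0249  0.0969] [-0.9  1.  -2.8]
```

View pics/l3.png

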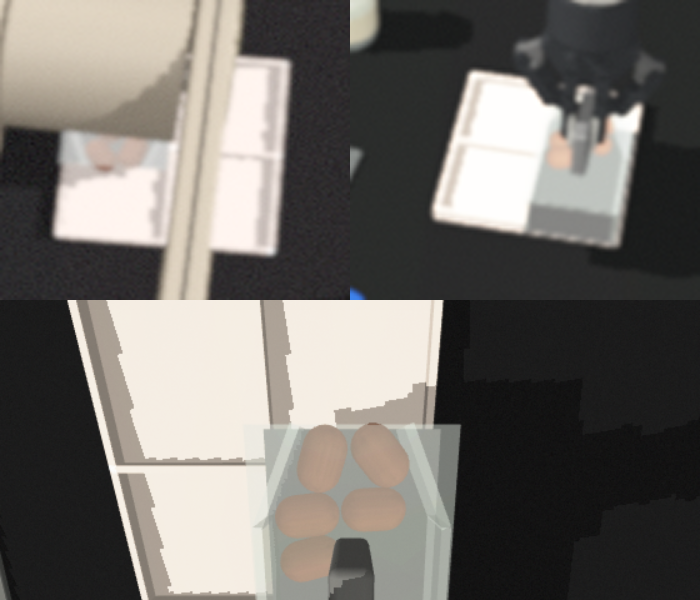

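Emit:
{"api": "jog_arm", "payload": {
  "plan": [
    {"slide":[0.6,0.1,-0.4],"delta_rot":[0,-0.8,0],"gripper":0.8},
    {"slide":[0.6,0.1,-0.4],"delta_rot":[0,-0.8,0],"gripper":0.8},
    {"slide":[0.3,0.1,0],"delta_rot":[0,0,0],"gripper":0.8},
    {"slide":[0.3,0.1,0],"delta_rot":[0,0,0],"gripper":0.8}
  ]
}}

```text
clock: 28.42
eef_pos: [0.5245, -0.0233, 0.0952]
eef_rot: [[-0.983, 0.115, 0.142], [0.114, 0.993, -0.014], [-0.143, 0.002, -0.99]]
wrist_force: [0.5, -0.0, -2.4]
grip_width: 0.0128
```

```bash
python3 look.py l4.png
```

```text
28.4167 [ 0.5245 -0.0233  0.0952] [ 0.5 -0.  -2.4]
```

View pics/l4.png

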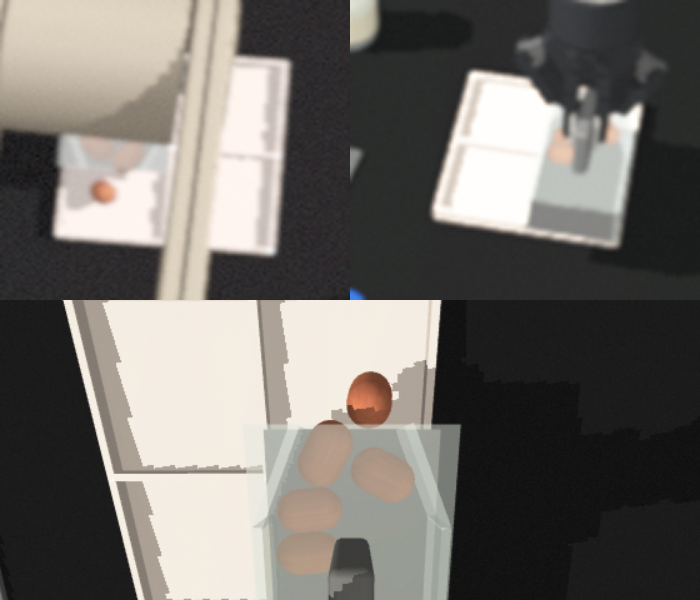

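One pellet is out in the near +y cell and another is half through the mouth, so I level quickly.

```bash
python3 - <<'E'
from h import *
L=tray(-.024,.042)
for a in (0,-.1,-.2): rs([*L,.038],a)
for a in (-.2,): rs([*L,.09],a)
E
```

```text
a0.00 slide [-0.69, -0.08, 1.09] rot [0.03, 1.72, 0.04] rows>= 2
 a-0.10 slide [-1.02, -0.08, 1.95] rot [0.03, 2.86, 0.05] rows>= 3
 a-0.20 slide [-1.25, -0.09, 2.83] rot [0.03, 4.01, 0.05] rows>= 3
 a-0.20 slide [-2.03, -0.08, -2.31] rot [0.03, 4.01, 0.05] rows>= 3
```

Emit:
{"api": "jog_arm", "payload": {
  "plan": [
    {"slide":[-0.7,-0.1,1],"delta_rot":[0,1.6,0],"gripper":0.8},
    {"slide":[-0.8,-0.1,0.5],"delta_rot":[0,2,0],"gripper":0.8},
    {"slide":[-1.3,-0.1,-1.5],"delta_rot":[0,2.9,0],"gripper":0.8},
    {"slide":[-1.8,-0.1,-3.2],"delta_rot":[0,2.9,0],"gripper":0.8},
    {"slide":[-1.8,-0.1,-3.2],"delta_rot":[0,2.9,0],"gripper":0.8}
  ]
}}

```text
clock: 28.98
eef_pos: [0.5422, -0.0264, 0.1354]
eef_rot: [[-0.989, 0.115, -0.094], [0.114, 0.993, 0.013], [0.095, 0.002, -0.995]]
wrist_force: [1.2, 0.3, -1.3]
grip_width: 0.0124
```

```bash
python3 look.py l5.png
```

```text
28.9833 [ 0.5422 -0.0264  0.1354] [ 1.2  0.3 -1.3]
```

View pics/l5.png

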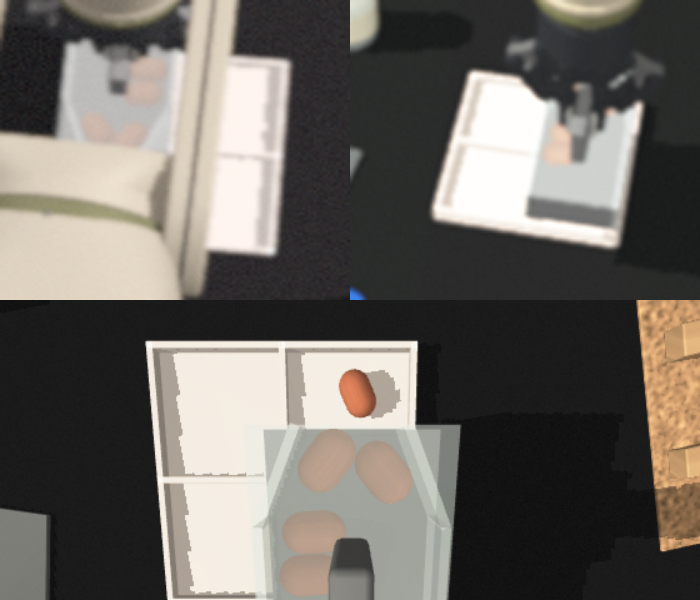

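One pellet lies safely in the near +y cell and four show in the box. Next, the near -y cell.

```bash
python3 - <<'E'
from h import *
L=tray(-.024,-.042)
rs([*L,.08],-.05); rs([*L,.036],.05); rs([*L,.036],.14)
E
```

```text
a-0.05 slide [0.2, -8.38, 0.6] rot [0.02, -0.59, 0.05] rows>= 3
 a0.05 slide [0.32, -8.38, 4.26] rot [0.03, -1.73, 0.05] rows>= 3
 a0.14 slide [0.89, -8.38, 3.66] rot [0.03, -2.76, 0.05] rows>= 3
```

Emit:
{"api": "jog_arm", "payload": {
  "plan": [
    {"slide":[0,-1.5,0],"delta_rot":[0,0,0],"gripper":0.8},
    {"slide":[0,-4,0],"delta_rot":[0,0,0],"gripper":0.8},
    {"slide":[0.2,-6.5,0.3],"delta_rot":[0,-0.6,0],"gripper":0.8},
    {"slide":[0.2,-8,1.5],"delta_rot":[0,-0.6,0],"gripper":0.8},
    {"slide":[0.3,-8.4,3],"delta_rot":[0,-1.7,0],"gripper":0.8},
    {"slide":[0.3,-8.4,4.2],"delta_rot":[0,-1.7,0],"gripper":0.8},
    {"slide":[0.3,-8.4,4.2],"delta_rot":[0,-1.7,0],"gripper":0.8}
  ]
}}

```text
clock: 29.72
eef_pos: [0.5163, -0.1069, 0.0846]
eef_rot: [[-0.993, 0.116, 0.038], [0.116, 0.993, -0.0], [-0.038, 0.004, -0.999]]
wrist_force: [-0.9, 0.5, -2.8]
grip_width: 0.0128
```

```bash
python3 look.py l6.png;python3 - <<'E'
from h import *
L=tray(-.024,-.042)
for a in(0,.1,.14,.2):rs([*L,.036],a)
E
```

```text
29.7167 [ 0.5163 -0.1069  0.0846] [-0.9  0.5 -2.8]
 a0.00 slide [-0.02, -0.02, 0.64] rot [0.02, 0.56, 0.05] rows>= 1
 a0.10 slide [0.47, -0.01, -0.14] rot [0.03, -0.58, 0.05] rows>= 1
 a0.14 slide [0.69, -0.01, -0.43] rot [0.03, -1.04, 0.05] rows>= 1
 a0.20 slide [1.03, -0.01, -0.86] rot [0.03, -1.73, 0.05] rows>= 2
```

View pics/l6.png

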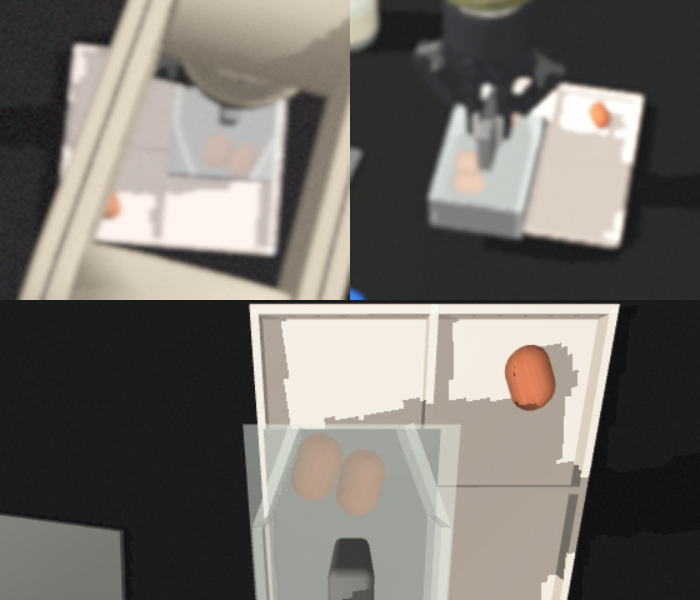

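Emit:
{"api": "jog_arm", "payload": {
  "plan": [
    {"slide":[0.7,0,-0.4],"delta_rot":[0,-1,0],"gripper":0.8},
    {"slide":[0.7,0,-0.4],"delta_rot":[0,-1,0],"gripper":0.8},
    {"slide":[0.7,0,-0.4],"delta_rot":[0,-1,0],"gripper":0.8},
    {"slide":[0.7,0,-0.4],"delta_rot":[0,-1,0],"gripper":0.8}
  ]
}}

```text
clock: 30.2
eef_pos: [0.5187, -0.1079, 0.0979]
eef_rot: [[-0.984, 0.114, 0.138], [0.113, 0.994, -0.015], [-0.139, 0.001, -0.99]]
wrist_force: [0.2, -0.0, -2.4]
grip_width: 0.0131
```

```bash
python3 look.py l7.png
```

```text
30.2 [ 0.5187 -0.1079  0.0979] [ 0.2 -0.  -2.4]
```

View pics/l7.png

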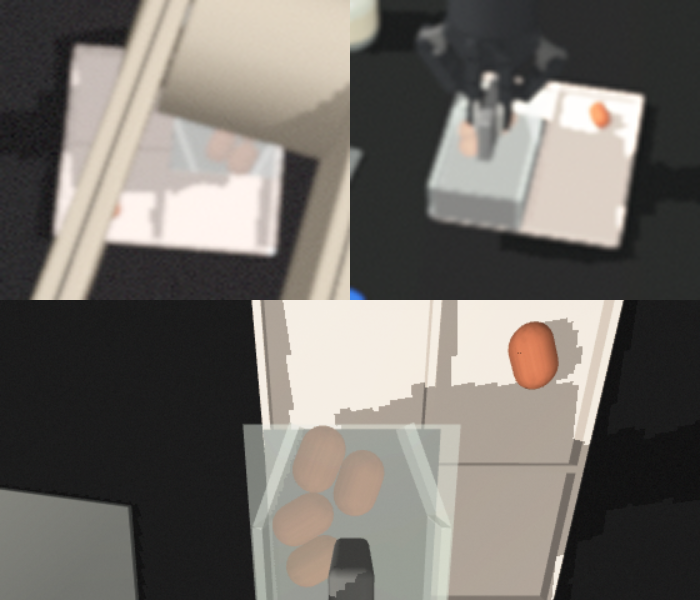

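Emit:
{"api": "jog_arm", "payload": {
  "plan": [
    {"slide":[0.5,0,-0.5],"delta_rot":[0,-0.9,0],"gripper":0.8},
    {"slide":[0.5,0,-0.5],"delta_rot":[0,-0.9,0],"gripper":0.8},
    {"slide":[0,0,0],"delta_rot":[0,0,0],"gripper":0.8},
    {"slide":[0,0,0],"delta_rot":[0,0,0],"gripper":0.8}
  ]
}}

```text
clock: 30.68
eef_pos: [0.5185, -0.1081, 0.0955]
eef_rot: [[-0.985, 0.114, 0.131], [0.114, 0.993, -0.014], [-0.131, 0.002, -0.991]]
wrist_force: [0.9, -0.6, -2.5]
grip_width: 0.0123
```

```bash
python3 look.py l8.png
```

```text
30.6833 [ 0.5185 -0.1081  0.0955] [ 0.9 -0.6 -2.5]
```

View pics/l8.png

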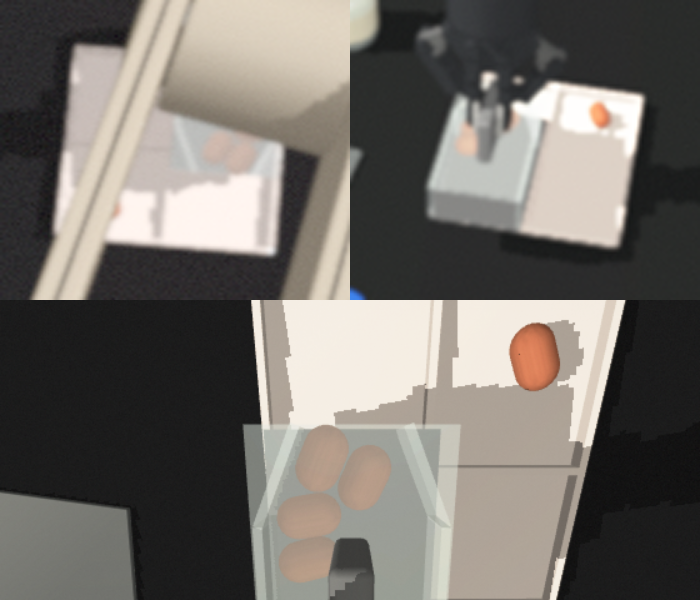

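Emit:
{"api": "jog_arm", "payload": {
  "plan": [
    {"slide":[1,0,-1.1],"delta_rot":[0,-1.9,0],"gripper":0.8},
    {"slide":[1,0,-1.1],"delta_rot":[0,-1.9,0],"gripper":0.8},
    {"slide":[1,0,-1.1],"delta_rot":[0,-1.9,0],"gripper":0.8},
    {"slide":[0,0,0],"delta_rot":[0,0,0],"gripper":0.8},
    {"slide":[0,0,0],"delta_rot":[0,0,0],"gripper":0.8}
  ]
}}

```text
clock: 31.25
eef_pos: [0.5191, -0.1085, 0.099]
eef_rot: [[-0.984, 0.115, 0.137], [0.114, 0.993, -0.016], [-0.138, -0.0, -0.99]]
wrist_force: [1.6, -0.6, -2.0]
grip_width: 0.0128
```

```bash
python3 look.py l9.png
```

```text
31.25 [ 0.5191 -0.1085  0.099 ] [ 1.6 -0.6 -2. ]
```

View pics/l9.png

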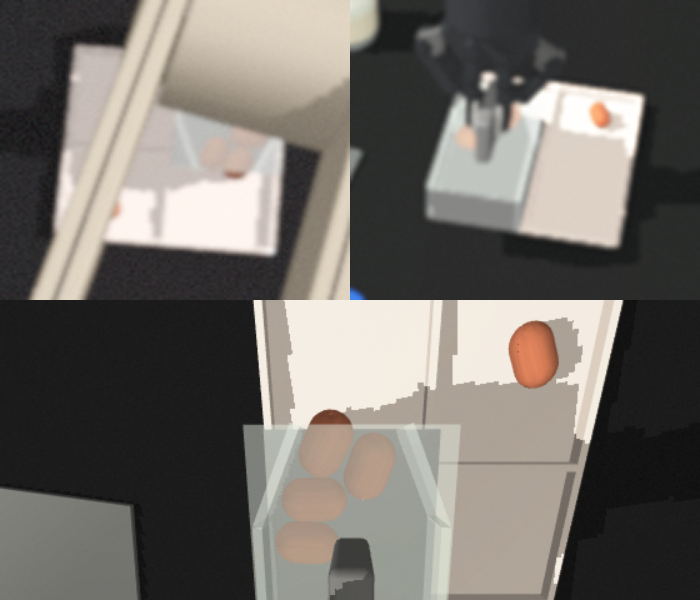

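Emit:
{"api": "jog_arm", "payload": {
  "plan": [
    {"slide":[1,0,-1.1],"delta_rot":[0,-1.9,0],"gripper":0.8},
    {"slide":[1,0,-1.1],"delta_rot":[0,-1.9,0],"gripper":0.8},
    {"slide":[1,0,-1.1],"delta_rot":[0,-1.9,0],"gripper":0.8},
    {"slide":[-0.2,0,0.4],"delta_rot":[0,0.7,0],"gripper":0.8},
    {"slide":[-0.2,0,0.4],"delta_rot":[0,0.7,0],"gripper":0.8}
  ]
}}

```text
clock: 31.82
eef_pos: [0.5229, -0.1091, 0.0974]
eef_rot: [[-0.99, 0.115, 0.086], [0.114, 0.993, -0.011], [-0.087, -0.001, -0.996]]
wrist_force: [0.5, -0.5, -1.7]
grip_width: 0.0126
```

```bash
python3 look.py l10.png
```

```text
31.8167 [ 0.5229 -0.1091  0.0974] [ 0.5 -0.5 -1.7]
```

View pics/l10.png

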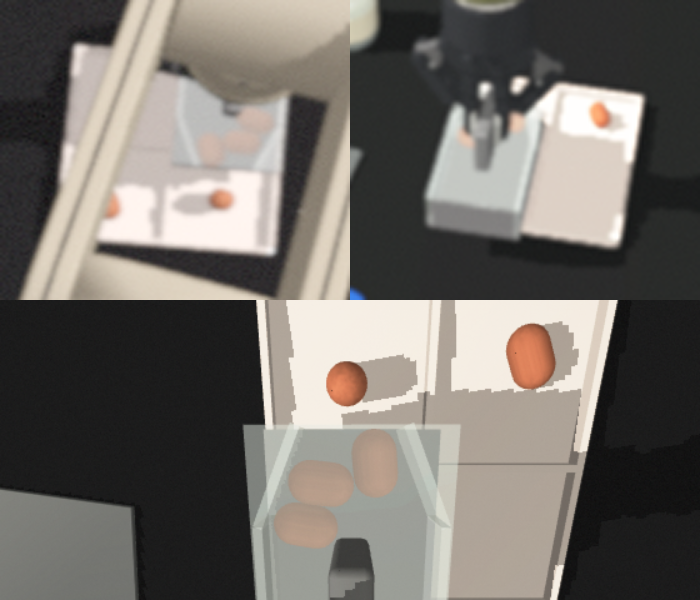

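```bash
python3 - <<'E'
from h import *
L=tray(-.024,-.042)
rs([*L,.04],0); rs([*L,.09],-.15); rs([*tray(.06,-.042),.09],-.15); print(st()["clock"])
E
python3 look.py l11.png
```

```text
a0.00 slide [0.3, 0.06, 0.63] rot [0.01, 0.98, 0.07] rows>= 1
 a-0.15 slide [-0.67, 0.06, -3.09] rot [0.0, 2.7, 0.07] rows>= 2
 a-0.15 slide [-9.04, 0.01, -2.37] rot [0.0, 2.7, 0.07] rows>= 3
31.9667
31.9667 [ 0.5262 -0.1093  0.0955] [-0.2  0.8 -2.9]
```

View pics/l11.png

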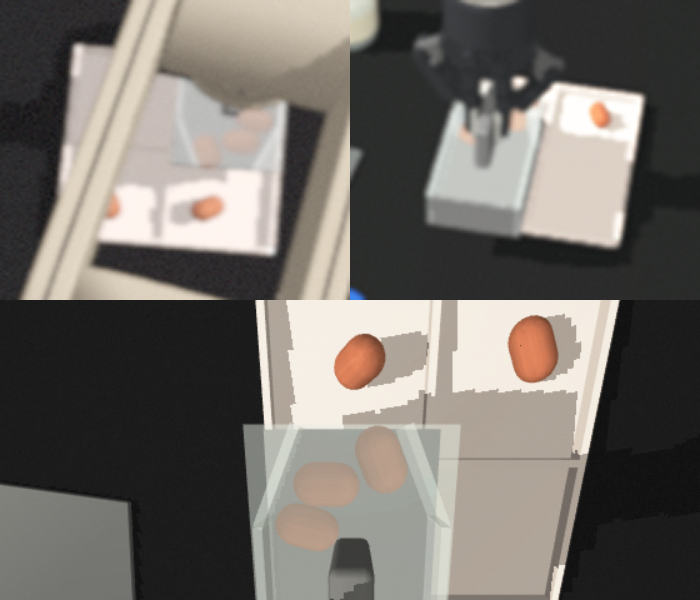

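Two near cells now hold one pellet each and three show in the box. I level the shaker, lift it and move to the far -y cell.

Emit:
{"api": "jog_arm", "payload": {
  "plan": [
    {"slide":[0.3,0,0.5],"delta_rot":[0,1,0],"gripper":0.8},
    {"slide":[-0.3,0,-1.5],"delta_rot":[0,2,0],"gripper":0.8},
    {"slide":[-0.7,0,-3],"delta_rot":[0,2.7,0],"gripper":0.8},
    {"slide":[-1.2,0,-3],"delta_rot":[0,2.7,0],"gripper":0.8},
    {"slide":[-2.7,0,-2.9],"delta_rot":[0,2.7,0],"gripper":0.8},
    {"slide":[-4.7,0,-2.7],"delta_rot":[0,2.7,0],"gripper":0.8},
    {"slide":[-6.7,0,-2.5],"delta_rot":[0,2.7,0],"gripper":0.8},
    {"slide":[-8.2,0,-2.4],"delta_rot":[0,2.7,0],"gripper":0.8},
    {"slide":[-9,0,-2.4],"delta_rot":[0,2.7,0],"gripper":0.8},
    {"slide":[-9,0,-2.4],"delta_rot":[0,2.7,0],"gripper":0.8}
  ]
}}

```text
clock: 32.95
eef_pos: [0.6134, -0.1193, 0.1307]
eef_rot: [[-0.984, 0.113, -0.137], [0.112, 0.994, 0.015], [0.138, -0.0, -0.99]]
wrist_force: [-0.4, 0.5, -3.5]
grip_width: 0.0126
```

```bash
python3 look.py l12.png; python3 - <<'E'
from h import *
L=tray(.06,-.042)
rs([*L,.06],0); rs([*L,.036],.05); rs([*L,.036],.14)
E
```

```text
32.95 [ 0.6134 -0.1193  0.1307] [-0.4  0.5 -3.5]
 a0.00 slide [0.12, 0.01, 2.16] rot [-0.01, -1.63, 0.07] rows>= 2
 a0.05 slide [0.08, 0.01, 4.19] rot [-0.0, -2.21, 0.07] rows>= 2
 a0.14 slide [0.68, 0.02, 3.62] rot [-0.0, -3.24, 0.07] rows>= 3
```

View pics/l12.png

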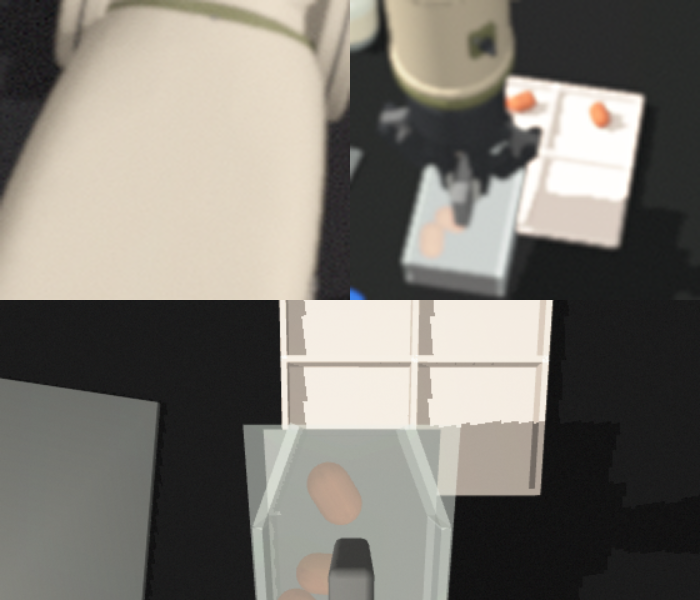

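Emit:
{"api": "jog_arm", "payload": {
  "plan": [
    {"slide":[0.1,0,0.6],"delta_rot":[0,-0.6,0],"gripper":0.8},
    {"slide":[0.1,0,2.1],"delta_rot":[0,-1.6,0],"gripper":0.8},
    {"slide":[0.1,0,3.5],"delta_rot":[0,-2.2,0],"gripper":0.8},
    {"slide":[0.4,0,3.9],"delta_rot":[0,-2.7,0],"gripper":0.8},
    {"slide":[0.7,0,3.6],"delta_rot":[0,-3.2,0],"gripper":0.8},
    {"slide":[0.7,0,3.6],"delta_rot":[0,-3.2,0],"gripper":0.8}
  ]
}}

```text
clock: 33.6
eef_pos: [0.5965, -0.1171, 0.0946]
eef_rot: [[-0.984, 0.113, 0.135], [0.112, 0.994, -0.015], [-0.136, 0.0, -0.991]]
wrist_force: [-0.5, -0.7, -3.5]
grip_width: 0.0129
```

```bash
python3 look.py l13.png; python3 - <<'E'
from h import *
L=tray(.06,-.042)
for a in(0,.14,.2,.3): rs([*L,.036],a)
E
```

```text
33.6 [ 0.5965 -0.1171  0.0946] [-0.5 -0.7 -3.5]
 a0.00 slide [-0.61, 0.03, 1.24] rot [-0.0, 1.57, 0.06] rows>= 2
 a0.14 slide [-0.0, 0.03, 0.11] rot [0.0, -0.03, 0.06] rows>= 1
 a0.20 slide [0.31, 0.03, -0.34] rot [0.01, -0.72, 0.06] rows>= 1
 a0.30 slide [0.88, 0.04, -1.06] rot [0.01, -1.86, 0.06] rows>= 2
```

View pics/l13.png

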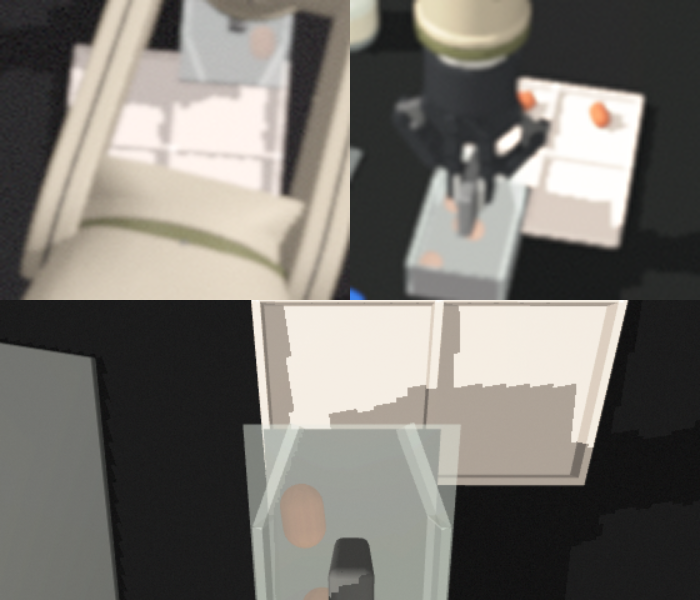

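Emit:
{"api": "jog_arm", "payload": {
  "plan": [
    {"slide":[0.6,0,-0.7],"delta_rot":[0,-1.2,0],"gripper":0.8},
    {"slide":[0.9,0,-1],"delta_rot":[0,-1.8,0],"gripper":0.8},
    {"slide":[0.9,0,-1],"delta_rot":[0,-1.8,0],"gripper":0.8},
    {"slide":[0,0,0],"delta_rot":[0,0,0],"gripper":0.8}
  ]
}}

```text
clock: 34.08
eef_pos: [0.5881, -0.1148, 0.0911]
eef_rot: [[-0.981, 0.114, 0.159], [0.112, 0.994, -0.016], [-0.16, 0.002, -0.987]]
wrist_force: [-2.9, 2.1, -5.8]
grip_width: 0.0127
```

```bash
python3 look.py l14.png
```

```text
34.0833 [ 0.5881 -0.1148  0.0911] [-2.9  2.1 -5.8]
```

View pics/l14.png

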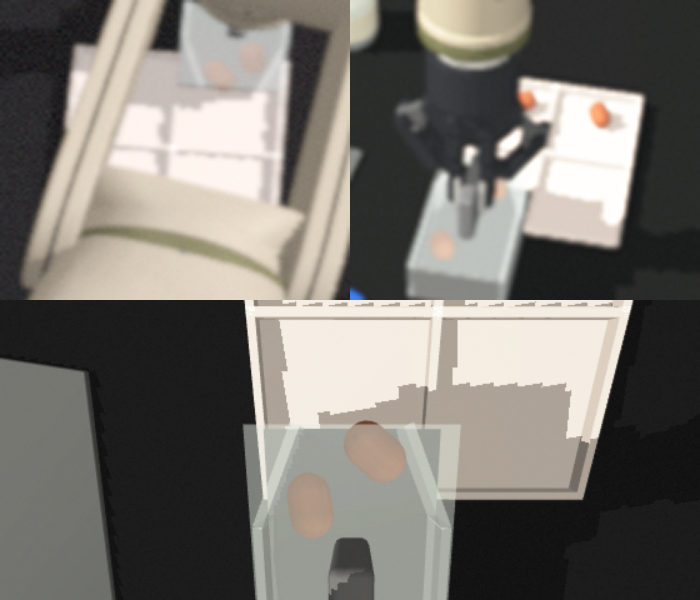

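Emit:
{"api": "jog_arm", "payload": {
  "plan": [
    {"slide":[0.4,0,-0.6],"delta_rot":[0,-1.2,0],"gripper":0.8},
    {"slide":[0.4,0,-0.6],"delta_rot":[0,-1.2,0],"gripper":0.8},
    {"slide":[-0.4,0,0.3],"delta_rot":[0,0.3,0],"gripper":0.8},
    {"slide":[-0.4,0,0.3],"delta_rot":[0,0.3,0],"gripper":0.8}
  ]
}}

```text
clock: 34.57
eef_pos: [0.6007, -0.1175, 0.0848]
eef_rot: [[-0.986, 0.114, 0.122], [0.113, 0.994, -0.012], [-0.122, 0.002, -0.992]]
wrist_force: [0.8, 0.2, -3.9]
grip_width: 0.0126
```

```bash
python3 look.py l15.png
```

```text
34.5667 [ 0.6007 -0.1175  0.0848] [ 0.8  0.2 -3.9]
```

View pics/l15.png

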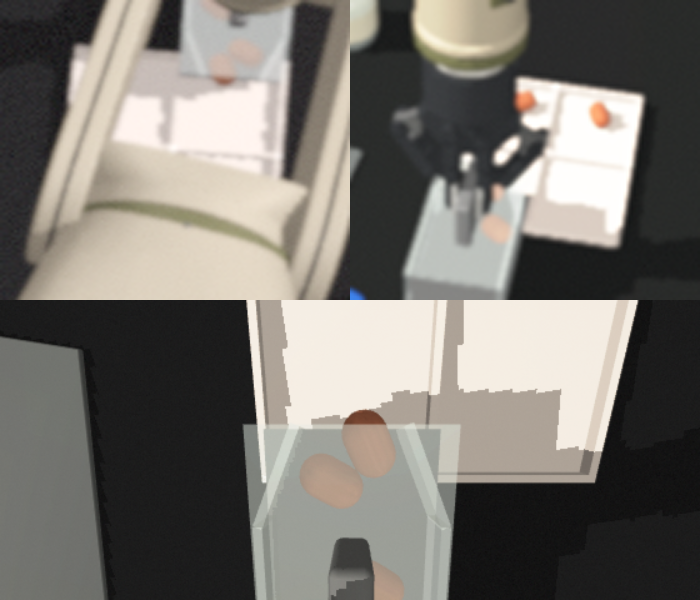

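```bash
python3 - <<'E'
from h import *
L=tray(.06,-.042)
for a in(0,.14,.3): rs([*L,.036],a)
E
```

```text
a0.00 slide [0.09, 0.05, 0.93] rot [-0.0, 1.68, 0.07] rows>= 2
 a0.14 slide [0.69, 0.05, -0.2] rot [0.0, 0.07, 0.07] rows>= 1
 a0.30 slide [1.56, 0.06, -1.38] rot [0.01, -1.76, 0.07] rows>= 2
```

Emit:
{"api": "jog_arm", "payload": {
  "plan": [
    {"slide":[1.4,0,-1.2],"delta_rot":[0,-1.5,0],"gripper":0.8},
    {"slide":[1.4,0,-1.2],"delta_rot":[0,-1.5,0],"gripper":0.8},
    {"slide":[0.3,0,0.5],"delta_rot":[0,1,0],"gripper":0.8},
    {"slide":[0.3,0,0.5],"delta_rot":[0,1,0],"gripper":0.8}
  ]
}}

```text
clock: 35.05
eef_pos: [0.6004, -0.1179, 0.0909]
eef_rot: [[-0.992, 0.114, 0.058], [0.113, 0.994, -0.008], [-0.059, -0.001, -0.998]]
wrist_force: [2.1, -1.4, -1.0]
grip_width: 0.0125
```

```bash
python3 look.py l16.png;  python3 - <<'E'
from h import *
L=tray(.06,-.042)
for a in(0,.14,.3): rs([*L,.036],a)
E
```

```text
35.05 [ 0.6004 -0.1179  0.0909] [ 2.1 -1.4 -1. ]
 a0.00 slide [0.11, 0.09, 0.76] rot [-0.02, 0.77, 0.08] rows>= 1
 a0.14 slide [0.8, 0.09, -0.33] rot [-0.01, -0.84, 0.08] rows>= 1
 a0.30 slide [1.76, 0.1, -1.43] rot [-0.0, -2.67, 0.08] rows>= 2
```

View pics/l16.png

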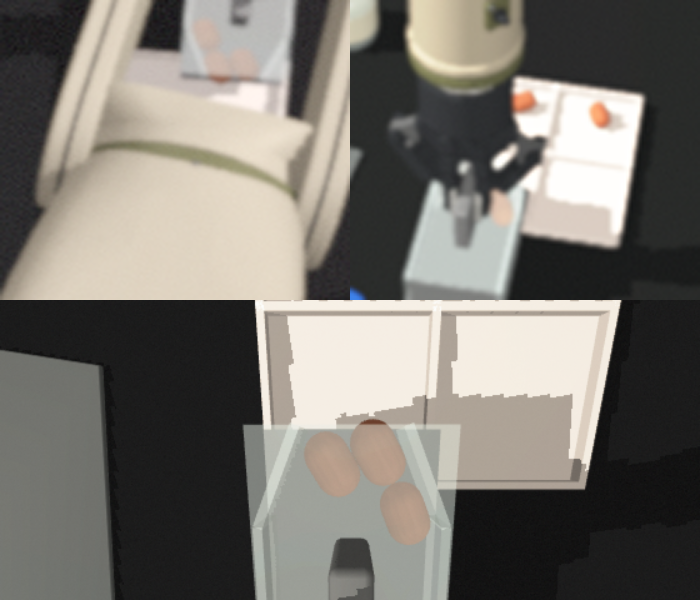

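Emit:
{"api": "jog_arm", "payload": {
  "plan": [
    {"slide":[1,0.1,-0.6],"delta_rot":[0,-1.2,0],"gripper":0.8},
    {"slide":[1.5,0.1,-1.1],"delta_rot":[0,-2.1,0],"gripper":0.8},
    {"slide":[1.5,0.1,-1.1],"delta_rot":[0,-2.1,0],"gripper":0.8},
    {"slide":[0.5,0.1,0.1],"delta_rot":[0,0,0],"gripper":0.8}
  ]
}}

```text
clock: 35.53
eef_pos: [0.5924, -0.1152, 0.0907]
eef_rot: [[-0.985, 0.113, 0.128], [0.112, 0.994, -0.015], [-0.129, -0.0, -0.992]]
wrist_force: [-2.8, 0.6, -5.2]
grip_width: 0.0127
```

```bash
python3 look.py l17.png;  python3 - <<'E'
from h import *
L=tray(.06,-.042)
for a in(0,.14,.3): rs([*L,.036],a)
E
```

```text
35.5333 [ 0.5924 -0.1152  0.0907] [-2.8  0.6 -5.2]
 a0.00 slide [-0.38, -0.01, 0.64] rot [-0.01, 1.5, 0.08] rows>= 2
 a0.14 slide [0.24, -0.0, -0.48] rot [-0.0, -0.1, 0.08] rows>= 1
 a0.30 slide [1.13, 0.0, -1.65] rot [0.0, -1.94, 0.08] rows>= 2
```

View pics/l17.png

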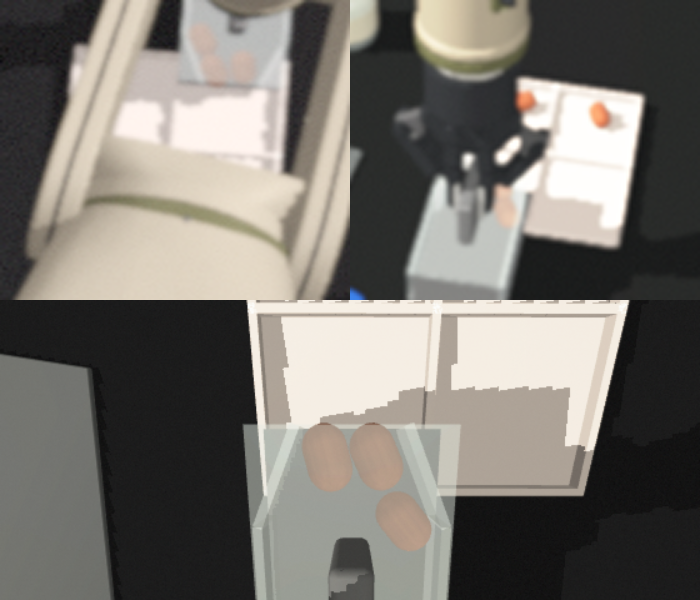

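Emit:
{"api": "jog_arm", "payload": {
  "plan": [
    {"slide":[0.8,0.8,-1.2],"delta_rot":[0,-1.5,0],"gripper":0.8},
    {"slide":[0.8,-0.6,-1.2],"delta_rot":[0,-1.5,0],"gripper":0.8},
    {"slide":[0.8,0.6,-1.2],"delta_rot":[0,-1.5,0],"gripper":0.8},
    {"slide":[0,0,-0.1],"delta_rot":[0,0.6,0],"gripper":0.8}
  ]
}}

```text
clock: 36.02
eef_pos: [0.5936, -0.1138, 0.092]
eef_rot: [[-0.984, 0.112, 0.139], [0.111, 0.994, -0.015], [-0.14, 0.0, -0.99]]
wrist_force: [-1.5, 1.0, -5.0]
grip_width: 0.0125
```

```bash
python3 look.py l18.png;  python3 - <<'E'
from h import *
L=tray(.06,-.042)
for a in(0,.14,.3): rs([*L,.036],a)
E
```

```text
36.0167 [ 0.5936 -0.1138  0.092 ] [-1.5  1.  -5. ]
 a0.00 slide [-0.27, -0.01, 0.79] rot [-0.01, 1.63, 0.08] rows>= 2
 a0.14 slide [0.33, -0.01, -0.34] rot [-0.0, 0.02, 0.08] rows>= 1
 a0.30 slide [1.21, 0.0, -1.52] rot [0.0, -1.81, 0.08] rows>= 2
```

View pics/l18.png

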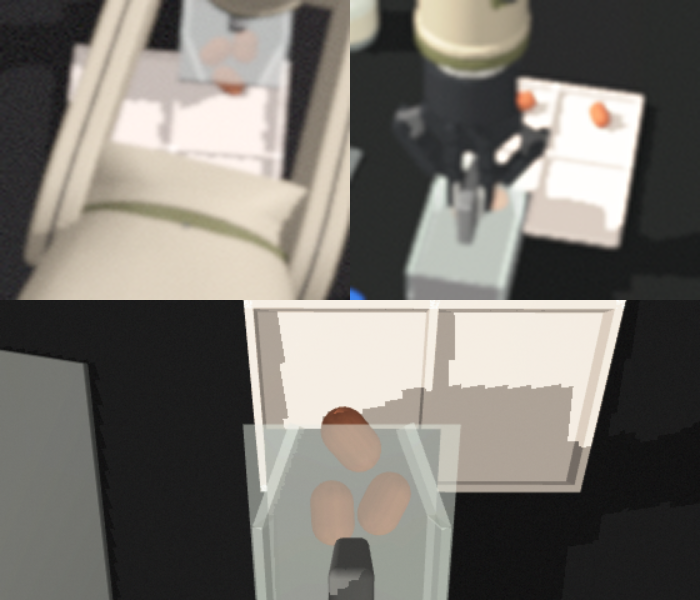

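One pellet now leads through the mouth. A short pulse should release it.

Emit:
{"api": "jog_arm", "payload": {
  "plan": [
    {"slide":[0.9,0,-1.1],"delta_rot":[0,-1.2,0],"gripper":0.8},
    {"slide":[0.9,0,-1.1],"delta_rot":[0,-1.2,0],"gripper":0.8},
    {"slide":[0,0,0.3],"delta_rot":[0,1.2,0],"gripper":0.8},
    {"slide":[0,0,0.3],"delta_rot":[0,1.2,0],"gripper":0.8}
  ]
}}

```text
clock: 36.5
eef_pos: [0.6019, -0.1177, 0.0925]
eef_rot: [[-0.993, 0.113, 0.038], [0.113, 0.994, -0.007], [-0.039, -0.002, -0.999]]
wrist_force: [1.7, -0.6, -1.5]
grip_width: 0.0128
```

```bash
python3 look.py l19.png;  python3 - <<'E'
from h import *
L=tray(.06,-.042)
for a in(0,.14,.3): rs([*L,.036],a)
E
```

```text
36.5 [ 0.6019 -0.1177  0.0925] [ 1.7 -0.6 -1.5]
 a0.00 slide [0.05, 0.02, 0.9] rot [-0.03, 0.54, 0.09] rows>= 1
 a0.14 slide [0.76, 0.03, -0.17] rot [-0.02, -1.07, 0.09] rows>= 1
 a0.30 slide [1.74, 0.03, -1.26] rot [-0.01, -2.9, 0.09] rows>= 3
```

View pics/l19.png

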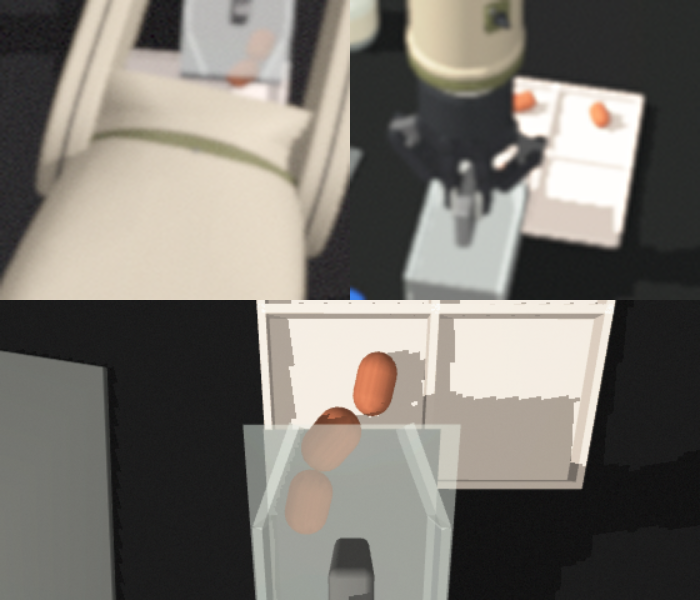

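Emit:
{"api": "jog_arm", "payload": {
  "plan": [
    {"slide":[0,0,0.8],"delta_rot":[0,0.6,0],"gripper":0.8},
    {"slide":[-0.3,0,-1],"delta_rot":[0,1.5,0],"gripper":0.8},
    {"slide":[-0.6,0,-2.5],"delta_rot":[0,2.8,0],"gripper":0.8},
    {"slide":[-0.6,0,-2.5],"delta_rot":[0,2.8,0],"gripper":0.8},
    {"slide":[-0.6,0,-2.5],"delta_rot":[0,2.8,0],"gripper":0.8}
  ]
}}

```text
clock: 37.07
eef_pos: [0.6153, -0.1197, 0.122]
eef_rot: [[-0.976, 0.111, -0.186], [0.109, 0.994, 0.018], [0.187, -0.003, -0.982]]
wrist_force: [0.2, 0.0, -3.5]
grip_width: 0.0125
```

```bash
python3 look.py l20.png;  python3 - <<'E'
from h import *
L=tray(.06,-.042)
for a in(0,-.1,-.2): rs([*L,.09],a)
rs([*tray(.06,.042),.09],-.1)
E
```

```text
37.0667 [ 0.6153 -0.1197  0.122 ] [ 0.2  0.  -3.5]
 a0.00 slide [0.81, 0.01, -1.73] rot [-0.04, -2.21, 0.08] rows>= 2
 a-0.10 slide [0.22, 0.01, -1.03] rot [-0.04, -1.06, 0.08] rows>= 1
 a-0.20 slide [-0.3, 0.01, -0.28] rot [-0.05, 0.09, 0.08] rows>= 1
 a-0.10 slide [0.16, 8.41, -1.06] rot [-0.04, -1.06, 0.08] rows>= 3
```

View pics/l20.png

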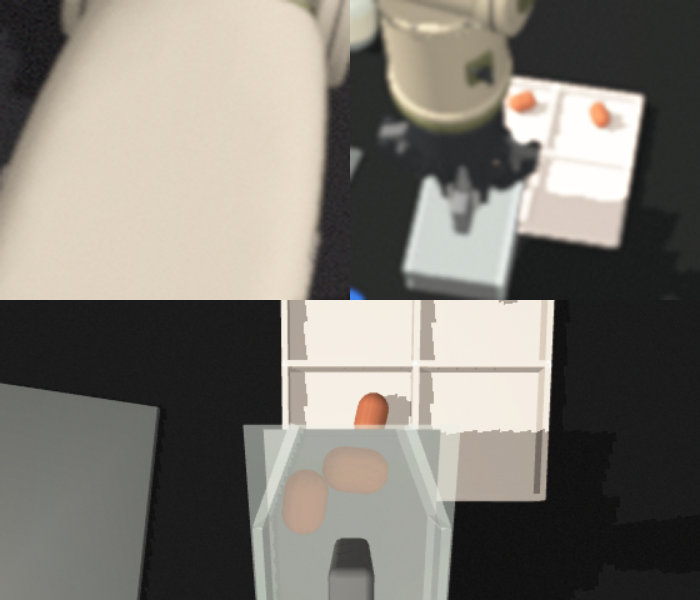

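The far -y cell has one pellet and two remain in the box. Now the far +y cell, where the rest goes.

Emit:
{"api": "jog_arm", "payload": {
  "plan": [
    {"slide":[0,1.5,-0.5],"delta_rot":[0,-0.5,0],"gripper":0.8},
    {"slide":[0.2,4,-1],"delta_rot":[0,-1.1,0.1],"gripper":0.8},
    {"slide":[0.2,6.5,-1],"delta_rot":[0,-1.1,0.1],"gripper":0.8},
    {"slide":[0.2,8,-1],"delta_rot":[0,-1.1,0.1],"gripper":0.8},
    {"slide":[0.2,8.4,-1],"delta_rot":[0,-1.1,0.1],"gripper":0.8},
    {"slide":[0.2,8.4,-1],"delta_rot":[0,-1.1,0.1],"gripper":0.8}
  ]
}}

```text
clock: 37.72
eef_pos: [0.6208, -0.0345, 0.1309]
eef_rot: [[-0.988, 0.118, -0.095], [0.118, 0.993, 0.007], [0.095, -0.004, -0.995]]
wrist_force: [0.8, -0.8, -4.9]
grip_width: 0.0127
```

```bash
python3 look.py l21.png;  python3 - <<'E'
from h import *
L=tray(.06,.042)
rs([*L,.06],0); rs([*L,.036],.1);rs([*L,.036],.3)
E
```

```text
37.7167 [ 0.6208 -0.0345  0.1309] [ 0.8 -0.8 -4.9]
 a0.00 slide [0.19, 0.12, 2.16] rot [-0.05, -1.1, -0.02] rows>= 1
 a0.10 slide [0.55, 0.12, 3.86] rot [-0.05, -2.25, -0.02] rows>= 2
 a0.30 slide [1.94, 0.12, 2.66] rot [-0.05, -4.54, -0.01] rows>= 4
```

View pics/l21.png

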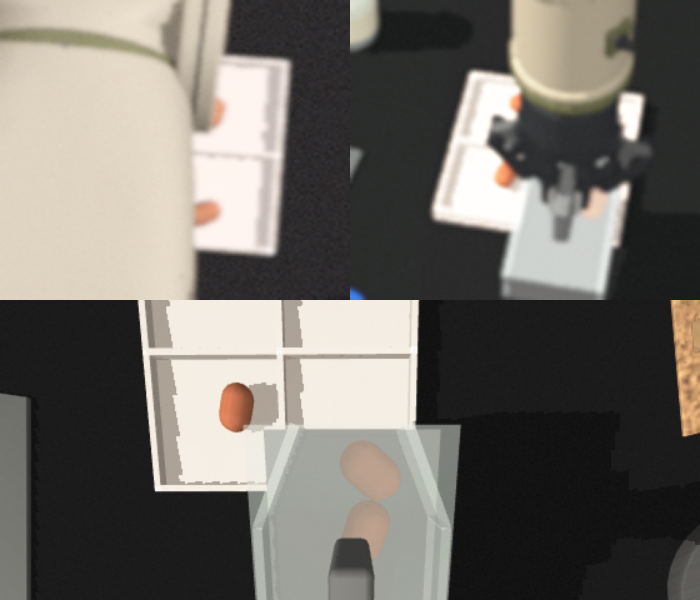

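Emit:
{"api": "jog_arm", "payload": {
  "plan": [
    {"slide":[0.1,0.1,1],"delta_rot":[0,-0.5,0],"gripper":0.8},
    {"slide":[0.2,0.1,2.2],"delta_rot":[0,-1.1,0],"gripper":0.8},
    {"slide":[0.5,0.1,3.4],"delta_rot":[0,-2,0],"gripper":0.8},
    {"slide":[0.8,0.1,3.6],"delta_rot":[0,-2.7,0],"gripper":0.8},
    {"slide":[1.2,0.1,3.3],"delta_rot":[0,-3.4,0],"gripper":0.8},
    {"slide":[1.2,0.1,3.3],"delta_rot":[0,-3.4,0],"gripper":0.8}
  ]
}}

```text
clock: 38.37
eef_pos: [0.6025, -0.0345, 0.0962]
eef_rot: [[-0.973, 0.121, 0.195], [0.118, 0.993, -0.028], [-0.197, -0.005, -0.98]]
wrist_force: [-2.1, -0.0, -2.7]
grip_width: 0.013
```

```bash
python3 look.py l22.png;  python3 - <<'E'
from h import *
L=tray(.06,.042)
for a in (.2,.3,.45,.6): rs([*L,.036],a)
E
```

```text
38.3667 [ 0.6025 -0.0345  0.0962] [-2.1 -0.  -2.7]
 a0.20 slide [0.08, 0.1, -0.01] rot [-0.06, 0.0, -0.02] rows>= 1
 a0.30 slide [0.61, 0.1, -0.76] rot [-0.06, -1.14, -0.01] rows>= 1
 a0.45 slide [1.53, 0.09, -1.78] rot [-0.06, -2.86, -0.01] rows>= 2
 a0.60 slide [2.6, 0.08, -2.65] rot [-0.06, -4.58, -0.01] rows>= 4
```

View pics/l22.png

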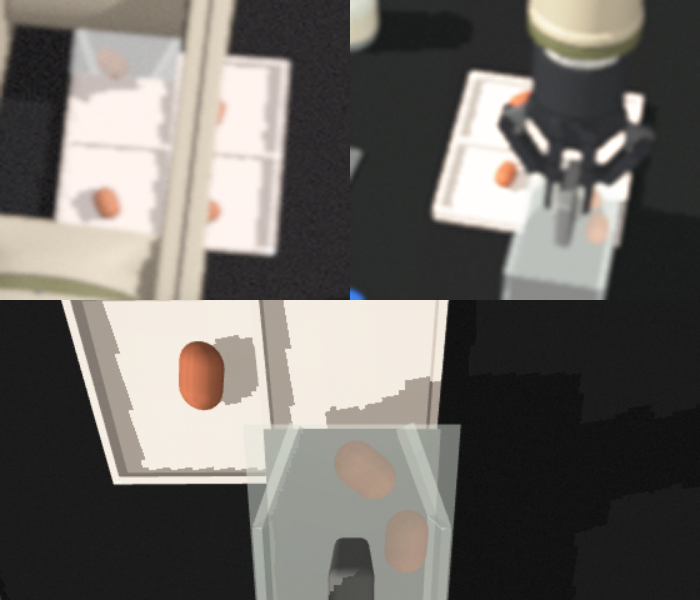

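Emit:
{"api": "jog_arm", "payload": {
  "plan": [
    {"slide":[0.6,0.1,-0.8],"delta_rot":[0,-1.1,0],"gripper":0.8},
    {"slide":[0.6,0.1,-0.8],"delta_rot":[0,-1.1,0],"gripper":0.8},
    {"slide":[0.6,0.1,-0.8],"delta_rot":[0,-1.1,0],"gripper":0.8},
    {"slide":[0.6,0.1,-0.8],"delta_rot":[0,-1.1,0],"gripper":0.8},
    {"slide":[0.6,0.1,-0.8],"delta_rot":[0,-1.1,0],"gripper":0.8}
  ]
}}

```text
clock: 38.93
eef_pos: [0.6021, -0.0334, 0.1087]
eef_rot: [[-0.949, 0.121, 0.292], [0.115, 0.993, -0.04], [-0.295, -0.005, -0.955]]
wrist_force: [0.8, 0.2, -2.8]
grip_width: 0.0123
```

```bash
python3 look.py l23.png;  python3 - <<'E'
from h import *
L=tray(.06,.042)
for a in (.2,.3,.45,.6): rs([*L,.036],a)
E
```

```text
38.9333 [ 0.6021 -0.0334  0.1087] [ 0.8  0.2 -2.8]
 a0.20 slide [-0.23, 0.01, 0.92] rot [-0.06, 1.12, -0.02] rows>= 1
 a0.30 slide [0.22, 0.01, 0.13] rot [-0.06, -0.02, -0.01] rows>= 1
 a0.45 slide [1.04, 0.0, -0.98] rot [-0.06, -1.74, -0.01] rows>= 2
 a0.60 slide [2.02, -0.0, -1.94] rot [-0.06, -3.46, -0.0] rows>= 3
```

View pics/l23.png

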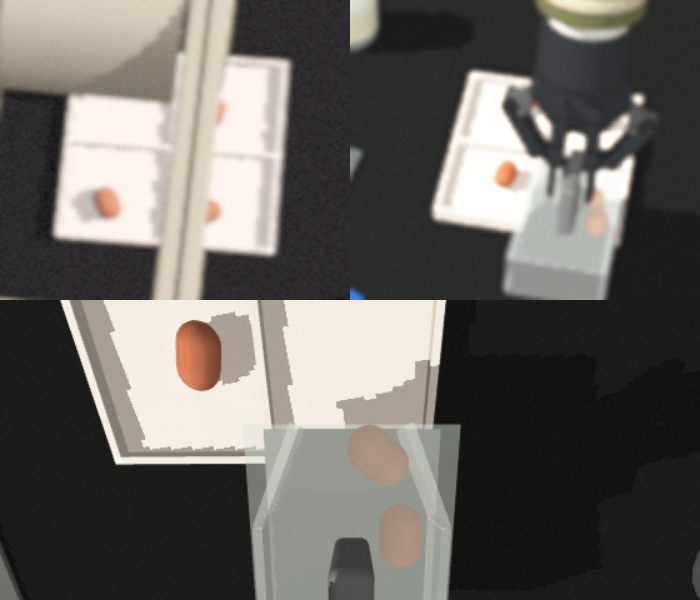

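Emit:
{"api": "jog_arm", "payload": {
  "plan": [
    {"slide":[0.8,0,-0.6],"delta_rot":[0,-1.2,0],"gripper":0.8},
    {"slide":[0.8,0,-0.6],"delta_rot":[0,-1.2,0],"gripper":0.8},
    {"slide":[0.8,0,-0.6],"delta_rot":[0,-1.2,0],"gripper":0.8},
    {"slide":[0.8,0,-0.6],"delta_rot":[0,-1.2,0],"gripper":0.8}
  ]
}}

```text
clock: 39.42
eef_pos: [0.5926, -0.0321, 0.1122]
eef_rot: [[-0.913, 0.121, 0.39], [0.11, 0.993, -0.052], [-0.393, -0.005, -0.919]]
wrist_force: [0.5, -0.1, -1.3]
grip_width: 0.0126
```

```bash
python3 look.py l24.png;  python3 - <<'E'
from h import *
L=tray(.06,.042)
for a in (.3,.45,.6): rs([*L,.036],a)
E
```

```text
39.4167 [ 0.5926 -0.0321  0.1122] [ 0.5 -0.1 -1.3]
 a0.30 slide [-0.17, 0.02, 0.93] rot [-0.06, 1.22, -0.01] rows>= 1
 a0.45 slide [0.52, 0.01, -0.26] rot [-0.06, -0.5, -0.01] rows>= 1
 a0.60 slide [1.39, 0.01, -1.32] rot [-0.06, -2.22, -0.0] rows>= 2
```

View pics/l24.png

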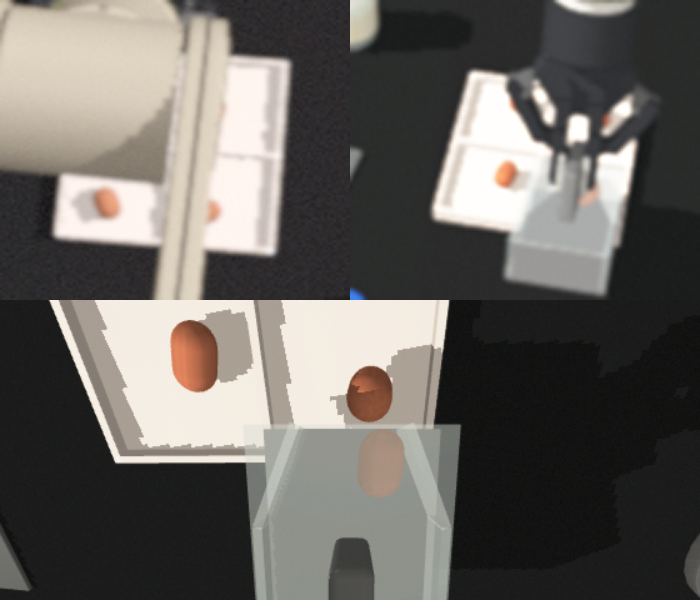

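Emit:
{"api": "jog_arm", "payload": {
  "plan": [
    {"slide":[0.4,0,-0.2],"delta_rot":[0,-0.3,0],"gripper":0.8},
    {"slide":[0.4,0,-0.2],"delta_rot":[0,-0.3,0],"gripper":0.8},
    {"slide":[0.4,0,-0.2],"delta_rot":[0,-0.3,0],"gripper":0.8},
    {"slide":[0.4,0,-0.2],"delta_rot":[0,-0.3,0],"gripper":0.8}
  ]
}}

```text
clock: 39.9
eef_pos: [0.5905, -0.032, 0.1147]
eef_rot: [[-0.901, 0.121, 0.416], [0.108, 0.993, -0.055], [-0.42, -0.005, -0.908]]
wrist_force: [0.3, -0.9, -2.5]
grip_width: 0.0126
```

```bash
python3 look.py l25.png;  python3 - <<'E'
from h import *
L=tray(.06,.042)
for a in (.3,.45,.6): rs([*L,.036],a)
E
```

```text
39.9 [ 0.5905 -0.032   0.1147] [ 0.3 -0.9 -2.5]
 a0.30 slide [-0.5, 0.02, 1.15] rot [-0.06, 1.52, -0.01] rows>= 2
 a0.45 slide [0.17, 0.01, -0.05] rot [-0.06, -0.2, -0.0] rows>= 1
 a0.60 slide [1.01, 0.01, -1.14] rot [-0.06, -1.92, 0.0] rows>= 2
```

View pics/l25.png

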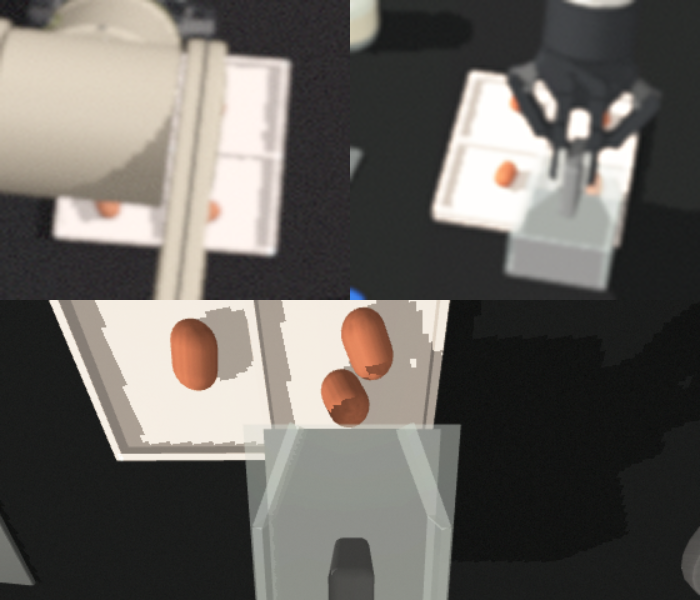

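Both came out into the far +y cell and the box looks empty. I tilt a little more to be sure nothing is hidden under the hand.

Emit:
{"api": "jog_arm", "payload": {
  "plan": [
    {"slide":[0.8,0,-1.4],"delta_rot":[0,-1.2,0],"gripper":0.8},
    {"slide":[1,0,-1.8],"delta_rot":[0,-1.9,0],"gripper":0.8},
    {"slide":[1,0.6,-1.8],"delta_rot":[0,-1.9,0],"gripper":0.8},
    {"slide":[1,-0.4,-1.8],"delta_rot":[0,-1.9,0],"gripper":0.8},
    {"slide":[1,0,-1.8],"delta_rot":[0,-1.9,0],"gripper":0.8},
    {"slide":[1,0,-1.8],"delta_rot":[0,-1.9,0],"gripper":0.8}
  ]
}}

```text
clock: 40.55
eef_pos: [0.5738, -0.0298, 0.1266]
eef_rot: [[-0.82, 0.122, 0.559], [0.098, 0.992, -0.073], [-0.563, -0.005, -0.826]]
wrist_force: [-0.2, 0.6, -2.2]
grip_width: 0.0125
```

```bash
python3 look.py l26.png;  python3 - <<'E'
from h import *
L=tray(.06,.042)
rs([*L,.06],.3);rs([*L,.12],0)
E
```

```text
40.55 [ 0.5738 -0.0298  0.1266] [-0.2  0.6 -2.2]
 a0.30 slide [-2.3, -0.01, 1.18] rot [-0.06, 3.42, -0.0] rows>= 3
 a0.00 slide [-6.0, -0.03, -1.05] rot [-0.06, 6.86, -0.01] rows>= 5
```

View pics/l26.png

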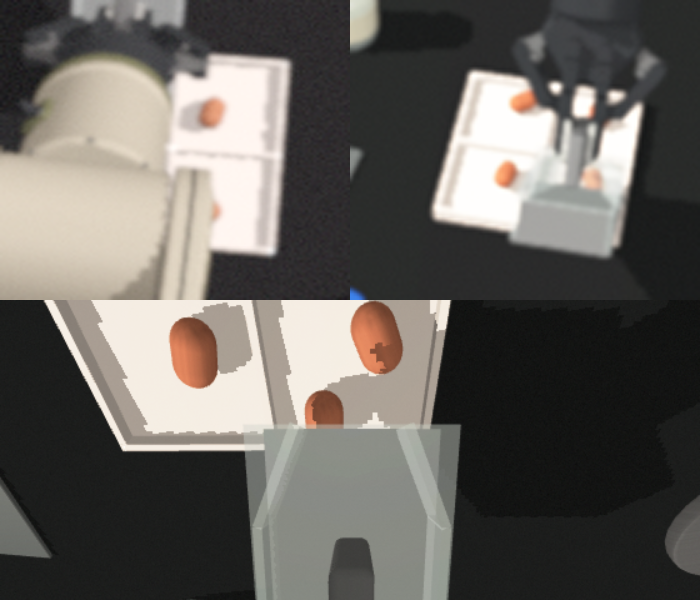

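Emit:
{"api": "jog_arm", "payload": {
  "plan": [
    {"slide":[-0.8,0,-1],"delta_rot":[0,0.8,0],"gripper":0.8},
    {"slide":[-2.5,0,-1.2],"delta_rot":[0,2.2,0],"gripper":0.8},
    {"slide":[-4,0,-1.4],"delta_rot":[0,3.6,0],"gripper":0.8},
    {"slide":[-6,0,-1],"delta_rot":[0,5,0],"gripper":0.8},
    {"slide":[-6,0,-1],"delta_rot":[0,6.9,0],"gripper":0.8},
    {"slide":[-6,0,-1],"delta_rot":[0,6.9,0],"gripper":0.8}
  ]
}}

```text
clock: 41.2
eef_pos: [0.6204, -0.0353, 0.1696]
eef_rot: [[-0.993, 0.122, -0.008], [0.122, 0.993, -0.004], [0.007, -0.005, -1.0]]
wrist_force: [-0.2, 0.3, -3.0]
grip_width: 0.0126
```

```bash
python3 - <<'E'
from h import *
rel([.545,-.31,.17],down(np.pi-.28))
E
```

```text
slide [4.14, -28.19, 0.13] rot [-0.06, -0.08, 1.81] rows>= 7
```

Emit:
{"api": "jog_arm", "payload": {
  "plan": [
    {"slide":[2,-1.5,0],"delta_rot":[0,0,0.2],"gripper":0.8},
    {"slide":[4,-4.5,0],"delta_rot":[0,0,0.5],"gripper":0.8},
    {"slide":[4.1,-8.5,0],"delta_rot":[0,0,0.8],"gripper":0.8},
    {"slide":[4.1,-12.5,0],"delta_rot":[0,0,1.1],"gripper":0.8},
    {"slide":[4.1,-16.5,0],"delta_rot":[0,0,1.5],"gripper":0.8},
    {"slide":[4.1,-20.5,0],"delta_rot":[0,0,1.8],"gripper":0.8},
    {"slide":[4.1,-24.5,0],"delta_rot":[0,0,1.8],"gripper":0.8},
    {"slide":[4.1,-28.2,0],"delta_rot":[0,-0.1,1.8],"gripper":0.8},
    {"slide":[4.1,-28.2,0],"delta_rot":[0,-0.1,1.8],"gripper":0.8},
    {"slide":[4.1,-28.2,0],"delta_rot":[0,-0.1,1.8],"gripper":0.8}
  ]
}}

```text
clock: 42.03
eef_pos: [0.545, -0.3126, 0.1711]
eef_rot: [[-0.96, 0.279, 0.001], [0.279, 0.96, -0.006], [-0.003, -0.006, -1.0]]
wrist_force: [0.2, 0.8, -2.4]
grip_width: 0.0127
```

```bash
python3 - <<'E'
from h import *
s=st(); snap("wrist","w30.png"); print(s["eef_pos"])
t=ctrl.get_image("top"); sc=ctrl.get_image("scene")
cv2.imwrite("pics/t30.png",np.hstack([cv2.resize(t[160:330,230:460],(460,340),interpolation=2),cv2.resize(sc[170:300,140:340],(340,340))]))
for n in("top","wrist","scene"):
  for d in ctrl.masks_of(n,"mat")[:1]:
    c=max(cv2.findContours(d["pixels"].astype(np.uint8),0,2)[0],key=cv2.contourArea)
    ap=cv2.approxPolyDP(c,4,True)[:,0]; print(n,d["p"],ap.tolist(),ray(ap,n,.004,s)[:,:2].round(3).tolist())
E
```

```text
[ 0.54504334 -0.31261343  0.1710777 ]
top 0.84 [[397, 177], [387, 176], [377, 224], [398, 192]] [[0.636, -0.299], [0.64, -0.276], [0.527, -0.246], [0.601, -0.299]]
scene 0.89 [[222, 231], [204, 225], [188, 245], [169, 243], [153, 269], [196, 281]] [[0.484, -0.243], [0.468, -0.293], [0.535, -0.322], [0.533, -0.371], [0.614, -0.393], [0.641, -0.282]]
```

View pics/w30.png

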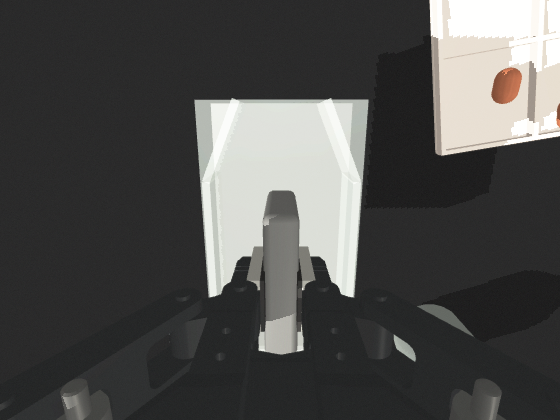

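View pics/t30.png

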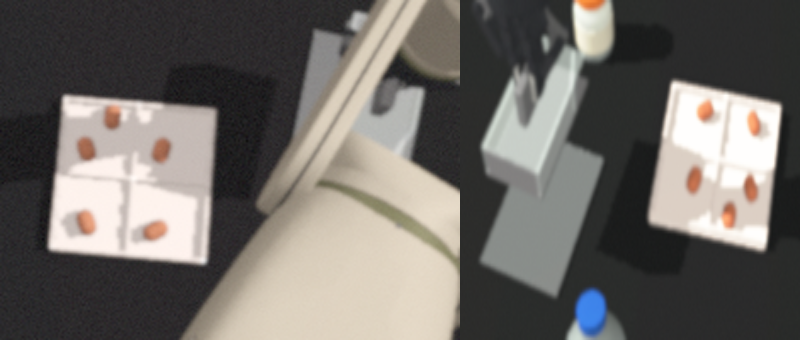

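All five pellets lie in cells (near cells one each, far -y one, far +y two). I set the shaker down on the mat.

```bash
python3 - <<'E'
from h import *
for z in(.08,.0575): rel([.552,-.3145,z],down(np.pi-.27))
E
```

```text
slide [-0.71, -0.33, 9.14] rot [-0.06, 0.03, -0.08] rows>= 3
 slide [-0.71, -0.32, 11.39] rot [-0.06, 0.03, -0.08] rows>= 3
```

Emit:
{"api": "jog_arm", "payload": {
  "plan": [
    {"slide":[-0.4,-0.3,1.5],"delta_rot":[-0.1,0,-0.1],"gripper":0.8},
    {"slide":[-0.7,-0.3,4.5],"delta_rot":[-0.1,0,-0.1],"gripper":0.8},
    {"slide":[-0.7,-0.3,7.5],"delta_rot":[-0.1,0,-0.1],"gripper":0.8},
    {"slide":[-0.7,-0.3,9.5],"delta_rot":[-0.1,0,-0.1],"gripper":0.8},
    {"slide":[-0.7,-0.3,10.4],"delta_rot":[-0.1,0,-0.1],"gripper":0.8},
    {"slide":[-0.7,-0.3,10.8],"delta_rot":[-0.1,0,-0.1],"gripper":0.8},
    {"slide":[-0.7,-0.3,11],"delta_rot":[-0.1,0,-0.1],"gripper":0.8},
    {"slide":[-0.7,-0.3,11],"delta_rot":[-0.1,0,-0.1],"gripper":0.8}
  ]
}}

```text
clock: 43.0
eef_pos: [0.5527, -0.3146, 0.0622]
eef_rot: [[-0.964, 0.265, 0.005], [0.265, 0.964, 0.002], [-0.004, 0.003, -1.0]]
wrist_force: [0.8, -0.2, -3.1]
grip_width: 0.0125
```

```bash
python3 - <<'E'
from h import *
s=st(); print(s["eef_pos"],s["wrist_force"]); rel([.552,-.3145,.0575],down(np.pi-.27))
E
```

```text
[ 0.5527102  -0.3146118   0.06222214] [ 0.76358887 -0.20039241 -3.08224288]
 slide [0.07, -0.01, 0.47] rot [0.03, 0.04, 0.02] rows>= 1
```

Emit:
{"api": "jog_arm", "payload": {
  "plan": [
    {"slide":[0,0,0.3],"delta_rot":[0,0,0],"gripper":0.8},
    {"slide":[0,0,0.4],"delta_rot":[0,0,0],"gripper":0.8},
    {"slide":[0,0,0.5],"delta_rot":[0,0,0],"gripper":0.8},
    {"slide":[0,0,0.5],"delta_rot":[0,0,0],"gripper":0.8}
  ]
}}

```text
clock: 43.33
eef_pos: [0.5531, -0.3149, 0.0578]
eef_rot: [[-0.964, 0.265, 0.005], [0.265, 0.964, 0.001], [-0.005, 0.003, -1.0]]
wrist_force: [0.5, -0.1, -2.4]
grip_width: 0.0129
```

Emit:
{"api": "jog_arm", "payload": {
  "plan": [
    {"slide":[0,0,0.1],"delta_rot":[0,0,0],"gripper":0.8},
    {"slide":[0,0,0.15],"delta_rot":[0,0,0],"gripper":0.8},
    {"slide":[0,0,0.15],"delta_rot":[0,0,0],"gripper":0.8}
  ]
}}

```text
clock: 43.58
eef_pos: [0.5534, -0.315, 0.0576]
eef_rot: [[-0.964, 0.265, 0.006], [0.265, 0.964, 0.001], [-0.006, 0.002, -1.0]]
wrist_force: [-3.2, 3.1, 5.7]
grip_width: 0.0129
```

Contact is felt (+5.7 N). I release and rise.

Emit:
{"api": "jog_arm", "payload": {
  "plan": [
    {"slide":[0,0,0],"delta_rot":[0,0,0],"gripper":2},
    {"slide":[0,0,0],"delta_rot":[0,0,0],"gripper":4.5},
    {"slide":[0,0,0],"delta_rot":[0,0,0],"gripper":4.5},
    {"slide":[0,0,-0.1],"delta_rot":[0,0,0],"gripper":4.5},
    {"slide":[0,0,-2],"delta_rot":[0,0,0],"gripper":4.5},
    {"slide":[0,0,-6],"delta_rot":[0,0,0],"gripper":4.5},
    {"slide":[0,0,-10],"delta_rot":[0,0,0],"gripper":4.5},
    {"slide":[0,0,-14],"delta_rot":[0,0,0],"gripper":4.5},
    {"slide":[0,0,-18],"delta_rot":[0,0,0],"gripper":4.5},
    {"slide":[0,0,-20],"delta_rot":[0,0,0],"gripper":4.5}
  ]
}}

```text
clock: 44.42
eef_pos: [0.5537, -0.3162, 0.2644]
eef_rot: [[-0.964, 0.265, 0.013], [0.265, 0.964, -0.003], [-0.013, -0.0, -1.0]]
wrist_force: [1.3, -0.3, 1.4]
grip_width: 0.0452
```

```bash
python3 - <<'E'
from h import *
s=st(); snap("wrist","w31.png"); print(s["eef_pos"]); snap("scene","s31.png")
E
```

```text
[ 0.5536573  -0.31617977  0.26440661]
```

View pics/w31.png

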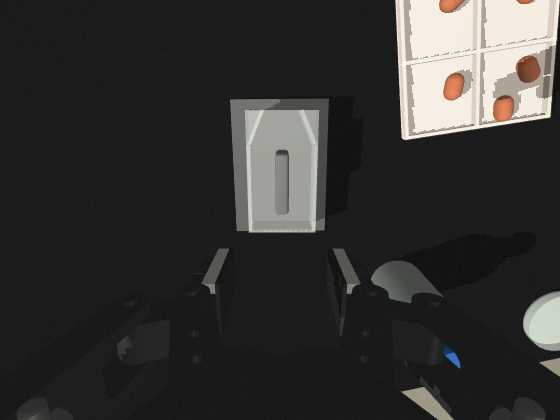

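View pics/s31.png

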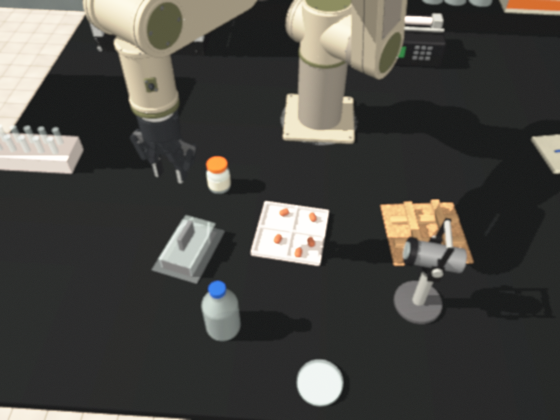

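The shaker stands empty on its mat, and in the scene view all four cells are filled. Now I view the camera head from above.

```bash
python3 - <<'E'
from h import *
rel([.63,.24,.42],down(np.pi))
E
```

```text
slide [7.21, 55.67, -15.71] rot [-0.04, 0.18, -3.07] rows>= 14
```

Emit:
{"api": "jog_arm", "payload": {
  "plan": [
    {"slide":[0,1,-3.5],"delta_rot":[0,0.2,0],"gripper":4.5},
    {"slide":[0,2,-7],"delta_rot":[0,0.2,0],"gripper":4.5},
    {"slide":[1,5,-9],"delta_rot":[0,0.2,-0.5],"gripper":4.5},
    {"slide":[7.2,55.7,-15.7],"delta_rot":[0,0.2,-3],"gripper":4.5},
    {"slide":[7.2,55.7,-15.7],"delta_rot":[0,0.2,-3],"gripper":4.5},
    {"slide":[7.2,55.7,-15.7],"delta_rot":[0,0.2,-3],"gripper":4.5},
    {"slide":[7.2,55.7,-15.7],"delta_rot":[0,0.2,-3],"gripper":4.5},
    {"slide":[7.2,55.7,-15.7],"delta_rot":[0,0.2,-3],"gripper":4.5},
    {"slide":[7.2,55.7,-15.7],"delta_rot":[0,0.2,-3],"gripper":4.5},
    {"slide":[7.2,55.7,-15.7],"delta_rot":[0,0.2,-3],"gripper":4.5}
  ]
}}

```text
clock: 45.35
eef_pos: [0.598, 0.0229, 0.3903]
eef_rot: [[-1.0, 0.006, -0.004], [0.006, 1.0, -0.003], [0.004, -0.003, -1.0]]
wrist_force: [0.8, 0.1, 0.3]
grip_width: 0.0452
```

```bash
python3 - <<'E'
from h import *
rel([.63,.24,.42],down(np.pi))
E
```

```text
slide [-3.05, 21.72, -3.04] rot [-0.03, -0.05, -0.07] rows>= 6
```

Emit:
{"api": "jog_arm", "payload": {
  "plan": [
    {"slide":[-3,21.7,-3],"delta_rot":[0,0,0],"gripper":4.5},
    {"slide":[-3,21.7,-3],"delta_rot":[0,0,0],"gripper":4.5},
    {"slide":[-3,21.7,-3],"delta_rot":[0,0,0],"gripper":4.5},
    {"slide":[-3,21.7,-3],"delta_rot":[0,0,0],"gripper":4.5},
    {"slide":[-3,21.7,-3],"delta_rot":[0,0,0],"gripper":4.5},
    {"slide":[-3,21.7,-3],"delta_rot":[0,0,0],"gripper":4.5},
    {"slide":[-3,21.7,-3],"delta_rot":[0,0,0],"gripper":4.5},
    {"slide":[-3,21.7,-3],"delta_rot":[0,0,0],"gripper":4.5}
  ]
}}

```text
clock: 46.02
eef_pos: [0.6294, 0.2406, 0.4177]
eef_rot: [[-1.0, 0.004, -0.006], [0.004, 1.0, -0.004], [0.006, -0.004, -1.0]]
wrist_force: [0.3, -0.8, 0.2]
grip_width: 0.0449
```

```bash
python3 - <<'E'
from h import *
s=st(); snap("wrist","w32.png"); print(s["eef_pos"])
ctrl.get_image("top"); ctrl.get_image("scene")
obs=[]
for n in("wrist","top","scene"):
  for d in ctrl.spot_point(n,"camera")[:2]:
    print(n,d["p"],d["uv"],ray(d["uv"],n,.19,s)[0])
E
```

```text
[0.62935052 0.24061104 0.41768269]
wrist 0.66 [283.3, 209.8] [0.66288192 0.24290336 0.19      ]
top 0.93 [137.7, 149.0] [0.65998705 0.25065383 0.19      ]
top 0.73 [393.8, 314.9] [ 0.32453282 -0.23352882  0.19      ]
scene 0.98 [437.0, 257.3] [0.66588262 0.24530114 0.19      ]
```

View pics/w32.png

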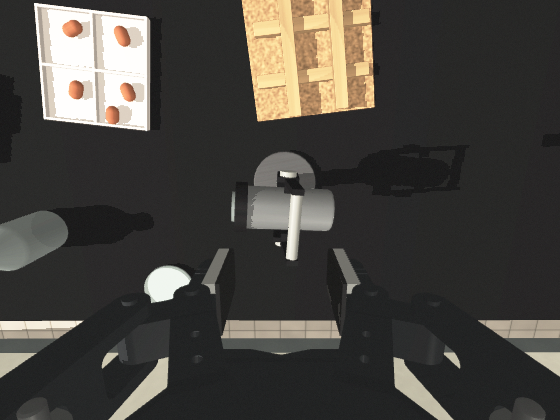

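```bash
python3 - <<'E'
from h import *
s=st()
im=cv2.imread("pics/w32.png"); cv2.imwrite("pics/z3.png",cv2.resize(im[140:280,210:360],(750,700)[:2] if 0 else (640,597),interpolation=2))
for z in(.24,.25,.26): print(z,ray([[295,190],[292.5,260],[294,225]],"wrist",z,s)[:,:2].round(4).tolist())
for z in (.19,): print(ray([[233,207],[333,210]],"wrist",z,s)[:,:2])
t=ctrl.get_image("top")[110:200,90:200]; sc=ctrl.get_image("scene")[205:325,385:485]
cv2.imwrite("pics/z4.png",np.hstack([cv2.resize(t,(400,400),interpolation=2),cv2.resize(sc,(400,400),interpolation=2)]))
E
```

```text
0.24 [[0.6294, 0.2529], [0.7086, 0.2505], [0.6678, 0.252]]
0.25 [[0.6273, 0.2525], [0.7041, 0.2502], [0.6645, 0.2516]]
0.26 [[0.6252, 0.2521], [0.6995, 0.2498], [0.6613, 0.2513]]
[[0.66039869 0.17909085]
 [0.66499283 0.30171126]]
```

View pics/z3.png

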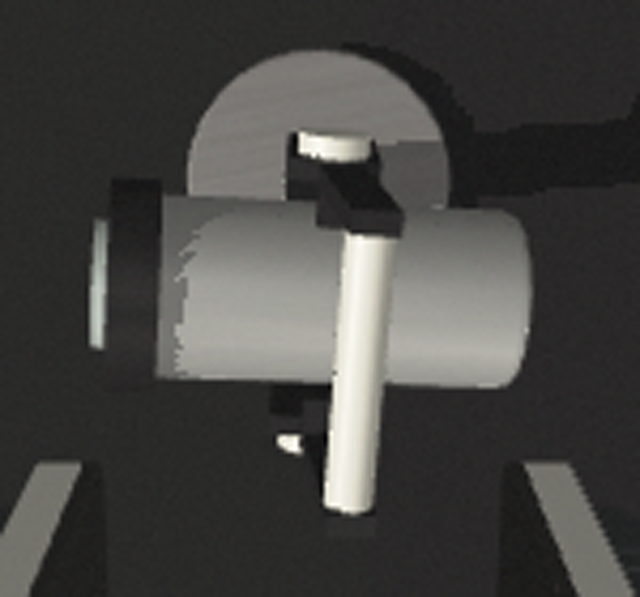

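View pics/z4.png

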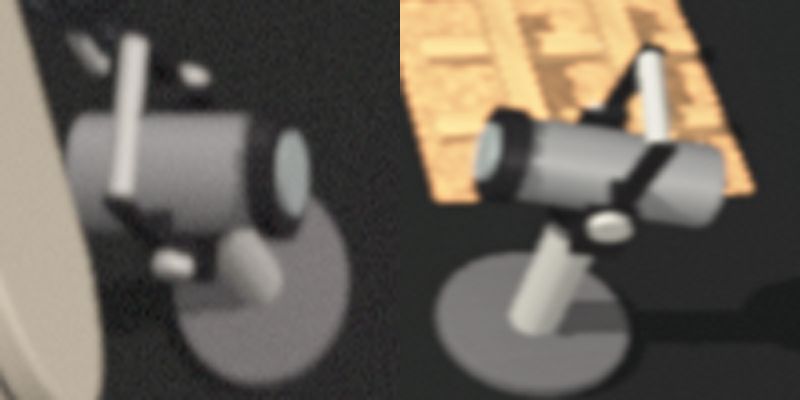

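```bash
cat > tri.py <<'E'
from h import *
def tri(obs,s=None):
    A=[];b=[]
    for n,uv in obs:
        k,R,t=cam(n,s); o=-R.T@t; d=R.T@np.linalg.inv(k)@np.array([*uv,1]); d/=np.linalg.norm(d); P=np.eye(3)-np.outer(d,d); A.append(P); b.append(P@o)
    X=np.linalg.lstsq(np.vstack(A),np.hstack(b),rcond=None)[0]
    return X,[np.linalg.norm(a@X-c) for a,c in zip(A,b)]
E
python3 - <<'E'
from tri import *
s=st()
pts={"bar-":[("wrist",(295.8,195.1)),("top",(123.3,153.2)),("scene",(447.8,221.5))],
"bar+":[("wrist",(292,259.1)),("top",(126.6,118.6)),("scene",(449.5,246.4))],
"lens":[("wrist",(233,206.8)),("top",(170.3,148.7)),("scene",(407,250.6))],
"ctr":[("wrist",(283.3,209.8)),("top",(137.7,149)),("scene",(437,257.3))]}
for k,v in pts.items():
    X,e=tri(v,s); print(k,X.round(4),np.round(e,4))
E
```

```text
bar- [0.6291 0.2543 0.2625] [0.0013 0.0013 0.0002]
bar+ [0.6946 0.2491 0.2662] [0.0012 0.0014 0.0016]
lens [0.6576 0.1827 0.1971] [0.0021 0.002  0.0009]
ctr [0.6631 0.246  0.1888] [0.0051 0.0056 0.0015]
```

```bash
python3 - <<'E'
from h import *
s=st()
print(ray([[284.6,182.4]],"wrist",.01,s), ray([[162.2,173]],"top",.01), ray([[385+(533-400)/4,205+322*.3]],"scene",.01))
E
```

```text
[[0.66294093 0.24424618 0.01      ]] [[0.66083043 0.24555918 0.01      ]] [[0.66376622 0.24451566 0.01      ]]
```

```bash
cat > cm.py <<'E'
from h import *
C=np.array([.6625,.2447,.19])
def bar(psi,t,dz=0):
    f=np.array([np.cos(psi),np.sin(psi),0]); return C+.07*(np.sin(t)*f+np.array([0,0,np.cos(t)]))+[0,0,-.019+dz]
def rb(psi,t,dz=0,l=""): rel(bar(psi,t,dz),down(psi-np.pi/2),l+" psi%.3f t%.3f"%(psi,t))
P0,T0,P1,T1=-1.652,-.1,-2.1206,.482
E
python3 - <<'E'
from cm import *
rb(P0,T0,.06);rb(P0,T0)
i=ctrl.get_image("top")[190:310,235:360]; cv2.imwrite("pics/z5.png",cv2.resize(i,(750,600)[:2] if 0 else (625,600),interpolation=2))
E
```

```text
psi-1.652 t-0.100 slide [-3.38, 1.35, 11.91] rot [-0.03, -0.04, 0.84] rows>= 3
 psi-1.652 t-0.100 slide [-3.4, 1.37, 17.91] rot [-0.03, -0.04, 0.84] rows>= 5
```

View pics/z5.png

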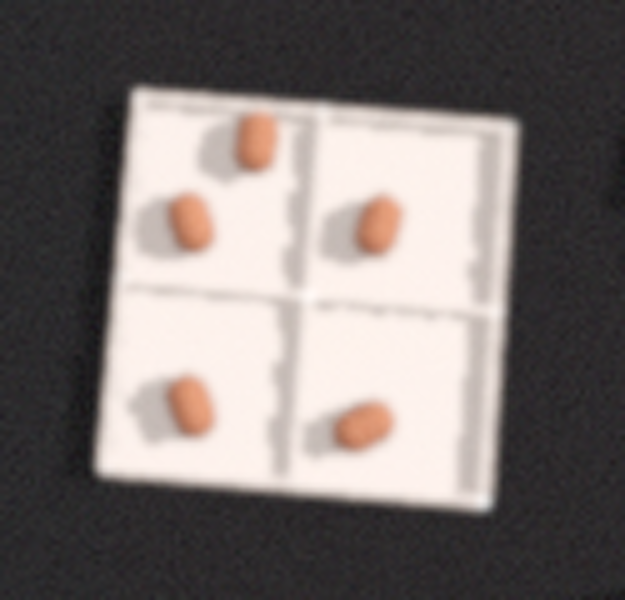

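All five pellets lie well inside the cells, and no cell is empty. I descend to the handle bar.

Emit:
{"api": "jog_arm", "payload": {
  "plan": [
    {"slide":[-1.7,0.7,2],"delta_rot":[0,0,0.4],"gripper":4.5},
    {"slide":[-3.4,1.4,5],"delta_rot":[0,0,0.8],"gripper":4.5},
    {"slide":[-3.4,1.4,8.5],"delta_rot":[0,0,0.8],"gripper":4.5},
    {"slide":[-3.4,1.4,11],"delta_rot":[0,0,0.8],"gripper":4.5},
    {"slide":[-3.4,1.4,12],"delta_rot":[0,0,0.8],"gripper":4.5},
    {"slide":[-3.4,1.4,12],"delta_rot":[0,0,0.8],"gripper":4.5},
    {"slide":[-3.4,1.4,12],"delta_rot":[0,0,0.8],"gripper":4.5}
  ]
}}

```text
clock: 47.05
eef_pos: [0.6633, 0.2522, 0.3008]
eef_rot: [[-0.997, 0.077, -0.003], [0.077, 0.997, -0.002], [0.003, -0.003, -1.0]]
wrist_force: [0.3, 0.2, 0.8]
grip_width: 0.0453
```

```bash
python3 - <<'E'
from cm import *
print(ray([[296.4,249.4],[297,249.6]],"top",.015))
s=st(); im=snap("wrist","w33.png"); print(s["eef_pos"]); b=bar(P0,T0,.019); u=np.array([np.cos(P0+np.pi/2),np.sin(P0+np.pi/2),0])
print(proj([b,b+.034*u,b-.034*u],"wrist",s).round(1).tolist()); rb(P0,T0)
E
```

```text
[[ 0.47298942 -0.06057221  0.015     ]
 [ 0.47250206 -0.0619003   0.015     ]]
[0.66329355 0.25222607 0.30081003]
[[279.4, 235.5], [279.2, 285.0], [279.6, 181.2]]
 psi-1.652 t-0.100 slide [0.08, -0.08, 6.19] rot [-0.02, -0.0, 0.04] rows>= 2
```

View pics/w33.png

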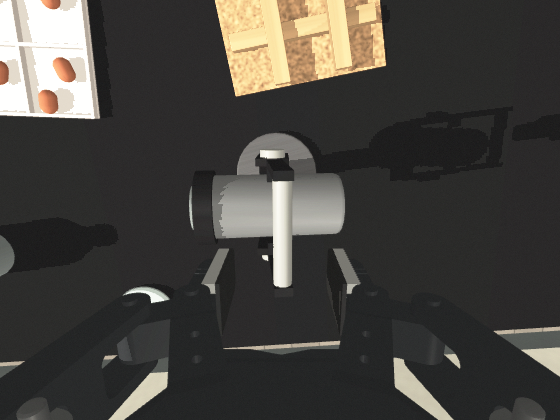

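Emit:
{"api": "jog_arm", "payload": {
  "plan": [
    {"slide":[0.1,0.1,2],"delta_rot":[0,0,0],"gripper":4.5},
    {"slide":[0.1,0.1,4],"delta_rot":[0,0,0],"gripper":4.5},
    {"slide":[0.1,0.1,5.5],"delta_rot":[0,0,0],"gripper":4.5},
    {"slide":[0.1,0.1,6],"delta_rot":[0,0,0],"gripper":4.5},
    {"slide":[0.1,0.1,6],"delta_rot":[0,0,0],"gripper":4.5},
    {"slide":[0.1,0.1,6],"delta_rot":[0,0,0],"gripper":4.5}
  ]
}}

```text
clock: 47.6
eef_pos: [0.6638, 0.2537, 0.2451]
eef_rot: [[-0.997, 0.077, 0.002], [0.077, 0.997, -0.001], [-0.002, -0.001, -1.0]]
wrist_force: [-0.3, -0.2, 0.2]
grip_width: 0.0449
```

Emit:
{"api": "jog_arm", "payload": {
  "plan": [
    {"slide":[0,0,0],"delta_rot":[0,0,0],"gripper":2.5},
    {"slide":[0,0,0],"delta_rot":[0,0,0],"gripper":1},
    {"slide":[0,0,0],"delta_rot":[0,0,0],"gripper":0.8},
    {"slide":[0,0,0],"delta_rot":[0,0,0],"gripper":0.8},
    {"slide":[0,0,0],"delta_rot":[0,0,0],"gripper":0.8},
    {"slide":[0,0,0],"delta_rot":[0,0,0],"gripper":0.8}
  ],
  "force": 40
}}

```text
clock: 48.1
eef_pos: [0.6646, 0.2538, 0.2475]
eef_rot: [[-0.997, 0.077, 0.006], [0.077, 0.997, 0.0], [-0.006, 0.0, -1.0]]
wrist_force: [-0.4, -0.3, 5.6]
grip_width: 0.0103
```

```bash
sed -i 's/^P0,T0.*/P0,T0,P1,T1=-1.652,-.13,-2.119,.482/' cm.py; python3 - <<'E'
from cm import *
T=np.array([.4745,-.0606]); d=T-C[:2]; print(np.arctan2(d[1],d[0]),np.arctan2(.186,np.linalg.norm(d)))
s=st(); print(s["eef_pos"],s["wrist_force"],s["moment"])
for a in(0,.25,.5,.75,1): rb(P0+a*(P1-P0),T0+a*(T1-T0))
E
```

```text
-2.122743658892121 0.4785492126500741
[0.66464259 0.25377911 0.24746223] [-0.35999977 -0.27985608  5.60361207] [-0.12964945  0.03300688  0.05193221]
 psi-1.652 t-0.130 slide [0.14, -0.01, 0.7] rot [0.01, 0.06, 0.04] rows>= 1
 psi-1.769 t0.023 slide [0.17, -1.08, 0.65] rot [0.01, 0.06, 1.38] rows>= 1
 psi-1.885 t0.176 slide [0.44, -2.11, 0.75] rot [0.01, 0.06, 2.72] rows>= 2
 psi-2.002 t0.329 slide [0.93, -3.04, 1.01] rot [0.02, 0.06, 4.06] rows>= 3
 psi-2.119 t0.482 slide [1.62, -3.81, 1.43] rot [0.02, 0.06, 5.39] rows>= 4
```

Emit:
{"api": "jog_arm", "payload": {
  "plan": [
    {"slide":[0,-0.5,0],"delta_rot":[0,0,0.7],"gripper":0.8},
    {"slide":[0,-1.1,-0.1],"delta_rot":[0,0,1.4],"gripper":0.8},
    {"slide":[0.1,-1.6,0],"delta_rot":[0,0,2],"gripper":0.8},
    {"slide":[0.3,-2.1,0.1],"delta_rot":[0,0,2.7],"gripper":0.8},
    {"slide":[0.5,-2.6,0.2],"delta_rot":[0,0,3.4],"gripper":0.8},
    {"slide":[0.8,-3,0.3],"delta_rot":[0,0,4.1],"gripper":0.8},
    {"slide":[1.1,-3.4,0.5],"delta_rot":[0,0,4.7],"gripper":0.8},
    {"slide":[1.5,-3.8,0.7],"delta_rot":[0,0,5.4],"gripper":0.8},
    {"slide":[1.5,-3.8,0.7],"delta_rot":[0,0,5.4],"gripper":0.8},
    {"slide":[1.5,-3.8,0.7],"delta_rot":[0,0,5.4],"gripper":0.8}
  ]
}}

```text
clock: 48.93
eef_pos: [0.6479, 0.2178, 0.2433]
eef_rot: [[-0.853, 0.522, 0.01], [0.522, 0.853, 0.002], [-0.008, 0.007, -1.0]]
wrist_force: [-1.1, 1.7, 6.1]
grip_width: 0.01
```

```bash
cat > cs.py <<'E'
from cm import *
import sys
s=st(); w=ctrl.get_image("wrist"); t=ctrl.get_image("top"); sc=ctrl.get_image("scene")
cv2.imwrite("pics/"+sys.argv[1],np.vstack([np.hstack([cv2.resize(t[110:200,90:200],(370,300),interpolation=2),cv2.resize(sc[205:325,385:485],(330,300),interpolation=2)]),cv2.resize(w,(700,525))[:300]]))
print(s["eef_pos"],s["wrist_force"],s["moment"],s["grip_width"])
rb(P1,T1)
E
python3 cs.py c1.png
```

```text
[0.64787659 0.21783493 0.243279  ] [-1.05702375  1.69992053  6.14361802] [ 0.56179146 -0.13165878  0.00935833] 0.00996570989647931
 psi-2.119 t0.482 slide [0.16, -0.2, 1.02] rot [0.08, 0.09, -0.0] rows>= 1
```

View pics/c1.png

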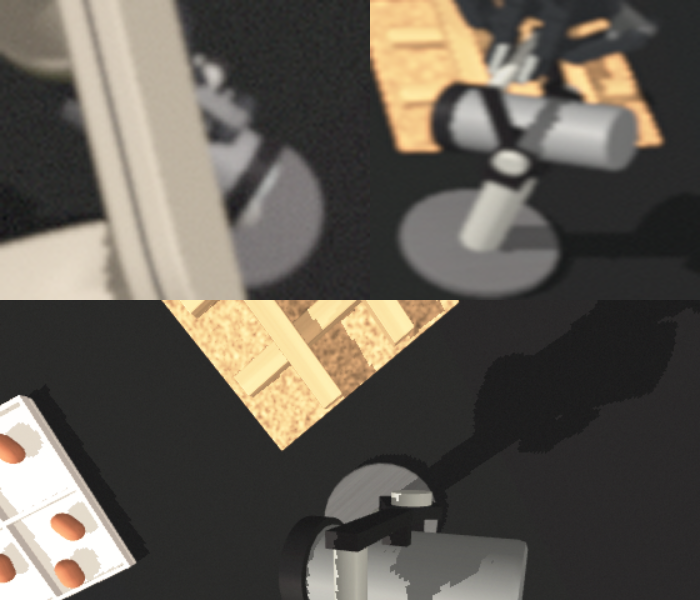

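Emit:
{"api": "jog_arm", "payload": {
  "plan": [
    {"slide":[0.1,-0.2,0.1],"delta_rot":[0,0,0],"gripper":0.8},
    {"slide":[0.1,-0.25,0.1],"delta_rot":[0,0,0],"gripper":0.8},
    {"slide":[0.1,-0.25,0.1],"delta_rot":[0,0,0],"gripper":0.8},
    {"slide":[0.1,-0.25,0.1],"delta_rot":[0,0,0],"gripper":0.8}
  ]
}}

```text
clock: 49.42
eef_pos: [0.6471, 0.2171, 0.2431]
eef_rot: [[-0.853, 0.521, 0.014], [0.521, 0.853, 0.004], [-0.01, 0.011, -1.0]]
wrist_force: [7.5, 4.0, -2.8]
grip_width: 0.0103
```

```bash
python3 - <<'E'
from cm import *
s=st(); d=s["eef_pos"]-C; f=np.array([np.cos(P1),np.sin(P1)]); print(np.arcsin(d[:2]@f/.07), s["eef_rot"][:,0],s["wrist_force"],s["moment"])
E
```

```text
0.46756902395029304 [-0.85344702  0.52108604 -0.00987514] [ 7.54067265  4.01692407 -2.75171753] [ 0.81212866 -1.24203875 -0.08107482]
```

Emit:
{"api": "jog_arm", "payload": {
  "plan": [
    {"slide":[0,-0.15,0],"delta_rot":[0,0,0],"gripper":0.8},
    {"slide":[0,-0.2,0],"delta_rot":[0,0,0],"gripper":0.8},
    {"slide":[0,-0.2,0],"delta_rot":[0,0,0],"gripper":0.8},
    {"slide":[0,-0.2,0],"delta_rot":[0,0,0],"gripper":0.8}
  ]
}}

```text
clock: 49.75
eef_pos: [0.647, 0.2168, 0.243]
eef_rot: [[-0.854, 0.52, 0.016], [0.521, 0.854, 0.006], [-0.011, 0.014, -1.0]]
wrist_force: [6.6, 5.4, -5.7]
grip_width: 0.0104
```

```bash
python3 - <<'E'
from cm import *
s=st(); d=s["eef_pos"]-C; f=np.array([np.cos(P1),np.sin(P1)]); print(np.arcsin(d[:2]@f/.07), s["eef_rot"][:,0],s["wrist_force"],s["moment"])
E
```

```text
0.4729193774088288 [-0.85377058  0.52054009 -0.01066852] [ 6.56292501  5.35716916 -5.67787474] [ 1.19942313 -1.18259876 -0.04825803]
```

Emit:
{"api": "jog_arm", "payload": {
  "plan": [
    {"slide":[0,0,0],"delta_rot":[0,0,0],"gripper":2},
    {"slide":[0,0,0],"delta_rot":[0,0,0],"gripper":4},
    {"slide":[0,0,0],"delta_rot":[0,0,0],"gripper":4},
    {"slide":[0,0,0],"delta_rot":[0,0,0],"gripper":4},
    {"slide":[0,0,-2],"delta_rot":[0,0,0],"gripper":4},
    {"slide":[0,0,-5],"delta_rot":[0,0,0],"gripper":4},
    {"slide":[0,0,-9],"delta_rot":[0,0,0],"gripper":4},
    {"slide":[0,0,-13],"delta_rot":[0,0,0],"gripper":4},
    {"slide":[0.5,0,-17],"delta_rot":[0,0,0],"gripper":4},
    {"slide":[3,0,-17],"delta_rot":[0,0,0],"gripper":4}
  ]
}}

```text
clock: 50.58
eef_pos: [0.6222, 0.2298, 0.4243]
eef_rot: [[-0.852, 0.523, 0.032], [0.523, 0.852, 0.009], [-0.022, 0.025, -0.999]]
wrist_force: [0.2, 0.4, 2.5]
grip_width: 0.0403
```

Emit:
{"api": "jog_arm", "payload": {
  "plan": [
    {"slide":[1,0,0],"delta_rot":[0,0,0],"gripper":4},
    {"slide":[1,0,0],"delta_rot":[0,0,0],"gripper":4},
    {"slide":[1,0,0],"delta_rot":[0,0,0],"gripper":4}
  ]
}}

```text
clock: 50.83
eef_pos: [0.6136, 0.2349, 0.4245]
eef_rot: [[-0.852, 0.522, 0.033], [0.523, 0.852, 0.009], [-0.023, 0.025, -0.999]]
wrist_force: [-0.1, -0.4, -0.9]
grip_width: 0.0397
```

```bash
python3 - <<'E'
from cm import *
s=st(); w=snap("wrist","w40.png"); t=ctrl.get_image("top"); sc=ctrl.get_image("scene"); print(s["eef_pos"])
cv2.imwrite("pics/z41.png",cv2.resize(w[130:290,200:360],(600,600),interpolation=2))
cv2.imwrite("pics/z42.png",np.hstack([cv2.resize(t[110:200,90:200],(400,400),interpolation=2),cv2.resize(sc[205:325,385:485],(400,400),interpolation=2)]))
b=bar(P1,T1,.019); u=np.array([np.cos(P1+np.pi/2),np.sin(P1+np.pi/2),0]); f=np.array([np.cos(P1)*np.cos(T1),np.sin(P1)*np.cos(T1),-np.sin(T1)])
for n in("wrist","top","scene"): print(n,proj([b+.034*u,b-.034*u,C+.06*f,C-.058*f],n,s).round(1).tolist())
E
```

```text
[0.61360693 0.23491828 0.42449295]
wrist [[277.9, 251.0], [277.6, 189.8], [261.1, 199.4], [349.2, 210.9]]
top [[155.7, 130.3], [135.9, 160.6], [166.6, 164.5], [114.7, 130.8]]
scene [[421.5, 241.0], [435.9, 219.4], [410.5, 251.8], [463.6, 260.3]]
```

View pics/z41.png

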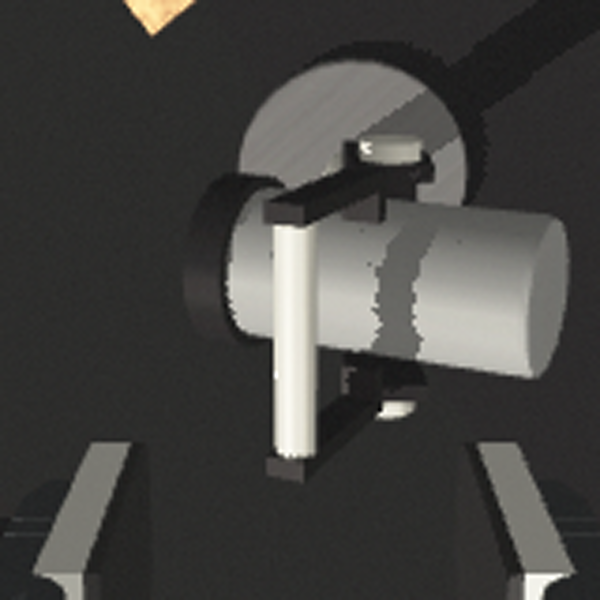

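View pics/z42.png

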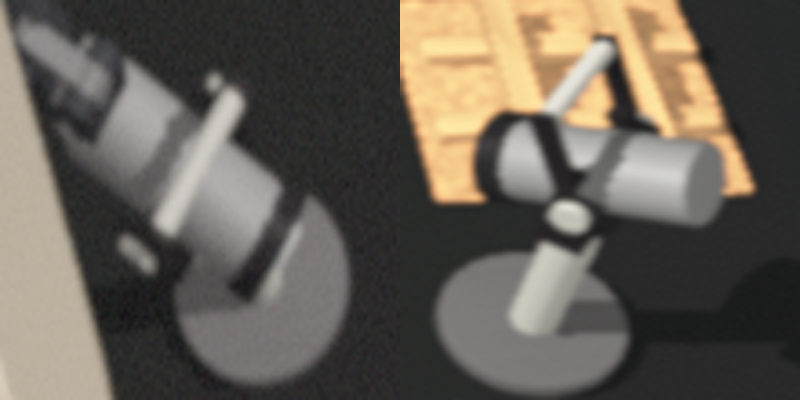

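```bash
python3 - <<'E'
from cm import *
s=st(); u=np.array([np.cos(P1+np.pi/2),np.sin(P1+np.pi/2),0])
for h in(.04,.045,.05): print(h,[ (proj([C+h*u,C-h*u],n,s)).round(1).tolist() for n in("wrist","top","scene")])
# knobs seen
print("wrist",200+392*160/600,200+396*160/600,130+150*.2667,130+408*.2667)
print("top",90+135*.275,110+254*.225,"up knob",90+215*.275,110+82*.225)
print("scene",385+(571-400)/4,205+216*.3)
E
```

```text
0.04 [[[303.7, 235.9], [304.9, 173.5]], [[151.6, 131.1], [129.7, 164.6]], [[428.3, 269.1], [444.4, 243.4]]]
0.045 [[[303.6, 239.5], [305.0, 169.4]], [[153.0, 129.0], [128.3, 166.7]], [[427.2, 270.7], [445.3, 241.8]]]
0.05 [[[303.5, 243.2], [305.1, 165.2]], [[154.3, 126.9], [126.9, 168.8]], [[426.2, 272.4], [446.3, 240.3]]]
wrist 304.5333333333333 305.6 170.005 238.8136
top 127.125 167.15 up knob 149.125 128.45
scene 427.75 269.8
```

The pivot knobs and bar project within about 1 px of the intended aim. A last check of everything follows.

```bash
python3 - <<'E'
from h import *
s=st(); print(s["clock"]); snap("scene","f_s.png"); snap("top","f_t.png")
E
```

```text
50.9833
```

View pics/f_s.png

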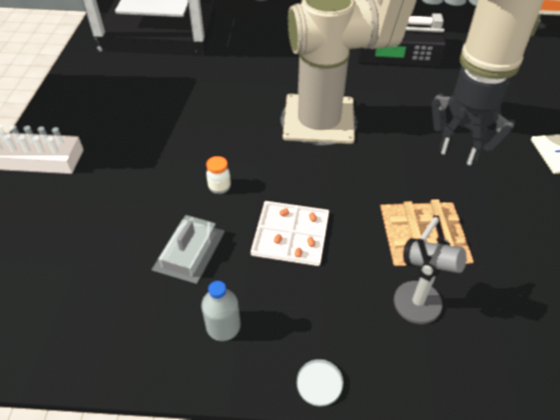

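View pics/f_t.png

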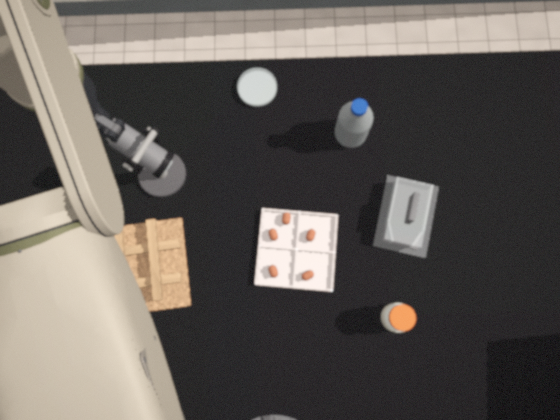

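View pics/w40.png

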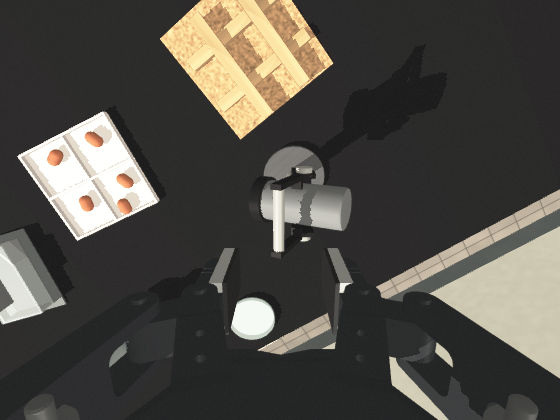

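The pictures show everything in place: the stack on the pad, five pellets spread over all four cells, the shaker on its mat at (410,215) in the top view, the camera head aimed at the tray, and the bottle and jar unmoved. I hand it in.

```bash
python3 -c "
from cell import ctrl
print(ctrl.job_done())"
```

```text
the job is handed in; nothing more can be done
None
```

The job is handed in, at about 51 s on the robot's clock. In the last pictures every part of the task looked done.

- **Slats:** All four are on the cork pad, two parallel about 75 mm apart and two lying flat across them. One top slat sits about 6–8 mm off centre lengthwise but stays within the pad.
- **Pellets:** Five were seen, and all five lie in the tray: one in each of three cells and two in the far left (+x, +y) cell. After a last tilt of about 0.6 rad and a shake, the box looked empty.
- **Shaker:** It stands upright, about centred on its mat. I read it about 2 cm from its first position before I picked it up, so it was probably knocked at some point.
- **Camera head:** It is turned to a heading of about -2.12 rad and tilted down about 0.47 rad; the aim at the middle of the cells was -2.12 and 0.48. The knobs and handle bar came within about 1 px of the aim. The rear cap was 3 px off, which I put down to the tube length I assumed.
- **Bystanders:** The bottle and jar look unmoved, and the robot was touching nothing at the end.

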